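# Draw the heat-sink bar out of the rack and lay it on the board's brackets

## Robot

A 6-joint arm with a two-finger parallel gripper is mounted at the origin on the work surface. World frame = base frame: x ahead of the robot, y to its left, z up, the work surface at z = 0. Lengths are in m, angles in degrees, forces in N, time in s.
With the tool pointing down it reaches from about 0.275 to 0.775 m from the base axis. Payload 14.6 kg.
Tool frame: the origin (TCP) lies midway between the tips of the shut fingers; the grasp point (between the pads) lies behind it (pinch_z is the z of the grasp point in the tool frame, in m); z points along the fingers, y is the direction in which the jaws open and shut (so a half turn about z gives the same grasp; the last joint's range is limited). The gripper opens to 85 mm and grips with 20 to 120 N. Pads are 22 mm wide; open, the fingers measure 114 mm over their backs; the gripper's body (76 mm by 85 mm) begins 54 mm behind the grasp point. The pads swing forward as they close: fully open they stand 13 mm farther back than shut.
Start: joints at [59.742, 15.075, -2.767, 72.158, 0, 81.102], TCP at [0.191, 0.489, 0.203] pointing down, gripper open.
Joint ranges: [-151.79, 151.79], [-50.71, 97.33], [-67.44, 78.34], [-121.81, 120.89], [-77.56, 73.72], [-180, 180]. Speed limits (degrees/s): [108.29, 108.29, 147.25, 159.86, 180, 180].

## Interface

Orientations are given as a 3x3 rotation matrix whose columns are the frame's x, y, z axes.
In Python, from station import * gives the robot as it stands. The module is installed in compiled form; this text tells all that it offers.
- The arm moves only by the tool apply_moves, never from a script. Its argument "targets" is a list of rows, each an object with "claw": the opening, from 0 (shut) to 1 (fully open); "xyz": the shift along the tool's x, y, z in mm, a list of three; "spin": the turn about the tool's z in rad. In form: [{"claw": claw, "xyz": [tx, ty, tz], "spin": spin}, ...]. A call has 1 to 5 rows; each row shifts and turns the commanded pose from where the row before left it, along the tool's axes as they then stand; what a row does not reach is not made up. A row lasts 1/10 s, in which the tool goes at most 50 mm and 8.59 degrees, less where a joint would pass 70% of its speed; a pose out of reach is approached as far as the arm can. A call with a gripper value outside its range is refused whole. The fingers move at their own pace and stop on an object; "grip_force" is the grip in N (left out, the last holds). Time passes only in rows, so rows that do not move let the fingers close. It gives the time, the measured TCP pose, the force and the opening at its end, in the units of the state.
- read_state(): the state, without advancing time (a new reading comes with each control period).
- capture(name): name is "side" or "top" or "wrist"; returns the picture (400x640x3 uint8, red, green, blue); there is no depth.
- camera_model(name): a dict with "fx", "fy", "cx", "cy" (pixels), "distortion" ([k1, k2, p1, p2, k3] as OpenCV has them; the pictures are not rectified), "origin" and "orientation" of the camera in the world. Camera axes: x right, y up, looking along -z (the intrinsics and any distortion apply to the point x, -y, -z); pixel columns grow to the right and rows downward; lengths in m; the calibration is good to about 2 mm. A picture is of the moment at which its call begins: read the wrist's pose just before it. camera_model takes no time and is no camera call; for the wrist camera it gives the pose at the moment of the call.
- job_done(): hands the job in, once; it reports no verdict.
The state is a dict: "clock": time; "joint_positions": joint angles; "joint_vel": joint speeds; "tau": joint torques, N m; "position": TCP position; "eef_rot": TCP orientation; "ft_force": force on the tool from outside, world axes, zero at the start; "wrist_torque": the same for the moment, N m; "grip_width": opening from 0.0 (shut) to 1.0 (fully open).
Only numpy, scipy, OpenCV 4.12 (cv2) and the standard library are available. Lean on these libraries where they do the work, as an engineer would, in place of code of your own. Each camera call takes 0.05 s, during which the arm holds its last target.

## Task

Take the finned heat-sink bar out of the bar rack: lift its nose end over the lip, with its tail still under the strap, and draw it out endwise. Then lay it, fins up, into the two brackets on the board carrier, down on both seats and centred so that both ends stick out about equally; set it down, do not drop it. Leave the plain bar and everything else on the bench where they are.

Things in the scene. Friction and masses are not known exactly. Their poses are not given: they have to be found in the camera images.
- fin_center (a point): centre (half-way up) of the finned heat-sink bar: aluminium extrusion 180 long, 28 wide, 16 high, flat underneath, five thin fins along its whole length on top; about 0.13 kg. Axes: y along the bar (its -y end, the nose, starts at the rack's open side, 2 from the lip), x across the 28 width, z up. It starts in either of the rack's two lanes, flat on the rib
- fin_nose (a point): middle of the finned bar's underside edge at its nose end, 90 from the centre along the bar's -y
- fin_tail (a point): middle of the finned bar's underside edge at its tail end, 90 from the centre along the bar's +y
- plain_bar: the other bar: plain smooth solid aluminium, also 180 x 28 x 16, lying in the other lane; origin at the centre of its underside; to be left where it is
- rack: grey bar rack fixed to the table, 250 (x) by 212 (y), base 6 thick (all in mm); origin at the centre of its underside, z up. Two lanes along y, open at the -y side, at x = -45 and +45: each a rib 14 wide, top at z = 30, on which the bar lies (24 free below the bar's overhanging sides). Back wall: inner face y = 92, 62 high. From y = 10 to 92 side cheeks up to z = 58, 2 clear of the bar each side
- rack_lip (a point): point midway between the two lanes' lips, level with their tops (rack x 0, y -96, z 44). Each lip is an upright steel stop at the -y end of its rib, at x = -45 and +45, 16 wide, 8 thick (y = -100 to -92), 14 higher than the rib
- rack_strap (a point): middle of the underside of the keeper strap (rack x 0, y 25, z 58), a steel strip across both lanes from y = 10 to 40, 12 above a lying bar: too low to lift the bar level over the lip. Sloped up to the nose by 0.08 to 0.14 rad about the lower edge of its tail, the bar clears lip and strap and can be drawn out along its own sloping axis
- rack_light (a point): middle of the underside of the light bar (rack x 0, y -52, z 148), which crosses above both lanes from y = -70 to -35, up to z = 172, on posts at x = -118 and +118. Only the first 20 of the bars' nose ends is open from straight above: to take one, the gripper must lean about 40 degrees out towards the rack's -y
- carrier: black board carrier fixed to the table, 110 (x) by 130 (y), base 8 thick (all in mm), a green circuit board on it; origin at the centre of its underside, z up. Two steel brackets at y = -36 and +36 (each 16 long, 48 wide) hold the bar along the carrier's y: seats at z = 30, between cheeks 33 apart that stand to z = 40 and flare open up to z = 49. The bar then has 46 free beyond each bracket
- meter: bystander, to be left alone: black hand-held multimeter lying flat, 85 x 165 x 42; origin at the centre of its underside
- module_a: bystander, to be left alone: relay board, 100 x 150 x 38, green board with a row of black relays; origin at the centre of its underside
- module_b: bystander, to be left alone: second relay board, the same; origin at the centre of its underside
- driver: bystander, to be left alone: black-handled screwdriver lying on the table, 190 long; origin on the table midway along it
- spool: bystander, to be left alone: grey spool standing on its flange, 60 diameter, 42 high; origin at the centre of its underside
- adapter: bystander, to be left alone: black plug-in power adapter, 55 x 82 x 34; origin at the centre of its underside
- jar: bystander, to be left alone: clear jar with black cap, 60 diameter, 80 high; origin at the centre of its underside
Not all that is in view belongs to the job. Leave any yellow look-alike of the carrier alone.

How it is judged:
By the outcome, as a careful person would: the job done as asked, in the order asked, and still so for the second after the job is handed in, with the robot touching nothing.
It also fails if it takes over 45 s, if anything falls off the work surface, if the arm or the gripper's body presses on something with over 40 N, if the wrist force passes 120 N, or if a joint passes its speed limit or range.

## Working session

There is one attempt and no reset: what is moved stays moved. The work goes in short steps, Python scripts to look and compute and a tool call to move; the robot and the scene stay as the last step left them, time stands still between calls to the robot, and variables do not carry over. Pictures are saved under pics/ and viewed, and the job is handed in when it is done.

Besides the shell and the picture viewer there is one more tool, called after "Request:" in YAML: its name, and indented under it one key for each argument. apply_moves: Moves the arm, as the interface text tells. Its arguments: {"type":"object","properties":{"targets":{"type":"array"},"grip_force":{"type":"number"}},"required":["targets"]}

```bash
mkdir -p pics; python3 - <<'E'
from station import *
import cv2
s=read_state();print(s)
for n in ("side","top","wrist"):
    m=camera_model(n);print(n,m)
    cv2.imwrite(f"pics/{n}0.png",cv2.cvtColor(capture(n),cv2.COLOR_RGB2BGR))
E
```

```text
{'clock': 0.0, 'joint_positions': array([ 5.97425143e+01,  1.51000003e+01, -2.80215787e+00,  7.21604270e+01,
        1.36854968e-04,  8.11022493e+01]), 'joint_vel': array([-0.03570645, -0.05059094,  0.13055391, -0.01061063, -0.03267085,
        0.11154398]), 'tau': array([-1.27537819e-04, -6.37622309e+01,  3.84565222e+01,  1.39213205e-02,
       -2.04505764e-04, -2.51290692e-05]), 'position': array([0.19106285, 0.48867132, 0.20232486]), 'eef_rot': array([[-9.31311958e-01,  3.64222092e-01, -5.52467294e-04],
       [ 3.64222471e-01,  9.31311497e-01, -9.42306677e-04],
       [ 1.71310233e-04, -1.07880248e-03, -9.99999403e-01]]), 'ft_force': array([-0.37659616, -0.49536336, -0.59515755]), 'wrist_torque': array([-0.00524491,  0.03613604, -0.02006416]), 'grip_width': 1.0022750855657205}
side {'fx': 481.61861002652387, 'fy': 481.61861002652387, 'cx': 315.06217978045186, 'cy': 206.19335437166993, 'distortion': array([-0.14052146,  0.        ,  0.        ,  0.        ,  0.        ]), 'origin': array([ 0.11884389, -0.87679052,  1.11353226]), 'orientation': array([[ 0.90845357,  0.32257969, -0.
[... 227 characters left out ...]
 array([-0.0669891,  0.       ,  0.       ,  0.       ,  0.       ]), 'origin': array([ 0.4029588 , -0.075134  ,  1.14160492]), 'orientation': array([[ 0.01398915,  0.99888504, -0.04508867],
       [-0.9998839 ,  0.01424711,  0.00540483],
       [ 0.00604119,  0.04500783,  0.99896837]])}
wrist {'fx': 322.7943527050435, 'fy': 322.7943527050435, 'cx': 319.14138164157004, 'cy': 196.6564260570885, 'distortion': array([-0.04790975,  0.        ,  0.        ,  0.        ,  0.        ]), 'origin': array([0.12695791, 0.51334267, 0.3729009 ]), 'orientation': array([[ 0.36450675, -0.89639336, -0.2522177 ],
       [ 0.93119929,  0.35040268,  0.1004283 ],
       [-0.0016455 , -0.27147173,  0.96244501]])}
```

```bash
ls -la; python3 -c "
import station;print([x for x in dir(station) if x[0]!='_']); print(getattr(station,'pinch_z',None))"
```

```text
total 12
drwxr-xr-x  3 agent agent 4096 Dec  7 06:58 .
drwxr-xr-x 23 root  root  4096 Dec  7 06:58 ..
drwxr-xr-x  2 agent agent 4096 Dec  7 06:58 pics
['PlanningError', 'camera_model', 'capture', 'job_done', 'pinch_z', 'read_state']
-0.0187
```

Side and top views: the rack is at top-view (210,180), with its open side to the right (world −y). The green/black carrier is at (369,181) and its yellow look-alike at (413,303). I'll enlarge the crops next.

```bash
cat > h.py <<'E'
import numpy as np, cv2
from station import *
def K(m): return np.array([[m['fx'],0,m['cx']],[0,m['fy'],m['cy']],[0,0,1]])
def ray(m,uv):
    p=cv2.undistortPoints(np.array(uv,float).reshape(-1,1,2),K(m),np.array(m['distortion'])).reshape(-1,2)
    d=np.c_[p[:,0],-p[:,1],-np.ones(len(p))]@np.array(m['orientation']).T
    return np.array(m['origin']),d
def onz(m,uv,z):
    o,d=ray(m,uv); return o+d*((z-o[2])/d[:,2])[:,None]
def proj(m,P):
    P=np.atleast_2d(P); q=(P-m['origin'])@np.array(m['orientation']); q=q*[1,-1,-1]
    return cv2.projectPoints(q,np.zeros(3),np.zeros(3),K(m),np.array(m['distortion']))[0].reshape(-1,2)
def tri(ms,uvs):
    A=np.zeros((3,3));b=np.zeros(3)
    for m,uv in zip(ms,uvs):
        o,d=ray(m,uv);d=d[0]/np.linalg.norm(d[0]);M=np.eye(3)-np.outer(d,d);A+=M;b+=M@o
    return np.linalg.solve(A,b)
def snap(n,f):
    m=camera_model(n);im=cv2.cvtColor(capture(n),cv2.COLOR_RGB2BGR);cv2.imwrite(f'pics/{f}.png',im);np.save(f'pics/{f}.npy',m,allow_pickle=True);return m,im
def crop(im,x0,y0,x1,y1,s,f):
    cv2.imwrite(f'pics/{f}.png',cv2.resize(im[y0:y1,x0:x1],None,fx=s,fy=s,interpolation=cv2.INTER_CUBIC))
E
python3 - <<'E'
from h import *
t=cv2.imread('pics/top0.png');s=cv2.imread('pics/side0.png')
crop(t,150,120,270,240,5,'t_rack');crop(t,335,145,405,215,8,'t_car')
crop(s,235,125,340,205,7,'s_rack');crop(s,310,235,390,300,8,'s_car')
E
```

```text
(no output)
```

The top crop shows the striped, finned bar in the upper lane: nose at about crop (465,252), lip at (492,258). The side crop agrees, with stripes on the right-hand bar. The plain white bar is in the lower lane. The carrier is the green board on black with corners at crop (62,180), (418,98), (490,402), (132,484); the yellow one at top-view (413,303) is the decoy. Next I'll measure both poses.

```bash
cat >> h.py <<'E'
def fit2(L,W):
    L=np.array(L,float)[:,:2];W=np.array(W,float)[:,:2];lc=L.mean(0);wc=W.mean(0)
    a=L-lc;b=W-wc;th=np.arctan2((a[:,0]*b[:,1]-a[:,1]*b[:,0]).sum(),(a*b).sum())
    R=np.array([[np.cos(th),-np.sin(th)],[np.sin(th),np.cos(th)]]);t=wc-R@lc
    return th,t,(L@R.T+t-W)*1000
E
python3 - <<'E'
from h import *
t=camera_model('top');s=camera_model('side')
def c(o,k,l): return [(o[0]+(x+.5)/k-.5,o[1]+(y+.5)/k-.5) for x,y in l]
# rack top view
b=onz(t,c((150,120),5,[(548,130),(457,572)]),.006)
w=onz(t,c((150,120),5,[(147,36),(42,495)]),.062)
L=np.array([[.125,-.106],[-.125,-.106],[.125,.106],[-.125,.106]])
th,tt,r=fit2(L,np.r_[b,w]);print('rack top',np.degrees(th),tt,r)
# noses / lips
R=np.array([[np.cos(th),-np.sin(th)],[np.sin(th),np.cos(th)]])
n=onz(t,c((150,120),5,[(497,257),(460,424)]),.044);print('lips in rack',(n[:,:2]-tt)@R*1000)
lb=onz(t,c((150,120),5,[(352,44),(425,60),(243,558),(315,572)]),.172);print('light',(lb[:,:2]-tt)@R*1000)
st=onz(t,c((150,120),5,[(240,157),(293,163),(183,422),(236,432)]),.060);print('strap',(st[:,:2]-tt)@R*1000)
sb=onz(s,c((235,125),7,[(140,532),(672,432)]),.006);print('side base',(sb[:,:2]-tt)@R*1000)
cc=onz(t,c((335,145),8,[(62,180),(418,98),(490,402),(132,484)]),.008)
Lc=np.array([[.055,.065],[.055,-.065],[-.055,-.065],[-.055,.065]])
th2,t2,r2=fit2(Lc,cc);print('car',np.degrees(th2),t2,r2)
sc=onz(s,c((310,235),8,[(75,215),(308,60),(550,292),(312,462)]),.008)
th3,t3,r3=fit2(Lc[[3,0,1,2]],sc);print('car side',np.degrees(th3),t3,r3)
print(np.hypot(*tt),np.hypot(*t2))
E
```

```text
rack top -10.677452829363435 [0.49440949 0.22007372] [[ 0.72955988 -1.40051724]
 [-1.43585608  0.28114484]
 [ 1.7386077   1.35512559]
 [-1.0323115  -0.23575319]]
lips in rack [[ 46.83749486 -99.03590722]
 [-43.83210854 -98.18278111]]
light [[ 122.60212066  -34.64450315]
 [ 121.89853836  -70.29512498]
 [-124.50177185  -35.54627466]
 [-124.03488794  -70.14772597]]
strap [[ 70.50951967  42.18650085]
 [ 72.90913669  13.89428525]
 [-71.79656533  41.84453695]
 [-71.30424306  13.25418093]]
side base [[-123.81269092 -106.55719302]
 [ 122.74129997 -108.37833949]]
car 13.72543390778851 [ 0.50353614 -0.20905411] [[ 1.10227407  2.47476414]
 [ 1.67376328 -1.61548078]
 [-0.86032583 -2.34287607]
 [-1.91571152  1.48359271]]
car side 13.228783746667794 [ 0.50346276 -0.21059613] [[-1.55970996  0.73752438]
 [ 0.6984745   0.23702029]
 [ 1.4124374  -0.48786776]
 [-0.55120194 -0.48667691]]
0.5411775938370506 0.5452084583578151
```

Request:
apply_moves:
  targets:
    - {"claw": 1,"xyz": [23,36,0],"spin": 0}
    - {"claw": 1,"xyz": [23,36,0],"spin": 0}
    - {"claw": 1,"xyz": [23,36,0],"spin": 0}
    - {"claw": 1,"xyz": [23,36,0],"spin": 0}
    - {"claw": 1,"xyz": [23,36,0],"spin": 0.1}

```text
clock: 0.65
position: [0.1491, 0.6999, 0.2025]
eef_rot: [[-0.89, 0.456, -0.0], [0.456, 0.89, -0.0], [-0.0, -0.0, -1.0]]
ft_force: [1.1, 0.7, 0.3]
grip_width: 1.003
```

```bash
python3 - <<'E'
from h import *
np.set_printoptions(precision=4,suppress=True)
s=read_state();print(s['clock'],s['joint_positions'],s['position'],s['eef_rot'])
E
```

```text
0.65 [71.4625 35.6117 31.4098 85.8037 -0.0012 98.5797] [0.1491 0.6999 0.2025] [[-0.8901  0.4558 -0.    ]
 [ 0.4558  0.8901 -0.0001]
 [-0.     -0.0001 -1.    ]]
```

Request:
apply_moves:
  targets:
    - {"claw": 1,"xyz": [14,48,0],"spin": 0}
    - {"claw": 1,"xyz": [14,48,0],"spin": 0}
    - {"claw": 1,"xyz": [14,48,0],"spin": 0}

```text
clock: 0.95
position: [0.1673, 0.7856, 0.2054]
eef_rot: [[-0.89, 0.455, 0.001], [0.455, 0.89, 0.002], [0.001, 0.002, -1.0]]
ft_force: [0.1, 0.6, 0.3]
grip_width: 0.993
```

```bash
python3 - <<'E'
from h import *
np.set_printoptions(precision=4,suppress=True)
s=read_state();print(s['clock'],s['joint_positions'],s['position'],s['eef_rot'])
E
```

```text
0.95 [ 72.1672  50.2885  62.4667 102.0447   0.0121  99.2313] [0.1673 0.7856 0.2054] [[-0.8905  0.455   0.0005]
 [ 0.455   0.8905  0.0023]
 [ 0.0006  0.0023 -1.    ]]
```

Request:
apply_moves:
  targets:
    - {"claw": 1,"xyz": [14,48,0],"spin": 0}
    - {"claw": 1,"xyz": [14,48,0],"spin": 0}
    - {"claw": 1,"xyz": [14,48,0],"spin": 0}
    - {"claw": 1,"xyz": [14,48,0],"spin": 0}

```text
clock: 1.35
position: [0.1507, 0.7269, 0.2303]
eef_rot: [[-0.89, 0.451, -0.062], [0.456, 0.881, -0.126], [-0.002, -0.14, -0.99]]
ft_force: [0.5, -0.7, -0.3]
grip_width: 0.998
```

```bash
python3 - <<'E'
from h import *
np.set_printoptions(precision=4,suppress=True)
s=read_state();print(s['clock'],s['joint_positions'],s['position'],s['eef_rot'])
E
```

```text
1.35 [ 71.5368  55.4836  78.2979 120.809    1.102   98.5678] [0.1507 0.7269 0.2303] [[-0.8902  0.4513 -0.0623]
 [ 0.4555  0.8813 -0.1258]
 [-0.0019 -0.1404 -0.9901]]
```

Request:
apply_moves:
  targets:
    - {"claw": 1,"xyz": [0,0,-50],"spin": 0}
    - {"claw": 1,"xyz": [0,0,-50],"spin": 0}
    - {"claw": 1,"xyz": [0,0,-50],"spin": 0}
    - {"claw": 1,"xyz": [0,0,-50],"spin": 0}

```text
clock: 1.75
position: [0.1511, 0.7067, 0.3424]
eef_rot: [[-0.889, 0.457, -0.017], [0.457, 0.889, 0.02], [0.024, 0.01, -1.0]]
ft_force: [0.9, 0.5, 0.5]
grip_width: 1.0
```

```bash
cat > st.py <<'E'
from h import *
np.set_printoptions(precision=4,suppress=True)
s=read_state();print(s['clock'],s['joint_positions'],s['position'],s['ft_force']);print(s['eef_rot'])
z=s['eef_rot'][:,2];y=s['eef_rot'][:,1]
print('tilt',np.degrees(np.arccos(-z[2])),'az',np.degrees(np.arctan2(z[1],z[0])),'y az',np.degrees(np.arctan2(y[1],y[0])),'y elev',np.degrees(np.arcsin(y[2])))
E
python3 st.py
```

```text
1.75 [ 70.9273  46.6625  78.2665 120.8426   1.2652  98.1205] [0.1511 0.7067 0.3424] [0.8994 0.468  0.4635]
[[-0.8893  0.4569 -0.0165]
 [ 0.4566  0.8894  0.0198]
 [ 0.0237  0.01   -0.9997]]
tilt 1.476599853583204 az 129.89093938114044 y az 62.80838237546911 y elev 0.5751024616096716
```

Request:
apply_moves:
  targets:
    - {"claw": 1,"xyz": [30,-4,-40],"spin": 0.1}
    - {"claw": 1,"xyz": [30,-4,-40],"spin": 0.1}
    - {"claw": 1,"xyz": [30,-4,-40],"spin": 0.1}
    - {"claw": 1,"xyz": [30,-4,-40],"spin": 0.1}

```text
clock: 2.15
position: [0.0387, 0.696, 0.4232]
eef_rot: [[-0.638, 0.77, 0.003], [0.764, 0.632, 0.129], [0.097, 0.085, -0.992]]
ft_force: [0.2, 0.3, 0.4]
grip_width: 1.002
```

```bash
python3 st.py
```

```text
2.15 [ 79.6099  40.0973  78.263  120.8462   1.1474 130.0591] [0.0387 0.696  0.4232] [0.1534 0.3367 0.4269]
[[-0.6379  0.7701  0.0033]
 [ 0.764   0.6323  0.1289]
 [ 0.0972  0.0847 -0.9917]]
tilt 7.408323689240911 az 88.54448844706044 y az 39.38642641622905 y elev 4.860344147504813
```

Request:
apply_moves:
  targets:
    - {"claw": 1,"xyz": [4,4,-50],"spin": 0}
    - {"claw": 1,"xyz": [4,4,-50],"spin": 0}
    - {"claw": 1,"xyz": [6,6,-50],"spin": 0}
    - {"claw": 1,"xyz": [8,8,-50],"spin": 0}
    - {"claw": 1,"xyz": [10,10,-50],"spin": 0}

```text
clock: 2.65
position: [0.0366, 0.6394, 0.5415]
eef_rot: [[-0.643, 0.765, 0.03], [0.736, 0.607, 0.301], [0.212, 0.215, -0.953]]
ft_force: [-0.4, 0.2, 0.2]
grip_width: 0.999
```

```bash
python3 st.py
```

```text
2.65 [ 78.5751  29.9096  78.2713 120.8488   1.7459 129.0663] [0.0366 0.6394 0.5415] [-0.4062  0.1908  0.1647]
[[-0.643   0.7653  0.0297]
 [ 0.7358  0.6066  0.3009]
 [ 0.2122  0.2153 -0.9532]]
tilt 17.596988872936368 az 84.35900645500902 y az 38.40507101771495 y elev 12.434838732644545
```

Request:
apply_moves:
  targets:
    - {"claw": 1,"xyz": [13,12,-46],"spin": 0}
    - {"claw": 1,"xyz": [14,13,-46],"spin": 0}
    - {"claw": 1,"xyz": [15,14,-46],"spin": 0}
    - {"claw": 1,"xyz": [16,15,-44],"spin": 0}
    - {"claw": 1,"xyz": [18,17,-43],"spin": 0}

```text
clock: 3.15
position: [0.0297, 0.5784, 0.6308]
eef_rot: [[-0.647, 0.761, 0.045], [0.698, 0.567, 0.438], [0.308, 0.315, -0.898]]
ft_force: [-0.9, -0.0, 0.0]
grip_width: 1.002
```

```bash
python3 st.py
```

```text
3.15 [ 77.382   21.4619  78.2812 120.8423   2.9477 128.3003] [0.0297 0.5784 0.6308] [-0.8721 -0.0487  0.0001]
[[-0.647   0.7612  0.0454]
 [ 0.6977  0.5669  0.4381]
 [ 0.3078  0.3151 -0.8978]]
tilt 26.132232290480633 az 84.08678908162113 y az 36.67550122443742 y elev 18.36612845033338
```

Request:
apply_moves:
  targets:
    - {"claw": 1,"xyz": [7,26,-42],"spin": 0}
    - {"claw": 1,"xyz": [7,26,-42],"spin": 0}
    - {"claw": 1,"xyz": [8,27,-41],"spin": 0}
    - {"claw": 1,"xyz": [9,28,-40],"spin": 0}
    - {"claw": 1,"xyz": [11,28,-40],"spin": 0}

```text
clock: 3.65
position: [0.0843, 0.5169, 0.7006]
eef_rot: [[-0.652, 0.755, 0.067], [0.652, 0.513, 0.558], [0.387, 0.408, -0.827]]
ft_force: [-1.3, 0.3, -0.1]
grip_width: 0.999
```

```bash
python3 st.py
```

```text
3.65 [ 66.0072  14.4014  78.2758 120.8398   9.5234 119.2145] [0.0843 0.5169 0.7006] [-1.3266  0.329  -0.122 ]
[[-0.652   0.7552  0.0675]
 [ 0.6519  0.513   0.5585]
 [ 0.3871  0.4081 -0.8268]]
tilt 34.22986150059352 az 83.11238382734001 y az 34.18673794106224 y elev 24.08575368196206
```

Request:
apply_moves:
  targets:
    - {"claw": 1,"xyz": [-3,34,-28],"spin": 0}
    - {"claw": 1,"xyz": [-1,35,-30],"spin": 0}
    - {"claw": 1,"xyz": [1,35,-32],"spin": 0}
    - {"claw": 1,"xyz": [1,35,-32],"spin": 0}

```text
clock: 4.05
position: [0.1639, 0.4822, 0.7339]
eef_rot: [[-0.656, 0.748, 0.098], [0.62, 0.461, 0.635], [0.43, 0.478, -0.766]]
ft_force: [-0.4, 0.1, 0.7]
grip_width: 1.0
```

```bash
python3 st.py
```

```text
4.05 [ 49.7077  11.8555  78.2703 120.8418  19.6662 106.8326] [0.1639 0.4822 0.7339] [-0.4294  0.0966  0.7192]
[[-0.6564  0.7481  0.0976]
 [ 0.6196  0.4607  0.6355]
 [ 0.4305  0.4775 -0.7659]]
tilt 40.0102172255751 az 81.27170550167139 y az 31.62668034488245 y elev 28.52547981404204
```

The wrist leans when I push against joint limits, and the tool is now leaned 40° towards +y. The lean azimuth has to change by about 24° between rack and carrier, so I'll test that with the empty hand out in front of the robot first.

Request:
apply_moves:
  targets:
    - {"claw": 1,"xyz": [-48,4,2],"spin": 0}
    - {"claw": 1,"xyz": [-48,4,2],"spin": 0}
    - {"claw": 1,"xyz": [-48,4,2],"spin": 0}
    - {"claw": 1,"xyz": [-48,4,2],"spin": 0}
    - {"claw": 1,"xyz": [-48,4,2],"spin": 0}

```text
clock: 4.55
position: [0.3189, 0.3639, 0.6459]
eef_rot: [[-0.657, 0.748, 0.097], [0.62, 0.462, 0.634], [0.429, 0.477, -0.768]]
ft_force: [0.7, 2.1, -0.0]
grip_width: 0.997
```

```bash
python3 st.py
```

```text
4.55 [ 15.6271   2.7638  43.1516 111.3699  35.7243  72.5148] [0.3189 0.3639 0.6459] [ 0.7329  2.0959 -0.0088]
[[-0.6569  0.7476  0.0975]
 [ 0.6203  0.4624  0.6336]
 [ 0.4286  0.4767 -0.7675]]
tilt 39.86792759411031 az 81.25278995923337 y az 31.736694011570563 y elev 28.467745417287016
```

Request:
apply_moves:
  targets:
    - {"claw": 1,"xyz": [-48,4,2],"spin": 0}
    - {"claw": 1,"xyz": [-48,4,2],"spin": 0}
    - {"claw": 1,"xyz": [-48,4,2],"spin": 0}
    - {"claw": 1,"xyz": [-48,4,2],"spin": 0}
    - {"claw": 1,"xyz": [-48,4,2],"spin": 0}

```text
clock: 5.05
position: [0.4931, 0.2306, 0.5445]
eef_rot: [[-0.656, 0.748, 0.097], [0.621, 0.463, 0.633], [0.429, 0.476, -0.768]]
ft_force: [0.4, 0.1, 0.5]
grip_width: 1.0
```

Request:
apply_moves:
  targets:
    - {"claw": 0.6,"xyz": [0,0,0],"spin": 0.145}
    - {"claw": 0.6,"xyz": [0,0,0],"spin": 0.145}
    - {"claw": 0.6,"xyz": [0,0,0],"spin": 0.145}
    - {"claw": 0.6,"xyz": [0,0,0],"spin": 0.145}
    - {"claw": 0.6,"xyz": [0,0,0],"spin": 0.145}

```text
clock: 5.55
position: [0.492, 0.232, 0.5452]
eef_rot: [[0.011, 0.995, 0.097], [0.771, -0.07, 0.633], [0.637, 0.068, -0.768]]
ft_force: [-0.3, 0.1, -0.4]
grip_width: 0.599
```

```bash
python3 st.py
```

```text
5.55 [ -5.9759  13.4784  38.1788 112.4506  39.7485  87.4414] [0.492  0.232  0.5452] [-0.2678  0.097  -0.3694]
[[ 0.0107  0.9953  0.0966]
 [ 0.7712 -0.0697  0.6328]
 [ 0.6365  0.0677 -0.7683]]
tilt 39.80155391688273 az 81.3216185325455 y az -4.004410138876869 y elev 3.8841419639241175
```

Request:
apply_moves:
  targets:
    - {"claw": 0.6,"xyz": [0,48,0],"spin": 0.145}
    - {"claw": 0.6,"xyz": [-7,48,0],"spin": 0}
    - {"claw": 0.6,"xyz": [-7,48,0],"spin": 0}
    - {"claw": 0.6,"xyz": [-7,48,0],"spin": 0}
    - {"claw": 0.6,"xyz": [-7,48,0],"spin": 0}

```text
clock: 6.05
position: [0.7001, 0.185, 0.4894]
eef_rot: [[0.141, 0.979, 0.149], [0.744, -0.204, 0.637], [0.653, 0.021, -0.757]]
ft_force: [-0.2, 0.2, 0.5]
grip_width: 0.597
```

```bash
python3 st.py
```

```text
6.05 [ -8.4414  38.7935  73.7006 120.8301  40.6541  94.4114] [0.7001 0.185  0.4894] [-0.1942  0.2232  0.4518]
[[ 0.1412  0.9787  0.149 ]
 [ 0.7437 -0.2042  0.6365]
 [ 0.6534  0.0209 -0.7567]]
tilt 40.82266083840403 az 76.82579629963686 y az -11.787448683584822 y elev 1.1976808340425582
```

Request:
apply_moves:
  targets:
    - {"claw": 0.6,"xyz": [-31,0,36],"spin": 0}
    - {"claw": 0.6,"xyz": [-31,0,36],"spin": 0}
    - {"claw": 0.6,"xyz": [-31,0,36],"spin": 0}
    - {"claw": 0.6,"xyz": [-31,0,36],"spin": 0}
    - {"claw": 0.6,"xyz": [-31,0,36],"spin": 0}

```text
clock: 6.55
position: [0.7087, 0.1839, 0.3157]
eef_rot: [[0.14, 0.979, 0.149], [0.744, -0.204, 0.636], [0.653, 0.022, -0.757]]
ft_force: [1.4, 0.1, 0.6]
grip_width: 0.605
```

```bash
python3 st.py
```

```text
6.55 [-8.4203 28.1457 23.405  81.1303 40.644  94.4044] [0.7087 0.1839 0.3157] [1.4108 0.1059 0.5518]
[[ 0.1403  0.9788  0.1494]
 [ 0.744  -0.2038  0.6363]
 [ 0.6533  0.0219 -0.7568]]
tilt 40.816893083514366 az 76.78517289436627 y az -11.761643121125228 y elev 1.2547674532679558
```

Request:
apply_moves:
  targets:
    - {"claw": 0.6,"xyz": [0,48,0],"spin": 0}
    - {"claw": 0.6,"xyz": [0,48,0],"spin": 0}
    - {"claw": 0.6,"xyz": [0,48,0],"spin": 0}
    - {"claw": 0.6,"xyz": [0,48,0],"spin": 0}

```text
clock: 6.95
position: [0.8367, 0.1578, 0.3225]
eef_rot: [[0.141, 0.978, 0.153], [0.743, -0.207, 0.637], [0.654, 0.024, -0.756]]
ft_force: [0.5, -0.5, 1.4]
grip_width: 0.604
```

```bash
python3 st.py
```

```text
6.95 [ -8.9588  48.6641  65.4206 102.8141  40.7389  93.9554] [0.8367 0.1578 0.3225] [ 0.49   -0.4719  1.4245]
[[ 0.1415  0.978   0.1531]
 [ 0.7429 -0.2071  0.6365]
 [ 0.6543  0.0237 -0.7559]]
tilt 40.896091395985984 az 76.47729939796231 y az -11.955626522487592 y elev 1.3568321395129979
```

Request:
apply_moves:
  targets:
    - {"claw": 0.6,"xyz": [0,48,0],"spin": 0}
    - {"claw": 0.6,"xyz": [0,48,0],"spin": 0}
    - {"claw": 0.6,"xyz": [0,48,0],"spin": 0}
    - {"claw": 0.6,"xyz": [0,48,0],"spin": 0}
    - {"claw": 0.6,"xyz": [0,48,0],"spin": 0}

```text
clock: 7.45
position: [0.8104, 0.0782, 0.2991]
eef_rot: [[0.132, 0.987, 0.087], [0.679, -0.154, 0.718], [0.722, -0.035, -0.691]]
ft_force: [0.1, 0.6, -0.4]
grip_width: 0.604
```

```bash
python3 st.py
```

```text
7.45 [-16.4949  57.3097  78.2615 120.8454  45.4887  79.0642] [0.8104 0.0782 0.2991] [ 0.0775  0.6498 -0.3836]
[[ 0.1316  0.9875  0.087 ]
 [ 0.6789 -0.1537  0.718 ]
 [ 0.7223 -0.0354 -0.6906]]
tilt 46.32044050002966 az 83.09249776950966 y az -8.84739846308144 y elev -2.0301977067967445
```

Request:
apply_moves:
  targets:
    - {"claw": 0.6,"xyz": [0,48,0],"spin": 0}
    - {"claw": 0.6,"xyz": [0,48,0],"spin": 0}
    - {"claw": 0.6,"xyz": [0,48,0],"spin": 0}
    - {"claw": 0.6,"xyz": [0,48,0],"spin": 0}

```text
clock: 7.85
position: [0.8264, 0.0488, 0.2655]
eef_rot: [[0.124, 0.987, 0.102], [0.632, -0.157, 0.758], [0.765, -0.03, -0.644]]
ft_force: [-0.7, -0.0, -0.5]
grip_width: 0.601
```

```bash
python3 st.py
```

```text
7.85 [-19.1132  60.7641  78.2808 120.8376  48.5793  74.7099] [0.8264 0.0488 0.2655] [-0.6823 -0.033  -0.5314]
[[ 0.124   0.9871  0.1015]
 [ 0.6324 -0.1574  0.7584]
 [ 0.7646 -0.0298 -0.6438]]
tilt 49.925509334510814 az 82.37714787182527 y az -9.06126348279393 y elev -1.7090261463420573
```

Request:
apply_moves:
  targets:
    - {"claw": 0.6,"xyz": [8,-48,-9],"spin": 0}
    - {"claw": 0.6,"xyz": [8,-48,-9],"spin": 0}
    - {"claw": 0.6,"xyz": [8,-48,-9],"spin": 0}
    - {"claw": 0.6,"xyz": [8,-48,-9],"spin": 0}
    - {"claw": 0.6,"xyz": [8,-48,-9],"spin": 0}

```text
clock: 8.35
position: [0.6701, 0.0654, 0.318]
eef_rot: [[0.124, 0.987, 0.102], [0.633, -0.157, 0.758], [0.764, -0.03, -0.644]]
ft_force: [1.1, -0.8, 1.3]
grip_width: 0.601
```

Request:
apply_moves:
  targets:
    - {"claw": 0.6,"xyz": [8,-48,-9],"spin": 0}
    - {"claw": 0.6,"xyz": [8,-48,-9],"spin": 0}
    - {"claw": 0.6,"xyz": [8,-48,-9],"spin": 0}
    - {"claw": 0.6,"xyz": [8,-48,-9],"spin": 0}
    - {"claw": 0.6,"xyz": [8,-48,-9],"spin": 0}

```text
clock: 8.85
position: [0.4333, 0.0948, 0.3855]
eef_rot: [[0.123, 0.987, 0.102], [0.633, -0.157, 0.758], [0.764, -0.029, -0.645]]
ft_force: [0.2, -0.0, 1.1]
grip_width: 0.6
```

```bash
python3 st.py
```

```text
8.85 [-30.6185  10.2911  -0.1961 104.3403  44.7524  58.8549] [0.4333 0.0948 0.3855] [ 0.2192 -0.0097  1.0762]
[[ 0.1233  0.9871  0.102 ]
 [ 0.6333 -0.1574  0.7578]
 [ 0.764  -0.0289 -0.6445]]
tilt 49.87026570808836 az 82.33567491264287 y az -9.060018585338556 y elev -1.6550703822337405
```

Request:
apply_moves:
  targets:
    - {"claw": 0.6,"xyz": [19,-38,24],"spin": 0}
    - {"claw": 0.6,"xyz": [19,-38,24],"spin": 0}
    - {"claw": 0.6,"xyz": [19,-38,24],"spin": 0}
    - {"claw": 0.6,"xyz": [19,-38,24],"spin": 0}
    - {"claw": 0.6,"xyz": [19,-38,24],"spin": 0}

```text
clock: 9.35
position: [0.2705, 0.2761, 0.3858]
eef_rot: [[0.125, 0.987, 0.102], [0.632, -0.159, 0.758], [0.765, -0.03, -0.644]]
ft_force: [0.5, 1.5, 0.6]
grip_width: 0.602
```

```bash
python3 st.py
```

```text
9.35 [-10.5986 -13.6846 -21.114   86.0132  49.8298  87.7426] [0.2705 0.2761 0.3858] [0.5138 1.464  0.5673]
[[ 0.125   0.9869  0.1025]
 [ 0.6324 -0.1588  0.7582]
 [ 0.7645 -0.03   -0.6439]]
tilt 49.91707682887258 az 82.3033401580449 y az -9.142042492924945 y elev -1.7167896287988125
```

Request:
apply_moves:
  targets:
    - {"claw": 0.6,"xyz": [-6,-48,-5],"spin": 0}
    - {"claw": 0.6,"xyz": [-6,-48,-5],"spin": 0}
    - {"claw": 0.6,"xyz": [-6,-48,-5],"spin": 0}

```text
clock: 9.65
position: [0.1414, 0.2726, 0.3838]
eef_rot: [[0.121, 0.988, 0.1], [0.639, -0.155, 0.753], [0.759, -0.027, -0.65]]
ft_force: [0.0, -2.2, -0.0]
grip_width: 0.596
```

```bash
python3 st.py
```

```text
9.65 [-26.3329 -24.4449 -27.7322 107.2938  46.0027  64.4827] [0.1414 0.2726 0.3838] [ 0.0153 -2.2154 -0.0276]
[[ 0.1212  0.9876  0.1003]
 [ 0.6395 -0.1549  0.753 ]
 [ 0.7592 -0.0271 -0.6503]]
tilt 49.43644238547934 az 82.41632232980122 y az -8.91471931069753 y elev -1.554432080156411
```

```bash
cat > fk.py <<'E'
import numpy as np
from scipy.spatial.transform import Rotation as Ro
from scipy.optimize import least_squares
D=[# q, p
([59.7425,15.1,-2.8022,72.1604,0,81.1022],[.19106,.48867,.20232]),
([71.4625,35.6117,31.4098,85.8037,-.0012,98.5797],[.1491,.6999,.2025]),
([72.1672,50.2885,62.4667,102.0447,.0121,99.2313],[.1673,.7856,.2054]),
([71.5368,55.4836,78.2979,120.809,1.102,98.5678],[.1507,.7269,.2303]),
([70.9273,46.6625,78.2665,120.8426,1.2652,98.1205],[.1511,.7067,.3424]),
([79.6099,40.0973,78.263,120.8462,1.1474,130.0591],[.0387,.696,.4232]),
([66.0072,14.4014,78.2758,120.8398,9.5234,119.2145],[.0843,.5169,.7006]),
([49.7077,11.8555,78.2703,120.8418,19.6662,106.8326],[.1639,.4822,.7339]),
([15.6271,2.7638,43.1516,111.3699,35.7243,72.5148],[.3189,.3639,.6459]),
([-5.9759,13.4784,38.1788,112.4506,39.7485,87.4414],[.492,.232,.5452]),
([-8.4414,38.7935,73.7006,120.8301,40.6541,94.4114],[.7001,.185,.4894]),
([-8.4203,28.1457,23.405,81.1303,40.644,94.4044],[.7087,.1839,.3157]),
([-16.4949,57.3097,78.2615,120.8454,45.4887,79.0642],[.8104,.0782,.2991]),
([-30.6185,10.2911,-.1961,104.3403,44.7524,58.8549],[.4333,.0948,.3855]),
([-10.5986,-13.6846,-21.114,86.0132,49.8298,87.7426],[.2705,.2761,.3858]),
([-26.3329,-24.4449,-27.7322,107.2938,46.0027,64.4827],[.1414,.2726,.3838])]
rz=lambda a:Ro.from_euler('z',a,degrees=True).as_matrix()
ry=lambda a:Ro.from_euler('y',a,degrees=True).as_matrix()
rx=lambda a:Ro.from_euler('x',a,degrees=True).as_matrix()
def fk(q,P):
    # frame: x fwd,y left,z up ; pitch +ve down about y
    c,A,B,C,T=P[0:3],P[3:6],P[6:9],P[9:12],P[12:15]
    R=rz(q[0]);p=R@c
    R=R@ry(q[1]);p=p+R@A
    R=R@ry(-q[2]);p=p+R@B
    R=R@ry(q[3]);p=p+R@C
    R=R@rz(q[4]);p=p+R@T   # tool along x
    # j6 about tool axis
    return p,R
def rot(q):
    R=rz(q[0])@ry(q[1]-q[2]+q[3])@rz(q[4])
    # tool z = R x-axis
    Y=rx(q[5])
    F=np.array([[0,0,1],[0,1,0],[-1,0,0]],float) # cols: tool x,y,z in link frame
    return R@Y@F
if __name__=='__main__':
    W=np.array([1,1,1.]);
    def f(P): return np.concatenate([fk(q,P)[0]-np.array(p) for q,p in D]+[1e-4*P])
    s=least_squares(f,np.r_[0,0,.3,0,0,.4,.4,0,0,.1,0,0,.2,0,0])
    np.set_printoptions(precision=4,suppress=True)
    print(s.x.reshape(5,3));r=s.fun[:48].reshape(-1,3)*1000;print(np.abs(r).max(0))
    np.save('P.npy',s.x)
    for i in (0,1,7,9,15): print(rot(D[i][0]))
E
python3 fk.py
```

```text
[[ 0.      0.0203  0.1593]
 [ 0.      0.0203  0.5815]
 [ 0.3697  0.0203  0.0507]
 [ 0.1391  0.0203  0.    ]
 [ 0.314  -0.     -0.0001]]
[0.0522 0.045  0.0398]
[[-0.9313  0.3642 -0.0006]
 [ 0.3642  0.9313 -0.0009]
 [ 0.0002 -0.0011 -1.    ]]
[[-0.8901  0.4558 -0.    ]
 [ 0.4558  0.8901 -0.0001]
 [-0.     -0.0001 -1.    ]]
[[-0.6564  0.7481  0.0976]
 [ 0.6196  0.4607  0.6355]
 [ 0.4305  0.4775 -0.7659]]
[[ 0.0107  0.9953  0.0966]
 [ 0.7712 -0.0697  0.6328]
 [ 0.6365  0.0677 -0.7683]]
[[ 0.1212  0.9876  0.1003]
 [ 0.6395 -0.1549  0.753 ]
 [ 0.7592 -0.0271 -0.6503]]
```

```bash
cat > sim.py <<'E'
from fk import *
P=np.load('P.npy')
lo=np.array([-151.79,-50.71,-67.44,-121.81,-77.56,-180]);hi=np.array([151.79,97.33,78.34,120.89,73.72,180])
vm=.7*np.array([108.29,108.29,147.25,159.86,180,180])
def pose(q): return fk(q,P)[0],rot(q)
def err(q,pt,Rt,w):
    p,R=pose(q); return np.r_[(pt-p),w*Ro.from_matrix(Rt@R.T).as_rotvec()]
def jac(q):
    e=1e-4;p0,R0=pose(q);J=np.zeros((6,6))
    for i in range(6):
        d=q.copy();d[i]+=np.degrees(e);p,R=pose(d);J[:3,i]=(p-p0)/e;J[3:,i]=Ro.from_matrix(R@R0.T).as_rotvec()/e
    return J
def solve_dls(q,pt,Rt,n=50,lam=.05,w=1.,clampeach=True,stepmax=None):
    q=q.copy()
    for _ in range(n):
        e=err(q,pt,Rt,w);J=jac(q);J[3:]*=w
        dq=J.T@np.linalg.solve(J@J.T+lam**2*np.eye(6),e)
        if stepmax: dq=dq*min(1,stepmax/np.abs(dq).max())
        q=np.clip(q+np.degrees(dq),lo+.05,hi-.05)
        if np.linalg.norm(e)<1e-5: break
    return q
def solve_ls(q,pt,Rt,w=.3):
    return least_squares(lambda x:err(x,pt,Rt,w),np.clip(q,lo+.06,hi-.06),bounds=(lo+.05,hi-.05),x_scale=np.full(6,30)).x
def row(q,xyz,spin,solver,**k):
    p,R=pose(q); pt=p+R@np.array(xyz)/1000; Rt=R@Ro.from_rotvec([0,0,spin]).as_matrix()
    qs=solver(q,pt,Rt,**k); dq=qs-q; s=min(1,1/max(1e-9,(np.abs(dq)/(vm*.1)).max()))
    return q+s*dq
E
cat > t.py <<'E'
from sim import *
np.set_printoptions(precision=3,suppress=True)
def show(q):
    p,R=pose(q);z=R[:,2];print(q,p,'tilt %.1f az %.1f'%(np.degrees(np.arccos(-z[2])),np.degrees(np.arctan2(z[1],z[0]))))
for nm,s,ks in [('dls',solve_dls,[dict(lam=l,n=n) for l in (.01,.05,.1,.3) for n in(1,10,100)]),('ls',solve_ls,[dict(w=w) for w in (.05,.1,.3,1)])]:
    for k in ks:
        print(nm,k)
        q=np.array(D[1][0])
        for i in range(3): q=row(q,[14,48,0],0,s,**k)
        show(q)
        for i in range(4): q=row(q,[14,48,0],0,s,**k)
        show(q)
E
python3 t.py
```

```text
dls {'lam': 0.01, 'n': 1}
[ 72.463  50.884  62.332 101.441  -0.     99.58 ] [0.165 0.791 0.196] tilt 0.0 az 71.0
[ 73.029  81.205  76.174 117.867   0.099 100.131] [ 0.127  0.695 -0.114] tilt 32.9 az -107.2
dls {'lam': 0.01, 'n': 10}
[ 72.22   52.17   62.332 106.019   0.003  99.337] [0.157 0.756 0.18 ] tilt 5.9 az -107.8
[ 73.007  73.817  75.852 113.945   0.254 100.084] [ 0.142  0.748 -0.035] tilt 21.9 az -107.7
dls {'lam': 0.01, 'n': 100}
[ 72.224  50.647  62.332 104.949   0.005  99.34 ] [0.159 0.763 0.2  ] tilt 3.3 az -107.9
[ 72.977  67.578  76.183 115.49    0.171 100.074] [0.145 0.754 0.053] tilt 16.9 az -107.6
dls {'lam': 0.05, 'n': 1}
[ 72.52   51.387  62.332 100.621   0.022  99.635] [0.166 0.797 0.189] tilt 0.3 az 76.3
[ 73.198  74.23   78.29  120.214   0.262 100.305] [ 0.131  0.718 -0.013] tilt 26.2 az -107.4
dls {'lam': 0.05, 'n': 10}
[ 72.2    50.698  62.332 102.898   0.005  99.318] [0.165 0.779 0.199] tilt 1.3 az -108.0
[ 72.847  75.434  78.29  120.84    0.325  99.963] [ 0.132  0.71  -0.025] tilt 28.0 az -107.8
dls {'lam': 0.05, 'n': 100}
[ 72.2    50.699  62.332 102.899   
[... 1385 characters left out ...]
45  99.325] [0.167 0.788 0.208] tilt 0.7 az 76.0
[ 73.094  57.273  78.29   89.607   1.213 100.439] [0.201 0.965 0.232] tilt 21.4 az 76.4
ls {'w': 0.1}
[ 72.207  50.063  62.332 101.635   0.043  99.325] [0.167 0.788 0.208] tilt 0.6 az 76.0
[ 73.081  57.4    78.29   90.325   1.171 100.409] [0.2   0.96  0.228] tilt 20.6 az 76.4
ls {'w': 0.3}
[ 72.204  50.112  62.332 101.796   0.028  99.321] [0.167 0.787 0.207] tilt 0.4 az 76.0
[ 72.983  58.46   78.29   95.493   0.849 100.206] [0.193 0.922 0.198] tilt 14.4 az 76.4
ls {'w': 1}
[ 72.199  50.194  62.332 102.054   0.005  99.316] [0.167 0.785 0.206] tilt 0.1 az 75.6
[ 72.813  60.91   78.29  104.336   0.192  99.936] [0.178 0.855 0.148] tilt 3.1 az 76.4
```

```bash
cat > t2.py <<'E'
from sim import *
import itertools,sys
from multiprocessing import Pool
S=[(2,[[14,48,0]]*4,0,D[3][0]),(3,[[0,0,-50]]*4,0,D[4][0]),(4,[[30,-4,-40]]*4,.1,D[5][0]),
 (9,[[0,48,0]]+[[-7,48,0]]*4,0,D[10][0]),([-8.9588,48.6641,65.4206,102.8141,40.7389,93.9554],[[0,48,0]]*5,0,D[12][0]),
 (12,[[0,48,0]]*4,0,[-19.1132,60.7641,78.2808,120.8376,48.5793,74.7099])]
def run(a):
    lam,n,sm,w=a;out=[]
    for st,rows,sp,end in S:
        q=np.array(D[st][0] if isinstance(st,int) else st,float)
        for i,r in enumerate(rows): q=row(q,r,sp if st!=9 else (.145 if i==0 else 0),solve_dls,lam=lam,n=n,w=w,stepmax=sm)
        out.append(np.abs(q-np.array(end))[1:5].max())
    return a,out
if __name__=='__main__':
    G=list(itertools.product((.01,.03,.05,.1,.2,.3),(10,30,100),(None,.1,.2),(.1,.3,.5,1.)))
    with Pool() as p: R=p.map(run,G,chunksize=2)
    R.sort(key=lambda r:sum(r[1]))
    for r in R[:12]: print(r[0],np.round(r[1],1))
E
time timeout 570 python3 t2.py
```

```text
(0.1, 30, None, 1.0) [ 9.9  1.   2.6  4.6 12.6  6.1]
(0.1, 30, 0.2, 1.0) [ 9.9  1.   2.6  4.6 12.6  6.1]
(0.1, 100, None, 1.0) [ 9.9  1.   2.6  4.6 12.6  6.1]
(0.1, 100, 0.2, 1.0) [ 9.9  1.   2.6  4.6 12.6  6.1]
(0.1, 30, 0.1, 1.0) [ 9.9  1.   2.6  4.6 12.6  6.1]
(0.1, 100, 0.1, 1.0) [ 9.9  1.   2.6  4.6 12.6  6.1]
(0.1, 10, 0.1, 1.0) [ 9.9  1.   2.6  4.6 12.6  6.1]
(0.1, 10, None, 1.0) [ 9.9  1.   2.6  4.6 12.6  6.1]
(0.1, 10, 0.2, 1.0) [ 9.9  1.   2.6  4.6 12.6  6.1]
(0.2, 10, 0.1, 1.0) [15.3  1.6  0.6  3.4 19.3  9.3]
(0.2, 10, None, 1.0) [15.3  1.6  0.6  3.4 19.3  9.3]
(0.2, 10, 0.2, 1.0) [15.3  1.6  0.6  3.4 19.3  9.3]
real	7m34.390s
user	20m9.511s
sys	0m1.088s
```

```bash
cat > sim2.py <<'E'
import numpy as np
from math import cos,sin,radians
from sim import P,lo,hi,vm,Ro
c,A,B,C,T=P.reshape(5,3)
F=np.array([[0,0,1],[0,1,0],[-1,0,0]],float)
def Rz(a): a=radians(a);return np.array([[cos(a),-sin(a),0],[sin(a),cos(a),0],[0,0,1.]])
def Ry(a): a=radians(a);return np.array([[cos(a),0,sin(a)],[0,1,0],[-sin(a),0,cos(a)]])
def Rx(a): a=radians(a);return np.array([[1.,0,0],[0,cos(a),-sin(a)],[0,sin(a),cos(a)]])
def fkj(q):
    R1=Rz(q[0]);p1=R1@c;R2=R1@Ry(q[1]);p2=p1+R2@A;R3=R2@Ry(-q[2]);p3=p2+R3@B;R4=R3@Ry(q[3]);p4=p3+R4@C;R5=R4@Rz(q[4]);p5=p4+R5@T
    y=R1[:,1];ax=[np.array([0,0,1.]),y,-y,y,R4[:,2],R5[:,0]];og=[np.zeros(3),p1,p2,p3,p4,p5]
    J=np.zeros((6,6))
    for i in range(6): J[:3,i]=np.cross(ax[i],p5-og[i]);J[3:,i]=ax[i]
    return p5,R5@Rx(q[5])@F,J
def rv(M):
    v=np.array([M[2,1]-M[1,2],M[0,2]-M[2,0],M[1,0]-M[0,1]])/2;s=np.linalg.norm(v);cc=(np.trace(M)-1)/2
    return v*(np.arctan2(s,cc)/s if s>1e-9 else 1)
def ik(q,pt,Rt,n=15,lam=.08):
    q=q.copy()
    for _ in range(n):
        p,R,J=fkj(q);e=np.r_[pt-p,rv(Rt@R.T)]
        if np.linalg.norm(e)<1e-4:break
        q=np.clip(q+np.degrees(J.T@np.linalg.solve(J@J.T+lam**2*np.eye(6),e)),lo+.05,hi-.05)
    return q
def row(q,xyz,spin=0,world=False,lam=.08,n=15):
    p,R,_=fkj(q);d=np.array(xyz)/1000
    pt=p+(d if world else R@d);Rt=R@Rz(np.degrees(spin))
    qs=ik(q,pt,Rt,n,lam);dq=qs-q;s=min(1,1/max(1e-9,(np.abs(dq)/(vm*.1)).max()));return q+s*dq
def ikgood(q,pt,Rt):
    for l in (.1,.03,.01,.003):
        q=ik(q,pt,Rt,40,l)
    p,R,_=fkj(q);return q,np.linalg.norm(p-pt),np.linalg.norm(rv(Rt@R.T))
def ori(T,az,yaz):
    T,az,ya=map(np.radians,(T,az,yaz));z=np.array([np.sin(T)*np.cos(az),np.sin(T)*np.sin(az),-np.cos(T)])
    y=np.array([np.cos(ya),np.sin(ya),0]);y-=z*(y@z);y/=np.linalg.norm(y);return np.c_[np.cross(y,z),y,z]
def ta(R): z=R[:,2];return np.degrees(np.arccos(-z[2])),np.degrees(np.arctan2(z[1],z[0]))
E
cat > srch.py <<'E'
from sim2 import *
import itertools
from multiprocessing import Pool
N=np.array([np.cos(np.radians(13.3)),np.sin(np.radians(13.3)),0])
R0=ori(40,79.3,-10.7)
dirs=[np.array(d,float)/np.linalg.norm(d)*48 for d in itertools.product((-1,0,1),repeat=3) if any(d)]
def work(s):
    out=[];q0,e1,e2=ikgood(np.array([-5.,13,38,112,40,87]),np.array(s),R0)
    if e1>.003 or e2>.02: return out
    for i,d in enumerate(dirs):
        q=q0;mz=9
        for k in range(1,13):
            q=row(q,d,world=True);p,R,_=fkj(q);mz=min(mz,p[2])
            if k in(6,12): t,a=ta(R);out.append((s,d.round(),k,R[:,2]@N,t,a,p.round(2),q.round(0),mz))
    return out
if __name__=='__main__':
    S=list(itertools.product((.15,.25,.35,.45,.6,.75),(-.3,-.1,.1,.25,.4),(.3,.45,.6,.75)))
    print(R0[:,2]@N)
    with Pool() as p: R=sum(p.map(work,S,chunksize=2),[])
    R=[r for r in R if r[8]>.25 and 10<r[4]<60]
    R.sort(key=lambda r:abs(r[3])+.3*abs(np.sin(np.radians(r[4]))-.64))
    for r in R[:25]: print(r[0],r[1],r[2],round(r[3],3),'T %.0f az %.0f'%r[4:6],r[6],r[7])
E
time python3 srch.py
```

```text
0.2614452745746207
(0.6, 0.1, 0.3) [28. 28. 28.] 12 -0.003 T 40 az 104 [0.69 0.39 0.35] [  8.  52.  78. 121.  40. 118.]
(0.6, 0.1, 0.45) [28. 28. 28.] 12 0.009 T 40 az 103 [0.67 0.4  0.37] [  9.  50.  78. 121.  40. 121.]
(0.6, 0.4, 0.3) [34.  0. 34.] 12 -0.017 T 39 az 105 [0.7  0.37 0.33] [  8.  53.  78. 121.  39. 117.]
(0.75, 0.1, 0.3) [ 0. 34. 34.] 12 0.017 T 38 az 102 [0.59 0.47 0.45] [ 18.  43.  78. 121.  38. 129.]
(0.6, 0.4, 0.45) [34.  0. 34.] 12 0.021 T 39 az 101 [0.69 0.37 0.36] [  8.  51.  78. 121.  39. 119.]
(0.35, 0.4, 0.6) [48.  0.  0.] 12 -0.024 T 38 az 106 [0.7  0.37 0.32] [  8.  53.  78. 121.  38. 117.]
(0.35, 0.25, 0.6) [28. 28. 28.] 12 0.008 T 34 az 103 [0.52 0.51 0.48] [ 24.  40.  78. 121.  33. 136.]
(0.75, 0.25, 0.3) [ 0. 34. 34.] 12 -0.014 T 35 az 105 [0.57 0.57 0.4 ] [ 27.  46.  78. 114.  34. 139.]
(0.6, 0.25, 0.3) [28. 28. 28.] 12 -0.023 T 37 az 106 [0.68 0.49 0.32] [ 17.  53.  78. 114.  37. 128.]
(0.75, 0.25, 0.3) [34.  0. 34.] 12 0.026 T 43 az 101 [0.76 0.27 0.26] [ -1.  59.  78. 121.  42. 108.]
(0.45, 0.25, 0.45) [28. 28. 28.] 12 -0.029 T 36 az 106 [0.57 0.5 
[... 845 characters left out ...]
57 0.56] [ 38.  32.  78. 121.  28. 149.]
(0.45, 0.25, 0.6) [28. 28. 28.] 12 -0.046 T 35 az 108 [0.56 0.5  0.42] [ 22.  45.  78. 121.  35. 135.]
(0.25, 0.4, 0.6) [48.  0.  0.] 12 0.058 T 38 az 98 [0.67 0.38 0.4 ] [  9.  47.  78. 120.  38. 117.]
(0.35, 0.25, 0.6) [34. 34.  0.] 12 0.047 T 34 az 98 [0.62 0.59 0.37] [ 27.  49.  78. 108.  32. 138.]
(0.6, 0.25, 0.45) [ 0. 34. 34.] 12 -0.048 T 34 az 108 [0.44 0.57 0.49] [ 32.  38.  78. 121.  33. 145.]
(0.35, 0.4, 0.45) [28. 28. 28.] 12 -0.035 T 30 az 107 [0.49 0.6  0.43] [ 33.  43.  78. 116.  29. 144.]
(0.15, 0.25, 0.3) [-48.   0.   0.] 12 0.069 T 38 az 97 [-0.18  0.27  0.35] [  1. -51. -24. 121.  38. 105.]
real	0m39.123s
user	1m58.295s
sys	0m0.492s
```

```bash
python3 - <<'E'
from h import *
np.set_printoptions(precision=3,suppress=True)
t=camera_model('top');s=camera_model('side')
print('box base side',onz(s,[(268,110),(347,73)],0));print('box base top',onz(t,[(104,158),(107,40)],0))
for z in (.1,.15,.2,.25,.3): print(z,onz(s,[(245,66),(262,72)],z)[:, :2].ravel(), onz(t,[(73,158)],z)[0,:2])
print('small thing',onz(t,[(520,360),(390,-0)],0), 'bin',onz(t,[(115,60),(213,58)],.04))
E
```

```text
box base side [[0.561 0.567 0.   ]
 [0.95  0.662 0.   ]]
box base top [[0.559 0.533 0.   ]
 [0.901 0.543 0.   ]]
0.1 [0.541 0.748 0.586 0.676] [0.545 0.563]
0.15 [0.521 0.668 0.563 0.599] [0.538 0.532]
0.2 [0.5   0.588 0.54  0.523] [0.531 0.501]
0.25 [0.479 0.508 0.517 0.446] [0.524 0.471]
0.3 [0.458 0.427 0.494 0.37 ] [0.517 0.44 ]
small thing [[ 0.012 -0.638  0.   ]
 [ 1.025 -0.268  0.   ]] bin [[0.826 0.495 0.04 ]
 [0.831 0.222 0.04 ]]
```

```bash
cat > srch2.py <<'E'
from sim2 import *
import itertools
from multiprocessing import Pool
R0=np.array([[.1212,.9876,.1003],[.6395,-.1549,.753],[.7592,-.0271,-.6503]])
zt=ori(40,79.3,-10.7)[:,2]
dirs=[np.array(d,float)/np.linalg.norm(d)*48 for d in itertools.product((-1,0,1),repeat=3) if any(d)]
def work(s):
    out=[];q0,e1,e2=ikgood(np.array([-26.,-24,-28,107,46,64]),np.array(s),R0)
    if e1>.003 or e2>.02: return out
    for i,d in enumerate(dirs):
        q=q0;mz=9
        for k in range(1,13):
            q=row(q,d,world=True);p,R,_=fkj(q);mz=min(mz,p[2])
            t,a=ta(R);out.append((s,d.round(),k,np.linalg.norm(R[:,2]-zt),t,a,p.round(2),q.round(0),mz))
    return out
if __name__=='__main__':
    S=list(itertools.product((.15,.25,.35,.45,.6,.75),(-.1,.1,.25,.4),(.3,.45,.6,.75)))
    with Pool() as p: R=sum(p.map(work,S,chunksize=2),[])
    R=[r for r in R if r[8]>.25]
    R.sort(key=lambda r:abs(r[3])+.003*r[2])
    for r in R[:25]: print(r[0],r[1],r[2],round(r[3],3),'T %.0f az %.0f'%r[4:6],r[6],r[7])
E
time python3 srch2.py
```

```text
(0.25, -0.1, 0.3) [-28. -28.  28.] 4 0.009 T 40 az 80 [ 0.14 -0.27  0.36] [-87.  19.  10. 121.   9.   9.]
(0.15, 0.1, 0.3) [ 0.  0. 48.] 3 0.013 T 40 az 78 [0.17 0.04 0.39] [-75. -10. -16. 121.  17.  17.]
(0.15, -0.1, 0.3) [ 0.  0. 48.] 3 0.016 T 39 az 79 [ 0.16 -0.16  0.39] [-84.   8.   1. 121.  10.  11.]
(0.25, -0.1, 0.3) [-34.   0.  34.] 4 0.014 T 40 az 81 [ 0.12 -0.16  0.38] [-90.   7.  -2. 121.   6.   7.]
(0.25, -0.1, 0.3) [-28.  28.  28.] 5 0.013 T 40 az 80 [ 0.12 -0.02  0.38] [-90.  -7. -15. 121.   6.   7.]
(0.15, -0.1, 0.3) [ 28. -28.  28.] 4 0.018 T 40 az 78 [ 0.28 -0.27  0.36] [-72.  23.  17. 121.  19.  19.]
(0.35, -0.1, 0.3) [-28. -28.  28.] 4 0.019 T 40 az 78 [ 0.26 -0.27  0.36] [-74.  22.  16. 121.  18.  17.]
(0.25, 0.1, 0.3) [-34.   0.  34.] 5 0.016 T 39 az 79 [0.13 0.03 0.38] [-87. -12. -20. 121.   8.   8.]
(0.15, 0.25, 0.3) [-34.   0.  34.] 5 0.018 T 41 az 79 [0.12 0.2  0.32] [-74. -27. -37. 118.  17.  19.]
(0.25, -0.1, 0.3) [  0. -48.   0.] 6 0.017 T 41 az 79 [ 0.26 -0.43  0.25] [-78.  41.  33. 121.  15.  15.]
(0.15, 0.25, 0.3) [-34. -34.   0.] 7 0.015 T 40 az 81 [0.
[... 852 characters left out ...]
   3. 121.  18.  18.]
(0.15, -0.1, 0.3) [  0. -34.  34.] 3 0.035 T 42 az 81 [ 0.15 -0.25  0.36] [-85.  18.   8. 121.   9.  10.]
(0.15, 0.25, 0.3) [-34. -34.   0.] 6 0.026 T 41 az 81 [0.12 0.17 0.27] [-82. -23. -44. 109.  11.  16.]
(0.25, 0.4, 0.45) [-28. -28. -28.] 11 0.013 T 39 az 80 [0.13 0.2  0.26] [-59. -26. -43. 104.  25.  36.]
(0.25, -0.1, 0.3) [  0. -34.  34.] 3 0.037 T 42 az 79 [ 0.26 -0.25  0.36] [-73.  21.  14. 121.  18.  19.]
(0.15, 0.25, 0.3) [-34. -34.   0.] 9 0.019 T 39 az 80 [0.1  0.12 0.26] [-105.  -23.  -44.  108.   -3.   -2.]
(0.15, 0.25, 0.3) [-28. -28.  28.] 9 0.02 T 40 az 81 [0.1  0.13 0.32] [-105.  -24.  -35.  119.   -4.   -2.]
real	0m34.210s
user	1m52.637s
sys	0m0.392s
```

Request:
apply_moves:
  targets:
    - {"claw": 0.6,"xyz": [-19,44,-8],"spin": 0}
    - {"claw": 0.6,"xyz": [-19,44,-8],"spin": 0}
    - {"claw": 0.6,"xyz": [-19,44,-8],"spin": 0}
    - {"claw": 0.6,"xyz": [-19,44,-8],"spin": 0}
    - {"claw": 0.6,"xyz": [-36,0,-29],"spin": 0}

```text
clock: 10.15
position: [0.3021, 0.1299, 0.3329]
eef_rot: [[0.122, 0.988, 0.1], [0.64, -0.155, 0.752], [0.758, -0.028, -0.651]]
ft_force: [0.1, 0.1, -0.8]
grip_width: 0.599
```

Request:
apply_moves:
  targets:
    - {"claw": 0.6,"xyz": [-36,0,-29],"spin": 0}
    - {"claw": 0.6,"xyz": [-36,0,-29],"spin": 0}
    - {"claw": 0.6,"xyz": [-36,0,-29],"spin": 0}
    - {"claw": 0.6,"xyz": [-36,0,-29],"spin": 0}
    - {"claw": 0.6,"xyz": [-36,0,-29],"spin": 0}

```text
clock: 10.65
position: [0.262, -0.0945, 0.2916]
eef_rot: [[0.127, 0.986, 0.104], [0.639, -0.161, 0.752], [0.758, -0.029, -0.651]]
ft_force: [1.4, -0.5, 0.6]
grip_width: 0.603
```

```bash
python3 st.py
```

```text
10.65 [-66.8838  14.146  -13.852  106.9798  22.9848  23.546 ] [ 0.262  -0.0945  0.2916] [ 1.3951 -0.5249  0.6447]
[[ 0.1269  0.9865  0.1037]
 [ 0.6394 -0.1613  0.7518]
 [ 0.7583 -0.0291 -0.6512]]
tilt 49.36636414809169 az 82.14875223586749 y az -9.284991437412682 y elev -1.6701438206386021
```

Request:
apply_moves:
  targets:
    - {"claw": 0.6,"xyz": [28,-15,-29],"spin": 0}
    - {"claw": 0.6,"xyz": [28,-15,-29],"spin": 0}
    - {"claw": 0.6,"xyz": [28,-15,-29],"spin": 0}

```text
clock: 10.95
position: [0.2233, -0.0932, 0.3837]
eef_rot: [[0.127, 0.986, 0.11], [0.652, -0.167, 0.74], [0.747, -0.022, -0.664]]
ft_force: [0.2, -0.1, -0.3]
grip_width: 0.601
```

```bash
python3 st.py
```

```text
10.95 [-72.3612   9.4522  -4.9728 120.8994  19.2212  19.7262] [ 0.2233 -0.0932  0.3837] [ 0.2111 -0.1119 -0.2586]
[[ 0.1271  0.9857  0.1103]
 [ 0.652  -0.1668  0.7396]
 [ 0.7475 -0.0221 -0.6639]]
tilt 48.402212231752 az 81.52009270590237 y az -9.605849563730311 y elev -1.267989254404582
```

Request:
apply_moves:
  targets:
    - {"claw": 0.6,"xyz": [34,0,-31],"spin": 0}
    - {"claw": 0.6,"xyz": [34,0,-31],"spin": 0}
    - {"claw": 0.6,"xyz": [34,0,-31],"spin": 0}

```text
clock: 11.25
position: [0.246, -0.0685, 0.398]
eef_rot: [[0.134, 0.982, 0.131], [0.682, -0.187, 0.707], [0.719, -0.005, -0.695]]
ft_force: [0.6, -0.2, 1.1]
grip_width: 0.595
```

```bash
python3 st.py
```

```text
11.25 [-68.0208   6.3899  -3.9228 120.8191  22.7204  24.2851] [ 0.246  -0.0685  0.398 ] [ 0.5708 -0.2392  1.0964]
[[ 0.1339  0.9823  0.1311]
 [ 0.6817 -0.1873  0.7072]
 [ 0.7192 -0.0054 -0.6948]]
tilt 45.99265417849898 az 79.499827712509 y az -10.797207095957406 y elev -0.30750530972321805
```

```bash
cat > plan.py <<'E'
from h import *
np.set_printoptions(precision=1,suppress=True)
th=np.radians(-10.7);RR=np.array([[np.cos(th),-np.sin(th),0],[np.sin(th),np.cos(th),0],[0,0,1]]);t0=np.array([.4944,.2200,0])
def rk(x,y,z): return t0+RR@np.array([x,y,z])/1000
def torack(p): return (RR.T@(np.array(p)-t0))*1000
def to(p):  # tool-axes shift in mm from the present to TCP p
    s=read_state();d=(np.array(p)-s['position'])*1000;return s['eef_rot'].T@d
E
python3 - <<'E'
from plan import *
from sim2 import ikgood
s=read_state();R=s['eef_rot'];z=R[:,2]
G=rk(45,-74,38);T=G+z*.0187;A=T-z*.09;W=A+np.array([0,-.03,.08])
print(np.r_[G,T,A]*1000, 'W',to(W),np.linalg.norm(to(W)))
for p in (W,A,T):
    q,e,f=ikgood(s['joint_positions'],p,R);print(q,e,f)
E
```

```text
[524.9 138.9  38.  527.3 152.2  25.  515.5  88.5  87.5] W [-43.1 242.2 285.3] 376.7127955774299
[-28.3  21.4 -15.8  70.5  43.2  65.6] 1.55306068130036e-05 5.055328501905594e-06
[-25.2  24.6 -24.8  55.3  44.1  69.7] 2.4588787231422647e-05 1.102998411524063e-05
[-17.7  27.8 -31.7  37.9  45.5  80.1] 7.199498294716197e-05 4.093190099709757e-05
```

Request:
apply_moves:
  targets:
    - {"claw": 0.6,"xyz": [-5,30,36],"spin": 0}
    - {"claw": 0.6,"xyz": [-5,30,36],"spin": 0}
    - {"claw": 0.6,"xyz": [-5,30,36],"spin": 0}
    - {"claw": 0.6,"xyz": [-5,30,36],"spin": 0}
    - {"claw": 0.6,"xyz": [-5,30,36],"spin": 0}

```text
clock: 11.75
position: [0.4141, 0.0154, 0.2532]
eef_rot: [[0.132, 0.983, 0.13], [0.681, -0.185, 0.708], [0.72, -0.005, -0.694]]
ft_force: [-0.1, -1.4, -0.9]
grip_width: 0.6
```

Request:
apply_moves:
  targets:
    - {"claw": 0.6,"xyz": [-5,30,36],"spin": 0}
    - {"claw": 0.6,"xyz": [-5,30,36],"spin": 0}
    - {"claw": 0.6,"xyz": [-5,30,34],"spin": 0}
    - {"claw": 0.6,"xyz": [0,0,0],"spin": 0}

```text
clock: 12.15
position: [0.514, 0.0645, 0.1666]
eef_rot: [[0.132, 0.983, 0.126], [0.681, -0.182, 0.71], [0.721, -0.008, -0.693]]
ft_force: [-1.3, 0.1, 0.2]
grip_width: 0.598
```

```bash
python3 st.py; python3 - <<'E'
from h import *
m,im=snap('wrist','w1')
E
```

```text
12.15 [-27.787   21.2908 -16.1068  70.184   43.3339  65.8799] [0.514  0.0645 0.1666] [-1.2562  0.093   0.1767]
[[ 0.1322  0.9832  0.1255]
 [ 0.6807 -0.1821  0.7095]
 [ 0.7205 -0.0084 -0.6934]]
tilt 46.10094387964511 az 79.96616188393307 y az -10.494566410420083 y elev -0.4787670188153589
```

The wrist view shows the plain bar at (232,185), smooth, and the finned bar at (318,190), ribbed, with its nose at (318,228). The finned bar lines up with the jaws. I'll confirm it in an enlarged crop and refine the measurement.

```bash
python3 - <<'E'
from h import *
im=cv2.imread('pics/w1.png');crop(im,205,130,355,250,5,'w1c')
E
```

Right bar: five bright fins, so it is the heat-sink bar. Left bar is smooth.

```bash
python3 - <<'E'
from plan import *
m=np.load('pics/w1.npy',allow_pickle=True).item()
c=lambda l:[(205+(x+.5)/5-.5,130+(y+.5)/5-.5) for x,y in l]
n=onz(m,c([(491,487),(636,487),(43,481),(184,482)]),.046)
l=onz(m,c([(523,537),(604,537),(68,532),(148,532)]),.044)
f=onz(m,c([(504,52),(634,52)]),.046)
for a in (n,l,f): print(np.array([torack(p) for p in a]), a*1000)
d=f.mean(0)-n[:2].mean(0);print(np.degrees(np.arctan2(-d[0],d[1])))
E
```

```text
[[ 30.9 -91.3  46. ]
 [ 59.4 -91.4  46. ]
 [-58.  -90.1  46. ]
 [-29.8 -90.3  46. ]] [[507.8 124.5  46. ]
 [535.8 119.2  46. ]
 [420.6 142.2  46. ]
 [448.3 136.8  46. ]]
[[  37.3 -101.1   44. ]
 [  53.  -101.1   44. ]
 [ -52.  -100.2   44. ]
 [ -36.2 -100.2   44. ]] [[512.3 113.7  44. ]
 [527.7 110.8  44. ]
 [424.7 131.2  44. ]
 [440.3 128.3  44. ]]
[[30.7 18.9 46. ]
 [60.7 18.8 46. ]] [[528.1 232.9  46. ]
 [557.6 227.2  46. ]]
-11.007346086351545
```

```bash
python3 - <<'E'
from plan import *
s=read_state();z=s['eef_rot'][:,2]
G=rk(45.1,-74,37);T=G+z*.0187;A=T-z*.09
print(to(A),to(T),T*1000)
E
```

```text
[-41.5  -0.8  74.5] [-41.5  -0.8 164.5] [527.3 152.2  24. ]
```

Request:
apply_moves:
  targets:
    - {"claw": 0.6,"xyz": [-21,-0.4,30],"spin": 0}
    - {"claw": 0.6,"xyz": [-20.5,-0.4,30],"spin": 0}
    - {"claw": 0.6,"xyz": [0,0,35],"spin": 0}
    - {"claw": 0.6,"xyz": [0,0,35],"spin": 0}
    - {"claw": 0.6,"xyz": [0,0,0],"spin": 0}

```text
clock: 12.7
position: [0.5215, 0.1273, 0.0477]
eef_rot: [[0.134, 0.983, 0.127], [0.681, -0.184, 0.709], [0.72, -0.009, -0.694]]
ft_force: [-0.5, -0.4, -0.3]
grip_width: 0.599
```

```bash
python3 st.py; python3 - <<'E'
from plan import *
s=read_state();z=s['eef_rot'][:,2]
print('tcp in rack',torack(s['position']),'grasp pt',torack(s['position']-z*.0187))
m,im=snap('wrist','w2')
E
```

```text
12.7 [-20.6977  26.6036 -29.1537  45.0188  45.0511  75.665 ] [0.5215 0.1273 0.0477] [-0.4831 -0.4261 -0.3015]
[[ 0.1343  0.9828  0.1266]
 [ 0.681  -0.1843  0.7087]
 [ 0.7199 -0.009  -0.694 ]]
tilt 46.05102583391146 az 79.87422551997604 y az -10.623456144570191 y elev -0.5162633285366728
tcp in rack [ 43.9 -86.   47.7] grasp pt [ 44.  -99.5  60.7]
```

The finned bar's nose at (322,245) lies midway between the pads (about 250 and 385). I'll move in and close.

Request:
apply_moves:
  targets:
    - {"claw": 0.6,"xyz": [0,0.5,17],"spin": 0}
    - {"claw": 0.6,"xyz": [0,0.5,17],"spin": 0}
    - {"claw": 0.6,"xyz": [0,0,0],"spin": 0}

```text
clock: 13.05
position: [0.5287, 0.1486, 0.0255]
eef_rot: [[0.133, 0.983, 0.13], [0.682, -0.186, 0.707], [0.719, -0.006, -0.695]]
ft_force: [0.2, 0.2, 0.5]
grip_width: 0.599
```

Request:
apply_moves:
  targets:
    - {"claw": 0.3,"xyz": [0,0,0],"spin": 0}
    - {"claw": 0.15,"xyz": [0,0,0],"spin": 0}
    - {"claw": 0.15,"xyz": [0,0,0],"spin": 0}
    - {"claw": 0.15,"xyz": [0,0,0],"spin": 0}
  grip_force: 30

```text
clock: 13.45
position: [0.5294, 0.1473, 0.0261]
eef_rot: [[0.134, 0.982, 0.132], [0.682, -0.188, 0.707], [0.719, -0.005, -0.695]]
ft_force: [-2.6, -4.3, 7.6]
grip_width: 0.266
```

```bash
python3 st.py; python3 - <<'E'
from plan import *
s=read_state();z=s['eef_rot'][:,2]
print('tcp in rack',torack(s['position']),'grasp pt',torack(s['position']-z*.0187),s['grip_width'])
m,im=snap('wrist','w3')
E
```

```text
13.45 [-18.173   27.9333 -31.1499  38.7171  45.4756  79.498 ] [0.5294 0.1473 0.0261] [-2.6443 -4.2912  7.6071]
[[ 0.1339  0.9822  0.1319]
 [ 0.6817 -0.1879  0.7071]
 [ 0.7193 -0.0047 -0.6947]]
tilt 45.99468870384352 az 79.43024995983224 y az -10.829791696127957 y elev -0.26922816164665636
tcp in rack [ 47.9 -64.9  26.1] grasp pt [ 48.  -78.4  39.1] 0.2663451676098433
```

Request:
apply_moves:
  targets:
    - {"claw": 0.15,"xyz": [2.9,-0.5,-2.8],"spin": 0}
    - {"claw": 0.15,"xyz": [2.9,-0.5,-2.8],"spin": 0}
    - {"claw": 0.15,"xyz": [2.9,-0.5,-2.8],"spin": 0}
    - {"claw": 0.15,"xyz": [0,-0.5,0],"spin": 0}
  grip_force: 30

```text
clock: 13.9
position: [0.5275, 0.1482, 0.0379]
eef_rot: [[0.133, 0.982, 0.131], [0.682, -0.187, 0.707], [0.719, -0.004, -0.695]]
ft_force: [1.3, -0.4, -1.2]
grip_width: 0.251
```

```bash
python3 st.py; python3 - <<'E'
from plan import *
s=read_state();z=s['eef_rot'][:,2]
print('grasp pt',torack(s['position']-z*.0187),s['grip_width'],s['wrist_torque'])
m,im=snap('wrist','w4');m,im=snap('side','s4');crop(im,235,125,340,205,7,'s4c')
E
```

```text
13.9 [-18.1323  26.8148 -30.6516  40.3227  45.4472  79.4899] [0.5275 0.1482 0.0379] [ 1.3487 -0.3993 -1.1635]
[[ 0.1332  0.9823  0.1314]
 [ 0.6822 -0.187   0.7068]
 [ 0.7189 -0.0045 -0.6951]]
tilt 45.96534473052587 az 79.46767878077604 y az -10.779823364321283 y elev -0.2559834392986843
grasp pt [ 45.9 -77.9  50.9] 0.2507176807432123 [-0.8  0.1 -0.1]
```

```bash
python3 - <<'E'
from h import *
im=cv2.imread('pics/w4.png');crop(im,270,95,370,295,4,'w4c')
for i in range(3): print(read_state()['ft_force'],read_state()['wrist_torque'])
E
```

```text
[ 1.02108386 -0.84375307 -0.82329371] [-0.88842457  0.12762517 -0.0204369 ]
[ 1.02108386 -0.84375307 -0.82329371] [-0.88842457  0.12762517 -0.0204369 ]
[ 1.02108386 -0.84375307 -0.82329371] [-0.88842457  0.12762517 -0.0204369 ]
```

```bash
cat > slope.py <<'E'
from plan import *
def hz(m,a,b,w=.028):
    best=None
    for z in np.linspace(-.05,.2,2501):
        P=onz(m,[a,b],z);d=np.linalg.norm(P[0]-P[1])
        if best is None or abs(d-w)<best[0]: best=(abs(d-w),z,P.mean(0))
    return best[1]*1000,torack(best[2])
E
python3 - <<'E'
from slope import *
for f,o,k,L in [('w4',(270,95),4,[((104,95),(282,95)),((97,305),(294,305)),((86,550),(310,550))]),('w1',(205,130),5,[((500,95),(635,95)),((491,485),(636,485))])]:
    m=np.load(f'pics/{f}.npy',allow_pickle=True).item()
    for a,b in L:
        g=lambda p:(o[0]+(p[0]+.5)/k-.5,o[1]+(p[1]+.5)/k-.5)
        print(f,hz(m,g(a),g(b)))
E
```

```text
w4 (np.float64(55.400000000000006), array([45.3,  4.2, 55.4]))
w4 (np.float64(54.50000000000001), array([ 45.6, -35.3,  54.5]))
w4 (np.float64(57.400000000000006), array([ 45.9, -74.5,  57.4]))
w1 (np.float64(70.8), array([ 45.8, -13.7,  70.8]))
w1 (np.float64(50.8), array([ 45.2, -93.2,  50.8]))
```

Request:
apply_moves:
  targets:
    - {"claw": 0.15,"xyz": [2.2,0,-2.1],"spin": 0}
    - {"claw": 0.15,"xyz": [2.2,0,-2.1],"spin": 0}
    - {"claw": 0.15,"xyz": [2.2,0,-2.1],"spin": 0}
    - {"claw": 0.15,"xyz": [0,0,0],"spin": 0}
  grip_force: 20

```text
clock: 14.4
position: [0.5275, 0.1484, 0.0468]
eef_rot: [[0.133, 0.982, 0.131], [0.682, -0.187, 0.707], [0.719, -0.005, -0.695]]
ft_force: [-0.1, 0.9, -1.1]
grip_width: 0.251
```

```bash
python3 st.py; python3 - <<'E'
from plan import *
s=read_state();z=s['eef_rot'][:,2]
print('grasp pt',torack(s['position']-z*.0187),s['grip_width'],s['wrist_torque'])
m,im=snap('wrist','w5');crop(im,270,95,370,295,4,'w5c')
E
```

```text
14.4 [-18.1088  26.1086 -30.0357  41.6565  45.4574  79.5089] [0.5275 0.1484 0.0468] [-0.1004  0.8605 -1.1201]
[[ 0.1333  0.9824  0.131 ]
 [ 0.6821 -0.1869  0.707 ]
 [ 0.719  -0.0049 -0.6949]]
tilt 45.97690737919428 az 79.49960807764059 y az -10.770878246355055 y elev -0.27986769747493967
grasp pt [ 45.8 -77.7  59.8] 0.25051779357281145 [-0.7  0.1 -0. ]
```

```bash
python3 - <<'E'
from slope import *
m=np.load(f'pics/w5.npy',allow_pickle=True).item();o=(270,95);k=4
for a,b in [((106,115),(281,115)),((97,320),(292,320)),((86,550),(310,550))]:
        g=lambda p:(o[0]+(p[0]+.5)/k-.5,o[1]+(p[1]+.5)/k-.5)
        print(hz(m,g(a),g(b)))
m4=np.load(f'pics/w4.npy',allow_pickle=True).item()
# strap front lower edge sanity + sensitivity
s=read_state();print(s['position'],m['origin'])
g=lambda p:(o[0]+(p[0]+.5)/k-.5,o[1]+(p[1]+.5)/k-.5)
# nose lower front edge row 718 (crop) at y=-91
for z in (46,48,50,52,54,56,58): print(z,torack(onz(m,[g((200,702)),g((200,718))],z/1000+0)[0]),torack(onz(m,[g((200,718))],z/1000)[0]))
E
```

```text
(np.float64(60.1), array([45.2,  4.1, 60.1]))
(np.float64(60.800000000000004), array([ 45.4, -35.9,  60.8]))
(np.float64(66.3), array([ 45.8, -74.3,  66.3]))
[0.5 0.1 0. ] [0.5 0.1 0.2]
46 [ 46.  -87.4  46. ] [ 46.  -89.6  46. ]
48 [ 46. -88.  48.] [ 46.  -90.2  48. ]
50 [ 46.  -88.7  50. ] [ 46.  -90.8  50. ]
52 [ 46.  -89.3  52. ] [ 46.  -91.4  52. ]
54 [ 46.  -89.9  54. ] [ 46. -92.  54.]
56 [ 46.  -90.5  56. ] [ 46.  -92.6  56. ]
58 [ 46.  -91.1  58. ] [ 46.  -93.2  58. ]
```

Request:
apply_moves:
  targets:
    - {"claw": 0.1,"xyz": [0,0,0],"spin": 0}
    - {"claw": 0.1,"xyz": [-1.3,0,1.3],"spin": 0}
    - {"claw": 0.1,"xyz": [-6.3,0,-7.8],"spin": 0}
    - {"claw": 0.1,"xyz": [-6.3,0,-7.8],"spin": 0}
    - {"claw": 0.1,"xyz": [-6.3,0,-7.8],"spin": 0}
  grip_force: 90

```text
clock: 14.95
position: [0.5217, 0.1179, 0.0473]
eef_rot: [[0.134, 0.982, 0.131], [0.682, -0.187, 0.707], [0.719, -0.005, -0.695]]
ft_force: [0.6, 0.3, -0.0]
grip_width: 0.098
```

```bash
python3 st.py; python3 - <<'E'
from plan import *
s=read_state();z=s['eef_rot'][:,2]
print('grasp pt',torack(s['position']-z*.0187),s['grip_width'],s['wrist_torque'])
m,im=snap('wrist','w6');crop(im,240,40,400,300,2.3,'w6c')
E
```

```text
14.95 [-21.7287  26.7771 -28.8838  45.7381  44.8584  74.4671] [0.5217 0.1179 0.0473] [ 0.6488  0.2552 -0.0058]
[[ 0.1338  0.9823  0.131 ]
 [ 0.6819 -0.1871  0.7071]
 [ 0.7191 -0.0053 -0.6949]]
tilt 45.98316397018667 az 79.50504393926383 y az -10.786004924135362 y elev -0.3012086731846422
grasp pt [  45.8 -108.7   60.3] 0.09815217526856318 [-0.6  0.1 -0. ]
```

The grip was lost: the opening fell to 0.098 and the picture shows the bar lying back behind the lip at crop (200,440). The pads were too far back and too high on the bar. I'll open, look again, and grip deeper.

Request:
apply_moves:
  targets:
    - {"claw": 0.6,"xyz": [0,0,-10],"spin": 0}
    - {"claw": 0.6,"xyz": [0,0,-10],"spin": 0}
    - {"claw": 0.6,"xyz": [0,0,0],"spin": 0}
  grip_force: 30

```text
clock: 15.3
position: [0.5196, 0.1037, 0.0616]
eef_rot: [[0.134, 0.982, 0.132], [0.682, -0.188, 0.707], [0.719, -0.004, -0.695]]
ft_force: [0.2, 0.3, 0.7]
grip_width: 0.599
```

```bash
python3 st.py; python3 - <<'E'
from plan import *
m,im=snap('wrist','w7');crop(im,240,40,400,300,2.3,'w7c')
E
```

```text
15.3 [-23.3759  26.0502 -27.3022  49.525   44.5221  72.2965] [0.5196 0.1037 0.0616] [0.1761 0.2638 0.6514]
[[ 0.134   0.9821  0.1323]
 [ 0.682  -0.1883  0.7067]
 [ 0.7189 -0.0044 -0.695 ]]
tilt 45.96895299820463 az 79.39247126741634 y az -10.854013818267545 y elev -0.254963677279253
```

```bash
python3 - <<'E'
from plan import *
im=cv2.imread('pics/w7.png');crop(im,285,80,365,250,5,'w7d')
E
python3 - <<'E'
from plan import *
m=np.load('pics/w7.npy',allow_pickle=True).item()
c=lambda l:[(285+(x+.5)/5-.5,80+(y+.5)/5-.5) for x,y in l]
n=onz(m,c([(97,672),(322,668),(88,110),(270,110)]),.046)
l=onz(m,c([(104,745),(224,745)]),.044)
for a in (n,l): print(np.array([torack(p) for p in a]))
a=n[:2].mean(0);b=n[2:].mean(0);d=b-a;print(a*1000,'bar yaw',np.degrees(np.arctan2(-d[0],d[1])))
E
```

```text
[[ 36.8 -91.5  46. ]
 [ 65.5 -91.   46. ]
 [ 33.2   9.   46. ]
 [ 62.2   8.8  46. ]]
[[  37.7 -100.7   44. ]
 [  52.8 -100.8   44. ]]
[527.7 120.8  46. ] bar yaw -8.752559866669785
```

```bash
python3 - <<'E'
from plan import *
s=read_state();print(torack(s['position']),to(rk(46,-55,19.5)))
E
```

```text
[  46.1 -109.1   61.2] [ 7.6 -0.1 67.9]
```

Request:
apply_moves:
  targets:
    - {"claw": 0.65,"xyz": [3.8,0,17],"spin": 0}
    - {"claw": 0.65,"xyz": [3.8,0,17],"spin": 0}
    - {"claw": 0.65,"xyz": [0,0,17],"spin": 0}
    - {"claw": 0.65,"xyz": [0,0,17],"spin": 0}
    - {"claw": 0.65,"xyz": [0,0,0],"spin": 0}

```text
clock: 15.85
position: [0.5279, 0.1595, 0.0182]
eef_rot: [[0.134, 0.983, 0.128], [0.682, -0.185, 0.708], [0.719, -0.008, -0.695]]
ft_force: [-0.3, 0.4, 0.5]
grip_width: 0.65
```

```bash
python3 - <<'E'
from plan import *
s=read_state();print(torack(s['position']),s['ft_force'])
m,im=snap('wrist','w8');crop(im,240,150,400,310,3.5,'w8c')
E
```

```text
[ 44.1 -53.2  18.2] [-0.3  0.4  0.5]
```

Request:
apply_moves:
  targets:
    - {"claw": 0.4,"xyz": [0,1.5,0],"spin": 0}
    - {"claw": 0.3,"xyz": [0,0,0],"spin": 0}
    - {"claw": 0.2,"xyz": [0,0,0],"spin": 0}
    - {"claw": 0.15,"xyz": [0,0,0],"spin": 0}
    - {"claw": 0.15,"xyz": [0,0,0],"spin": 0}
  grip_force: 30

```text
clock: 16.4
position: [0.5311, 0.1572, 0.0199]
eef_rot: [[0.133, 0.982, 0.132], [0.682, -0.188, 0.707], [0.719, -0.004, -0.695]]
ft_force: [-1.7, -5.3, 6.3]
grip_width: 0.316
```

```bash
python3 - <<'E'
from plan import *
s=read_state();print(torack(s['position']),s['ft_force'],s['grip_width'])
m,im=snap('wrist','w9');crop(im,240,90,400,310,2.7,'w9c')
E
```

```text
[ 47.7 -54.9  19.9] [-1.7 -5.3  6.3] 0.3156780595229512
```

Now the opening is 0.316 (about 27 mm) with the pads full on both bar sides. Now the lift, re-centring 2 mm on the way.

Request:
apply_moves:
  targets:
    - {"claw": 0.15,"xyz": [2.9,-0.6,-2.8],"spin": 0}
    - {"claw": 0.15,"xyz": [2.9,-0.6,-2.8],"spin": 0}
    - {"claw": 0.15,"xyz": [2.9,-0.6,-2.8],"spin": 0}
    - {"claw": 0.15,"xyz": [2.9,0,-2.8],"spin": 0}
    - {"claw": 0.15,"xyz": [2.9,0,-2.8],"spin": 0}
  grip_force: 30

```text
clock: 16.95
position: [0.5286, 0.1582, 0.0397]
eef_rot: [[0.134, 0.982, 0.13], [0.682, -0.187, 0.707], [0.719, -0.006, -0.695]]
ft_force: [-0.9, -0.1, -1.7]
grip_width: 0.313
```

Request:
apply_moves:
  targets:
    - {"claw": 0.15,"xyz": [1.1,0,-1.1],"spin": 0}
    - {"claw": 0.15,"xyz": [0,0,0],"spin": 0}

```text
clock: 17.15
position: [0.5287, 0.1582, 0.0412]
eef_rot: [[0.134, 0.982, 0.131], [0.682, -0.187, 0.707], [0.719, -0.005, -0.695]]
ft_force: [-0.0, 0.8, -1.7]
grip_width: 0.318
```

```bash
python3 - <<'E'
from plan import *
s=read_state();print(torack(s['position']),s['ft_force'],s['wrist_torque'],s['grip_width'])
m,im=snap('wrist','w10');crop(im,240,90,400,310,2.7,'w10c')
E
```

```text
[ 45.2 -54.4  41.2] [-0.   0.8 -1.7] [-1.1  0.3  0.1] 0.3177495238922815
```

Request:
apply_moves:
  targets:
    - {"claw": 0.15,"xyz": [-0.9,0,0.9],"spin": 0}
    - {"claw": 0.15,"xyz": [0,0,0],"spin": 0}
    - {"claw": 0.15,"xyz": [-4.9,0,-6.4],"spin": 0}
    - {"claw": 0.15,"xyz": [-4.9,0,-6.4],"spin": 0}
    - {"claw": 0.15,"xyz": [-4.9,0,-6.4],"spin": 0}
  grip_force: 60

```text
clock: 17.7
position: [0.5242, 0.1337, 0.0426]
eef_rot: [[0.134, 0.982, 0.131], [0.682, -0.187, 0.707], [0.719, -0.005, -0.695]]
ft_force: [-0.4, 0.1, -2.4]
grip_width: 0.301
```

```bash
python3 - <<'E'
from plan import *
s=read_state();print(torack(s['position']),s['ft_force'],s['wrist_torque'],s['grip_width'])
m,im=snap('wrist','w11');crop(im,240,60,400,310,2.4,'w11c')
E
```

```text
[ 45.3 -79.2  42.6] [-0.4  0.1 -2.4] [-1.   0.2 -0. ] 0.3013502645921851
```

The bar is following: its nose covers the lip at crop (190,555). I'll keep drawing it out.

Request:
apply_moves:
  targets:
    - {"claw": 0.15,"xyz": [-9.2,0,-12],"spin": 0}
    - {"claw": 0.15,"xyz": [-9.2,0,-12],"spin": 0}
    - {"claw": 0.15,"xyz": [-9.2,0,-12],"spin": 0}
    - {"claw": 0.15,"xyz": [-9.2,0,-12],"spin": 0}
    - {"claw": 0.15,"xyz": [-9.2,0,-12],"spin": 0}

```text
clock: 18.25
position: [0.5102, 0.0598, 0.0513]
eef_rot: [[0.134, 0.982, 0.131], [0.682, -0.187, 0.707], [0.719, -0.005, -0.695]]
ft_force: [0.1, 0.3, -3.4]
grip_width: 0.305
```

```bash
python3 - <<'E'
from plan import *
s=read_state();print(torack(s['position']),s['ft_force'],s['wrist_torque'],s['grip_width'])
m,im=snap('wrist','w12');crop(im,180,60,420,310,2.4,'w12c')
E
```

```text
[  45.3 -154.5   51.3] [ 0.1  0.3 -3.4] [-1.   0.2 -0. ] 0.3047980995402449
```

Request:
apply_moves:
  targets:
    - {"claw": 0.15,"xyz": [-9.2,0,-12],"spin": 0}
    - {"claw": 0.15,"xyz": [-8,0,-16],"spin": 0}
    - {"claw": 0.15,"xyz": [-8,0,-16],"spin": 0}
    - {"claw": 0.15,"xyz": [-10,0,-20],"spin": 0}
    - {"claw": 0.15,"xyz": [-10,0,-20],"spin": 0}

```text
clock: 18.8
position: [0.4931, -0.0303, 0.0773]
eef_rot: [[0.134, 0.982, 0.131], [0.682, -0.187, 0.707], [0.719, -0.005, -0.695]]
ft_force: [0.1, -0.6, -1.7]
grip_width: 0.303
```

Request:
apply_moves:
  targets:
    - {"claw": 0.15,"xyz": [-10,0,-20],"spin": 0}
    - {"claw": 0.15,"xyz": [-10,0,-20],"spin": 0}
    - {"claw": 0.15,"xyz": [0,0,-20],"spin": 0}

```text
clock: 19.1
position: [0.4825, -0.0868, 0.1041]
eef_rot: [[0.135, 0.982, 0.131], [0.681, -0.188, 0.707], [0.719, -0.006, -0.695]]
ft_force: [-0.7, 0.5, -1.9]
grip_width: 0.304
```

```bash
python3 st.py; python3 - <<'E'
from plan import *
s=read_state();print(torack(s['position']),s['ft_force'],s['wrist_torque'],s['grip_width'])
m,im=snap('wrist','w13');m,im=snap('side','s13');crop(im,200,120,400,270,4,'s13c')
E
```

```text
19.1 [-43.6601  30.6955 -12.504   76.3246  37.0284  47.2377] [ 0.4825 -0.0868  0.1041] [-0.6911  0.4784 -1.9301]
[[ 0.1349  0.9821  0.1311]
 [ 0.6815 -0.188   0.7073]
 [ 0.7193 -0.006  -0.6947]]
tilt 45.99891247154178 az 79.49564150080562 y az -10.836993846124301 y elev -0.3444348172936831
[  45.3 -303.7  104.1] [-0.7  0.5 -1.9] [-1.   0.2 -0.1] 0.3036773784077938
```

```bash
cat > t3.py <<'E'
from sim2 import *
from fk import D
S=[(2,[[14,48,0]]*4,0,D[3][0]),(3,[[0,0,-50]]*4,0,D[4][0]),(4,[[30,-4,-40]]*4,.1,D[5][0]),
 (9,[[0,48,0]]+[[-7,48,0]]*4,0,D[10][0]),([-8.9588,48.6641,65.4206,102.8141,40.7389,93.9554],[[0,48,0]]*5,0,D[12][0]),
 (12,[[0,48,0]]*4,0,[-19.1132,60.7641,78.2808,120.8376,48.5793,74.7099]),
 ([-66.8838,14.146,-13.852,106.9798,22.9848,23.546],[[28,-15,-29]]*3,0,[-72.3612,9.4522,-4.9728,120.8994,19.2212,19.7262]),
 ([-72.3612,9.4522,-4.9728,120.8994,19.2212,19.7262],[[34,0,-31]]*3,0,[-68.0208,6.3899,-3.9228,120.8191,22.7204,24.2851])]
def rowx(q,xyz,spin,lam,n,best,sc):
    p,R,_=fkj(q);pt=p+R@(np.array(xyz)/1000);Rt=R@Rz(np.degrees(spin))
    x=q.copy();bq=x;be=9
    for _ in range(n):
        pp,RR,J=fkj(x);e=np.r_[pt-pp,rv(Rt@RR.T)];ne=np.linalg.norm(e)
        if ne<be: be=ne;bq=x
        if ne<1e-4:break
        x=np.clip(x+np.degrees(J.T@np.linalg.solve(J@J.T+lam**2*np.eye(6),e)),lo+.05,hi-.05)
    if best: x=bq
    dq=x-q;s=min(1,1/max(1e-9,(np.abs(dq)/(vm*.1)).max()));
    if sc: return q+s*dq
    return q+np.clip(dq,-vm*.1,vm*.1)
for best in (0,1):
  for sc in (0,1):
    for lam in (.03,.05,.06,.07,.08,.1,.13,.17):
      for n in (1,3,8,20,60):
        o=[]
        for st,rows,sp,end in S:
            q=np.array(D[st][0] if isinstance(st,int) else st,float)
            for i,r in enumerate(rows): q=rowx(q,r,sp if st!=9 else (.145 if i==0 else 0),lam,n,best,sc)
            o.append(np.abs(q-np.array(end))[1:5].max())
        if sum(o)<40: print(best,sc,lam,n,np.round(o,1),round(sum(o),1))
E
python3 t3.py
python3 - <<'E'
from plan import *
im=cv2.imread('pics/w13.png');crop(im,270,40,370,300,2.3*1,'w13c')
crop(im,285,40,355,110,8,'w13t')
E
```

```text
1 0 0.1 8 [10.3  1.6  2.6  0.4 12.3  3.5  1.7  3.5] 35.9
1 0 0.1 20 [10.3  1.6  2.6  0.4 12.3  3.5  1.7  3.5] 35.9
1 0 0.1 60 [10.3  1.6  2.6  0.4 12.3  3.5  1.7  3.5] 35.9
1 0 0.13 8 [10.6  0.7  1.5  4.7 13.3  3.5  1.7  3.5] 39.5
1 0 0.13 20 [10.6  0.7  1.5  4.8 13.3  3.5  1.7  3.5] 39.6
1 0 0.13 60 [10.6  0.7  1.5  4.8 13.3  3.5  1.7  3.5] 39.6
1 1 0.1 8 [12.7  1.6  2.6  0.4 13.4  3.5  1.7  3.5] 39.3
1 1 0.1 20 [12.7  1.6  2.6  0.4 13.4  3.5  1.7  3.5] 39.3
1 1 0.1 60 [12.7  1.6  2.6  0.4 13.4  3.5  1.7  3.5] 39.3
```

```bash
cat > t4.py <<'E'
from sim2 import *
import t3base as b
E
sed '/^for best/,$d' t3.py > t3b.py
cat > t4.py <<'E'
from t3b import *
from multiprocessing import Pool
import itertools
def rowk(q,xyz,spin,lam,n,k,w,best,sc):
    p,R,_=fkj(q);x=q.copy();W=np.r_[1,1,1,w,w,w]
    for i in range(1,k+1):
        pt=p+R@(np.array(xyz)/1000)*i/k;Rt=R@Rz(np.degrees(spin*i/k));x0=x.copy();bq=x;be=9
        for _ in range(n):
            pp,RR,J=fkj(x);e=np.r_[pt-pp,rv(Rt@RR.T)]*W;ne=np.linalg.norm(e)
            if ne<be: be=ne;bq=x
            if ne<1e-5:break
            Jw=J*W[:,None]
            x=np.clip(x+np.degrees(Jw.T@np.linalg.solve(Jw@Jw.T+lam**2*np.eye(6),e)),lo+.05,hi-.05)
        else:
            if best:
                pp,RR,J=fkj(x);e=np.r_[pt-pp,rv(Rt@RR.T)]*W
                if np.linalg.norm(e)>be: x=bq
        dq=x-x0;lim=vm*.1/k
        x=x0+(dq*min(1,1/max(1e-9,(np.abs(dq)/lim).max())) if sc else np.clip(dq,-lim,lim))
    return x
def run(a):
    lam,n,k,w,best,sc=a;o=[]
    for st,rows,sp,end in S:
        q=np.array(D[st][0] if isinstance(st,int) else st,float)
        for i,r in enumerate(rows): q=rowk(q,r,sp if st!=9 else (.145 if i==0 else 0),*a)
        o.append(np.abs(q-np.array(end))[1:5].max())
    return a,o
if __name__=='__main__':
    G=list(itertools.product((.003,.01,.03,.06,.1,.2),(1,4,15),(1,5,10),(.2,.5,1.),(0,1),(0,1)))
    with Pool() as p:R=p.map(run,G,chunksize=4)
    R.sort(key=lambda r:sum(r[1]))
    for r in R[:15]: print(r[0],np.round(r[1],1),round(sum(r[1]),1))
E
time timeout 550 python3 t4.py
python3 - <<'E'
from plan import *
im=cv2.imread('pics/w13.png');crop(im,280,240,360,300,8,'w13n')
E
```

```text
(0.1, 15, 1, 1.0, 1, 0) [10.3  1.6  2.6  0.4 12.3  3.5  1.7  3.5] 35.9
(0.1, 4, 1, 1.0, 1, 0) [10.3  1.6  2.6  1.  12.3  3.5  1.7  3.5] 36.5
(0.06, 15, 5, 0.5, 1, 0) [ 7.4  3.2  4.8  4.7 10.7  3.5  1.4  3.5] 39.2
(0.06, 4, 5, 0.5, 1, 0) [ 7.4  3.2  4.8  4.7 10.7  3.5  1.4  3.5] 39.2
(0.1, 15, 1, 1.0, 1, 1) [12.7  1.6  2.6  0.4 13.4  3.5  1.7  3.5] 39.3
(0.1, 4, 1, 1.0, 1, 1) [12.7  1.6  2.6  1.  13.4  3.5  1.7  3.5] 39.9
(0.06, 1, 5, 0.5, 1, 0) [ 8.2  3.3  4.8  4.1 11.4  3.5  1.4  3.5] 40.2
(0.06, 15, 10, 0.5, 1, 0) [ 6.4  3.2  4.8  7.9 10.2  3.5  1.4  3.5] 40.8
(0.06, 4, 10, 0.5, 1, 0) [ 6.4  3.2  4.8  7.9 10.3  3.5  1.4  3.5] 40.9
(0.03, 4, 5, 0.2, 1, 0) [ 6.9  4.2  5.8  4.3 11.5  3.5  1.4  3.5] 41.2
(0.03, 15, 5, 0.2, 1, 0) [ 6.9  4.2  5.8  4.3 11.5  3.5  1.4  3.5] 41.2
(0.03, 1, 5, 0.2, 1, 0) [ 7.3  4.3  5.8  3.4 12.2  3.5  1.4  3.5] 41.3
(0.06, 1, 10, 0.5, 1, 0) [ 6.5  3.2  4.8  7.7 10.7  3.5  1.4  3.5] 41.3
(0.1, 15, 5, 1.0, 1, 0) [ 8.9  4.4  2.7  6.3 11.   3.5  1.4  3.5] 41.5
(0.03, 1, 10, 0.2, 1, 0) [ 6.3  4.2  5.8  5.9 11.4  3.5  1.4  3.5] 42.1
real	1m46.379s
user	6m46.349s
sys	0m0.361s
```

```bash
cat > barpose.py <<'E'
from plan import *
from scipy.optimize import least_squares
def solve(m,R,tcp,tailL,tailR,noseL,noseR,noseB,sw=1.0):
    # unknown in tool frame: nose underside mid (x,z), pitch a (bar +y_tail dir = cos a * xt - sin... ) , y offset, yaw small
    obs=np.array([tailL,tailR,noseL,noseR,noseB],float)
    def pts(v):
        x,y,z,a,b=v
        d=np.array([np.cos(a)*np.cos(b),np.sin(b),np.sin(a)*np.cos(b)])   # nose->tail in tool axes
        u=np.array([np.sin(a),0,-np.cos(a)])  # bar up
        w=np.cross(d,u)*-1
        n=np.array([x,y,z]);e=np.array([0,1,0.])
        P=np.array([n+.18*d+.016*u-.014*e,n+.18*d+.016*u+.014*e,n+.016*u-.014*e,n+.016*u+.014*e,n])
        return P,d
    def f(v): return (proj(m,tcp+pts(v)[0]@R.T)-obs).ravel()*np.array([1,1]*4+[.2,1])
    s=least_squares(f,[-.0,0,-.01,.7,0],x_scale=[.01,.01,.01,.1,.1])
    P,d=pts(s.x);dw=R@d
    return s.x,dw,tcp+R@s.x[:3],s.fun
E
python3 - <<'E'
from barpose import *
m=np.load('pics/w13.npy',allow_pickle=True).item();s=read_state();R=s['eef_rot'];tcp=s['position']
c=lambda o,x,y:(o[0]+(x+.5)/8-.5,o[1]+(y+.5)/8-.5)
v,dw,n,r=solve(m,R,tcp,c((285,40),122,105),c((285,40),417,105),c((280,240),92,310),c((280,240),555,312),c((280,240),320,408))
print(v[:3]*1000,np.degrees(v[3:]),'slope down to tail',np.degrees(np.arcsin(-dw[2])),'az',np.degrees(np.arctan2(dw[1],dw[0])),n*1000,r)
E
```

```text
[-23.   -0.5 -24.1] [48.6 -0.4] slope down to tail 2.685195283948149 az 79.51033979330386 [ 476.6 -120.2  105.3] [ 0.5  0.1 -0.5  0.  -0.7  0.7  0.7  0.5  0.1 -1.4]
```

```bash
cat > srch3.py <<'E'
from t4 import *
N=np.array([np.cos(np.radians(13.3)),np.sin(np.radians(13.3)),0])
R0=np.array([[.1349,.9821,.1311],[.6815,-.188,.7073],[.7193,-.006,-.6947]])
q00=np.array([-43.66,30.7,-12.5,76.3,37,47.2])
dirs=[np.array(d,float)/np.linalg.norm(d)*48 for d in itertools.product((-1,-.5,0,.5,1),repeat=3) if any(d) and max(np.abs(d))==1]
M=[(.1,8,1,1.,1,0),(.06,4,3,.5,1,0)]
def rw(q,d,a): 
    R=fkj(q)[1];return rowk(q,R.T@d,0,*a)
def work(s):
    out=[];q0,e1,e2=ikgood(q00,np.array(s),R0)
    if e1>.003 or e2>.02: return out
    for d in dirs:
        q=[q0,q0];mz=9
        for k in range(1,15):
            q=[rw(q[i],d,M[i]) for i in (0,1)];F=[fkj(x) for x in q];mz=min(mz,F[0][0][2],F[1][0][2])
            c=[abs(f[1][:,2]@N) for f in F];t=[ta(f[1]) for f in F]
            if mz<.22: break
            out.append((s,d.round(),k,max(c),t[0],t[1],F[0][0].round(2),F[1][0].round(2),q[0].round(0)))
    return out
if __name__=='__main__':
    S_=list(itertools.product((.2,.35,.5,.65,.8),(-.3,-.1,.1,.25,.4),(.25,.4,.55)))
    with Pool() as p:R=sum(p.map(work,S_,chunksize=1),[])
    R=[r for r in R if all(28<t[0]<47 for t in (r[4],r[5]))]
    R.sort(key=lambda r:r[3]+.004*r[2])
    for r in R[:25]: print(r[0],r[1],r[2],round(r[3],3),np.round(r[4],0),np.round(r[5],0),r[6],r[7],r[8])
E
time timeout 570 python3 srch3.py
```

```text
(0.2, 0.25, 0.4) [-21. -43.   0.] 2 0.003 [ 44. 103.] [ 44. 103.] [0.08 0.22 0.39] [0.08 0.22 0.39] [-35. -19. -24. 121.  27.  51.]
(0.2, 0.25, 0.25) [  0. -48.   0.] 3 0.004 [ 46. 103.] [ 46. 103.] [0.12 0.17 0.25] [0.12 0.17 0.25] [-43.  -9. -42.  97.  24.  39.]
(0.2, 0.1, 0.25) [-43.  21.   0.] 3 0.006 [ 46. 104.] [ 46. 103.] [0.03 0.2  0.25] [0.03 0.21 0.25] [-84. -23. -51. 107.  -6.  -5.]
(0.2, 0.25, 0.4) [-28. -28. -28.] 2 0.015 [ 46. 102.] [ 46. 103.] [0.06 0.25 0.34] [0.05 0.25 0.35] [-35. -22. -34. 116.  29.  51.]
(0.65, 0.4, 0.4) [32. 32. 16.] 5 0.005 [ 40. 103.] [ 40. 103.] [0.7  0.53 0.3 ] [0.69 0.53 0.3 ] [ 18.  53.  72. 105.  40. 130.]
(0.2, 0.1, 0.4) [-32.  16. -32.] 4 0.01 [ 46. 104.] [ 46. 104.] [0.03 0.19 0.27] [0.03 0.2  0.27] [-92. -24. -48. 111. -11. -10.]
(0.5, 0.4, 0.55) [39. 20. 20.] 4 0.01 [ 41. 104.] [ 41. 102.] [0.56 0.46 0.47] [0.57 0.46 0.47] [ 16.  39.  70. 120.  41. 127.]
(0.35, 0.1, 0.4) [-43.   0. -21.] 6 0.002 [ 46. 103.] [ 46. 103.] [0.05 0.15 0.27] [0.05 0.15 0.27] [-78. -16. -45. 107.  -1.  -0.]
(0.35, 0.4, 0.55) [32. 16. 32.] 5 0.007 [ 39. 104.] 
[... 1504 characters left out ...]
28.  51.]
(0.5, 0.4, 0.55) [20. 20. 39.] 3 0.019 [ 40. 103.] [ 41. 102.] [0.5  0.44 0.51] [0.5  0.44 0.52] [ 16.  30.  59. 116.  40. 127.]
(0.65, 0.4, 0.4) [21.  0. 43.] 4 0.015 [ 43. 105.] [ 43. 103.] [0.66 0.39 0.36] [0.66 0.39 0.37] [  8.  45.  63. 114.  43. 116.]
(0.35, 0.4, 0.55) [ 0. 21. 43.] 5 0.011 [ 35. 104.] [ 35. 103.] [0.32 0.49 0.59] [0.32 0.49 0.6 ] [ 31.  21.  62. 120.  33. 143.]
(0.2, 0.4, 0.4) [ 21. -43.   0.] 7 0.004 [ 46. 103.] [ 46. 103.] [0.22 0.18 0.4 ] [0.22 0.18 0.4 ] [-25.  -4. -12. 114.  35.  58.]
(0.5, 0.4, 0.55) [16. 32. 32.] 5 0.012 [ 39. 104.] [ 39. 104.] [0.49 0.53 0.51] [0.5  0.52 0.51] [ 25.  37.  76. 120.  38. 138.]
real	3m6.944s
user	11m41.372s
sys	0m0.725s
```

```bash
sed -i 's/^M=.*/M=[(.1,8,1,1.,1,1),(.06,4,3,.5,1,1)]/; s/range(1,15)/range(1,17)/' srch3.py; time timeout 575 python3 srch3.py
```

```text
(0.65, 0.4, 0.55) [-32.  16.  32.] 16 0.118 [36. 92.] [39. 95.] [0.07 0.59 0.69] [0.21 0.57 0.68] [ 67.  18.  78. 116.  14. 179.]
(0.2, -0.1, 0.25) [-43.   0.  21.] 16 0.121 [37. 92.] [36. 91.] [-0.39 -0.14  0.45] [-0.37 -0.15  0.44] [-149.   19.   30.  121.  -32.  -39.]
(0.65, 0.4, 0.55) [-32.  16.  32.] 15 0.133 [37. 91.] [40. 94.] [0.11 0.58 0.69] [0.22 0.57 0.68] [ 63.  18.  78. 116.  16. 175.]
(0.8, 0.25, 0.4) [-20.  20.  39.] 14 0.139 [43. 92.] [46. 93.] [0.39 0.51 0.65] [0.45 0.5  0.63] [ 28.  25.  78. 121.  38. 145.]
(0.2, -0.1, 0.25) [-43.   0.  21.] 15 0.136 [37. 92.] [37. 90.] [-0.39 -0.14  0.45] [-0.35 -0.15  0.44] [-149.   19.   30.  121.  -32.  -39.]
(0.8, 0.4, 0.4) [-20.  20.  39.] 13 0.147 [42. 91.] [43. 91.] [0.41 0.59 0.62] [0.49 0.58 0.58] [ 35.  30.  78. 112.  34. 151.]
(0.8, 0.25, 0.4) [-20.  20.  39.] 15 0.139 [43. 92.] [46. 94.] [0.39 0.51 0.65] [0.44 0.5  0.64] [ 28.  25.  78. 121.  38. 145.]
(0.8, 0.4, 0.4) [-20.  20.  39.] 14 0.147 [42. 91.] [43. 92.] [0.41 0.59 0.62] [0.48 0.59 0.58] [ 35.  30.  78. 112.  34. 151.]
(0.8, 0.25, 0.4) [-20.  20.  39.] 16 0.139
[... 1559 characters left out ...]
0.]
(0.8, 0.25, 0.4) [-16.  32.  32.] 15 0.156 [41. 90.] [43. 90.] [0.44 0.66 0.58] [0.52 0.61 0.55] [ 38.  34.  78. 105.  31. 154.]
(0.65, 0.4, 0.55) [-32.  16.  32.] 13 0.165 [40. 88.] [41. 92.] [0.17 0.57 0.7 ] [0.25 0.56 0.68] [ 54.  18.  78. 116.  21. 167.]
(0.8, 0.25, 0.4) [-16.  32.  32.] 14 0.162 [41. 90.] [43. 90.] [0.44 0.66 0.58] [0.53 0.6  0.56] [ 38.  34.  78. 105.  31. 154.]
(0.65, 0.4, 0.55) [-28.  28.  28.] 15 0.158 [38. 88.] [39. 91.] [0.19 0.71 0.63] [0.29 0.68 0.62] [ 62.  28.  78. 106.  16. 173.]
(0.2, 0.4, 0.25) [-39. -20.  20.] 13 0.166 [40. 88.] [41. 89.] [-0.22  0.17  0.48] [-0.23  0.18  0.49] [ 28. -51.   2. 119.  34. 139.]
real	2m51.474s
user	10m59.802s
sys	0m0.546s
```

```bash
python3 - <<'E'
from plan import *
np.set_printoptions(precision=3,suppress=True)
t=camera_model('top');s=camera_model('side')
print(onz(s,[(65,395),(50,280),(32,130),(5,399),(90,130)],0))
print(onz(t,[(490,390),(555,388),(492,340),(552,345),(590,330)],0),onz(t,[(10,399),(320,399),(630,399)],0))
im=cv2.imread('pics/top0.png');crop(im,440,220,640,400,3.3,'tt');im=cv2.imread('pics/side0.png');crop(im,0,200,220,400,2.9,'ss')
E
```

```text
[[-0.294 -0.259  0.   ]
 [-0.296  0.111  0.   ]
 [-0.325  0.893  0.   ]
 [-0.452 -0.213  0.   ]
 [-0.098  0.771  0.   ]]
[[-0.071 -0.554  0.   ]
 [-0.069 -0.742  0.   ]
 [ 0.068 -0.557  0.   ]
 [ 0.052 -0.73   0.   ]
 [ 0.093 -0.843  0.   ]] [[-0.13   0.799  0.   ]
 [-0.095 -0.083  0.   ]
 [-0.109 -0.972  0.   ]]
```

```bash
cat > srch4.py <<'E'
from srch3 import *
M=[(.1,8,1,1.,1,1),(.06,4,3,.5,1,1)]
def work4(s):
    out=[];q0,e1,e2=ikgood(np.array([-110.,35,0,110,0,0]),np.array(s),R0)
    if e1>.003 or e2>.02: return out
    for d in dirs:
        if d[2]<0: continue
        q=[q0,q0];ok=True
        for k in range(1,25):
            q=[rw(q[i],d,M[i]) for i in (0,1)];F=[fkj(x) for x in q]
            if max(f[0][1] for f in F)>-.38 or min(f[0][0] for f in F)<-.35 or min(f[0][1] for f in F)<-.75: break
            c=[f[1][:,2]@N for f in F];t=[ta(f[1]) for f in F]
            out.append((s,d.round(),k,c,t[0],t[1],F[0][0].round(2),F[1][0].round(2),q0.round(0),q[0].round(0)))
    return out
if __name__=='__main__':
    S_=list(itertools.product((-.2,-.1,0.,.1),(-.6,-.5,-.42),(.2,.3,.4,.5)))
    with Pool() as p:R=sum(p.map(work4,S_,chunksize=1),[])
    R=[r for r in R if max(np.abs(r[3]))<.04 and min(r[4][0],r[5][0])>14]
    print(len(R))
    R.sort(key=lambda r:-min(r[4][0],r[5][0])+.3*r[2])
    for r in R[:25]: print(r[0],r[1],r[2],np.round(r[3],3),np.round(r[4],0),np.round(r[5],0),r[6],r[7],r[8],r[9])
E
time timeout 575 python3 srch4.py
```

```text
0
real	0m13.296s
user	0m47.426s
sys	0m0.221s
```

```bash
cat > d.py <<'E'
from srch4 import *
np.set_printoptions(precision=2,suppress=True)
for s in [(-.1,-.5,.3),(0,-.5,.3),(0,-.5,.4),(-.1,-.42,.4),(-.1,-.42,.3),(-.2,-.42,.3),(.1,-.5,.3)]:
    q0,e1,e2=ikgood(np.array([-110.,35,0,110,0,0]),np.array(s),R0);print(s,q0.round(0),e1,e2)
    if e2>.02: continue
    for d in ([0,0,48],[-24,0,42],[-24,-24,34]):
        q=q0
        for k in range(20):
            q=rw(q,np.array(d,float),M[0])
            if k%5==4: p,R,_=fkj(q);print('  ',d,k+1,p,np.round(ta(R)),R[:,2]@N,q.round(0))
E
python3 d.py
```

```text
(-0.1, -0.5, 0.3) [-152.  -51.   78.  121.   74. -180.] 0.9698075961804208 2.72938039763239
(0, -0.5, 0.3) [-152.  -51.   22. -119.  -78.  -60.] 1.196389749804595 1.3172877409543602
(0, -0.5, 0.4) [-100.   97.   78.  121.    2.    1.] 0.6823233164744416 0.0631930334764064
(-0.1, -0.42, 0.4) [-109.   65.   78.  121.   -6.   -6.] 0.42189248832636683 0.49663157018369397
(-0.1, -0.42, 0.3) [-109.   41.   38.  121.   -6.   -6.] 0.08721377537976162 0.193354644524387
(-0.2, -0.42, 0.3) [-117.   48.   54.  121.  -12.  -11.] 0.15868760129773596 0.35572307360643557
(0.1, -0.5, 0.3) [-152.  -51.   42. -106.  -78. -105.] 1.2385649187028718 1.8695267906843975
```

```bash
sed -i 's/S_=.*/S_=list(itertools.product((-.25,-.15,-.05,.05),(-.5,-.42,-.36,-.3),(.16,.2,.25)))/; s/>-.38/>-.28/; s/<.04 and min(r\[4\]\[0\],r\[5\]\[0\])>14/<.05 and min(r[4][0],r[5][0])>8/' srch4.py
python3 - <<'E'
import re
s=open('srch4.py').read()
s=s.replace("q0,e1,e2=ikgood(np.array([-110.,35,0,110,0,0]),np.array(s),R0)","q0,e1,e2=min((ikgood(np.array(g,float),np.array(s),R0) for g in ([-110,35,0,110,0,0],[-100,20,-20,90,5,5],[-130,20,-20,90,-15,-15])),key=lambda r:r[1]+r[2])")
open('srch4.py','w').write(s)
E
time timeout 575 python3 srch4.py
cat > d2.py <<'E'
from srch4 import *
for s in itertools.product((-.25,-.15,-.05,.05),(-.5,-.42,-.36,-.3),(.16,.2,.25)):
    q0,e1,e2=min((ikgood(np.array(g,float),np.array(s),R0) for g in ([-110,35,0,110,0,0],[-100,20,-20,90,5,5],[-130,20,-20,90,-15,-15])),key=lambda r:r[1]+r[2])
    if e1<.003 and e2<.02: print(s,q0.round(0))
E
python3 d2.py
```

```text
0
(-0.25, -0.42, 0.16) [-121.   48.   29.  115.  -15.  -14.]
(-0.25, -0.42, 0.2) [-121.   47.   33.  121.  -15.  -14.]
(-0.25, -0.36, 0.16) [-124.   42.   16.  108.  -16.  -16.]
(-0.25, -0.36, 0.2) [-124.   40.   20.  113.  -16.  -16.]
(-0.25, -0.36, 0.25) [-124.   40.   26.  120.  -16.  -16.]
(-0.25, -0.3, 0.16) [-127.   36.    5.  102.  -19.  -19.]
(-0.25, -0.3, 0.2) [-127.   35.    9.  107.  -19.  -19.]
(-0.25, -0.3, 0.25) [-127.   34.   14.  114.  -19.  -19.]
(-0.15, -0.42, 0.16) [-114.   44.   21.  112.   -9.   -9.]
(-0.15, -0.42, 0.2) [-114.   43.   25.  117.   -9.   -9.]
(-0.15, -0.36, 0.16) [-116.   38.    8.  105.  -11.  -10.]
(-0.15, -0.36, 0.2) [-116.   37.   12.  110.  -11.  -10.]
(-0.15, -0.36, 0.25) [-116.   36.   18.  117.  -11.  -10.]
(-0.15, -0.3, 0.16) [-119.   33.   -2.  100.  -13.  -12.]
(-0.15, -0.3, 0.2) [-119.   31.    1.  105.  -13.  -12.]
(-0.15, -0.3, 0.25) [-119.   30.    7.  112.  -13.  -12.]
(-0.05, -0.5, 0.16) [-104.   51.   36.  121.   -2.   -2.]
(-0.05, -0.42, 0.16) [-105.   42.   16.  110.   -3.   -3.]
(-0.05, -0.42, 0.2) [-105.   41.   20.  115.   -3
[... 213 characters left out ...]
 31.   -6.   98.   -6.   -5.]
(-0.05, -0.3, 0.2) [-109.   29.   -3.  104.   -6.   -5.]
(-0.05, -0.3, 0.25) [-109.   27.    2.  111.   -6.   -5.]
(0.05, -0.5, 0.16) [-96.  50.  34. 120.   3.   4.]
(0.05, -0.42, 0.16) [-96.  41.  15. 109.   3.   3.]
(0.05, -0.42, 0.2) [-96.  40.  18. 114.   3.   3.]
(0.05, -0.42, 0.25) [-96.  39.  24. 121.   3.   3.]
(0.05, -0.36, 0.16) [-97.  36.   3. 103.   2.   3.]
(0.05, -0.36, 0.2) [-97.  34.   6. 108.   2.   3.]
(0.05, -0.36, 0.25) [-97.  33.  12. 115.   2.   3.]
(0.05, -0.3, 0.16) [-98.  30.  -8.  98.   2.   2.]
(0.05, -0.3, 0.2) [-98.  28.  -4. 103.   2.   2.]
(0.05, -0.3, 0.25) [-98.  27.   1. 110.   2.   2.]
real	2m22.546s
user	8m59.051s
sys	0m0.558s
```

```bash
cat > d3.py <<'E'
from srch4 import *
np.set_printoptions(precision=2,suppress=True)
for s in [(-.15,-.42,.2),(-.05,-.42,.2),(.05,-.42,.2)]:
    q0,e1,e2=min((ikgood(np.array(g,float),np.array(s),R0) for g in ([-110,35,0,110,0,0],[-100,20,-20,90,5,5])),key=lambda r:r[1]+r[2])
    for d in ([0,0,48],[-20,0,44],[0,-34,34],[-20,-28,34]):
        q=[q0,q0]
        for k in range(30):
            q=[rw(q[i],np.array(d,float),M[i]) for i in (0,1)]
            if k%10==9:
                for i in (0,1): p,R,_=fkj(q[i]);print('  ',s,d,k+1,i,p,np.round(ta(R)),round(R[:,2]@N,2),q[i].round(0))
E
python3 d3.py
```

```text
(-0.15, -0.42, 0.2) [0, 0, 48] 10 0 [-0.15 -0.42  0.24] [45. 80.] 0.28 [-114.   42.   29.  121.   -9.   -9.]
   (-0.15, -0.42, 0.2) [0, 0, 48] 10 1 [-0.15 -0.42  0.23] [46. 80.] 0.29 [-114.   42.   28.  121.   -9.   -9.]
   (-0.15, -0.42, 0.2) [0, 0, 48] 20 0 [-0.15 -0.42  0.24] [45. 80.] 0.28 [-114.   42.   29.  121.   -9.   -9.]
   (-0.15, -0.42, 0.2) [0, 0, 48] 20 1 [-0.15 -0.42  0.23] [46. 80.] 0.29 [-114.   42.   28.  121.   -9.   -9.]
   (-0.15, -0.42, 0.2) [0, 0, 48] 30 0 [-0.15 -0.42  0.24] [45. 80.] 0.28 [-114.   42.   29.  121.   -9.   -9.]
   (-0.15, -0.42, 0.2) [0, 0, 48] 30 1 [-0.15 -0.42  0.23] [46. 80.] 0.29 [-114.   42.   28.  121.   -9.   -9.]
   (-0.15, -0.42, 0.2) [-20, 0, 44] 10 0 [-0.17 -0.42  0.23] [45. 80.] 0.28 [-115.   42.   29.  121.  -10.  -10.]
   (-0.15, -0.42, 0.2) [-20, 0, 44] 10 1 [-0.16 -0.42  0.23] [46. 80.] 0.29 [-115.   43.   29.  121.  -10.   -9.]
   (-0.15, -0.42, 0.2) [-20, 0, 44] 20 0 [-0.17 -0.42  0.23] [45. 80.] 0.28 [-115.   42.   29.  121.  -10.  -10.]
   (-0.15, -0.42, 0.2) [-20, 0, 44] 20 1 [-0.16 -0.42  0.23] [46. 80.] 0.29 [-115.   43. 
[... 6236 characters left out ...]
[45. 79.] 0.29 [-96.  43.  29. 121.   3.   3.]
   (0.05, -0.42, 0.2) [-20, -28, 34] 10 0 [ 0.03 -0.44  0.23] [46. 79.] 0.29 [-98.  41.  26. 120.   2.   2.]
   (0.05, -0.42, 0.2) [-20, -28, 34] 10 1 [ 0.03 -0.45  0.23] [45. 79.] 0.29 [-98.  42.  28. 121.   2.   2.]
   (0.05, -0.42, 0.2) [-20, -28, 34] 20 0 [ 0.03 -0.44  0.23] [46. 79.] 0.29 [-98.  41.  26. 120.   2.   2.]
   (0.05, -0.42, 0.2) [-20, -28, 34] 20 1 [ 0.03 -0.45  0.23] [45. 79.] 0.29 [-98.  42.  28. 121.   2.   2.]
   (0.05, -0.42, 0.2) [-20, -28, 34] 30 0 [ 0.03 -0.44  0.23] [46. 79.] 0.29 [-98.  41.  26. 120.   2.   2.]
   (0.05, -0.42, 0.2) [-20, -28, 34] 30 1 [ 0.03 -0.45  0.23] [45. 79.] 0.29 [-98.  42.  28. 121.   2.   2.]
```

```bash
cat > t5.py <<'E'
from t4 import *
np.set_printoptions(precision=3,suppress=True)
S.append(([78.5751,29.9096,78.2713,120.8488,1.7459,129.0663],[[13,12,-46],[14,13,-46],[15,14,-46],[16,15,-44],[18,17,-43]],0,[77.382,21.4619,78.2812,120.8423,2.9477,128.3003]))
def rows_of(j):
    st,rows,sp,end=S[j];return np.array(D[st][0] if isinstance(st,int) else st,float),rows,sp,np.array(end)
if __name__=='__main__':
    for a in [(.1,15,1,1.,0,1),(.2,15,1,1.,0,1),(.1,3,1,1.,0,1),(.1,15,1,.5,0,1),(.1,1,10,1.,0,1),(.1,15,1,1.,1,1)]:
        print(a)
        for j in range(len(S)):
            q0,rows,sp,end=rows_of(j);q=q0
            for i,r in enumerate(rows): q=rowk(q,r,sp if j!=3 else (.145 if i==0 else 0),*a)
            p,R,_=fkj(q);pe,Re,_=fkj(end);p0,R0_,_=fkj(q0)
            print(j,'dz sim',R[:,2]-R0_[:,2],'real',Re[:,2]-R0_[:,2],'dp',p-p0,'real',pe-p0)
E
python3 t5.py
```

```text
(0.1, 15, 1, 1.0, 0, 1)
0 dz sim [-0.046 -0.136  0.01 ] real [-0.063 -0.128  0.01 ] dp [-0.006  0.016 -0.12 ] real [-0.017 -0.059  0.025]
1 dz sim [ 0.041  0.129 -0.01 ] real [ 0.046  0.146 -0.01 ] dp [ 0.008 -0.019  0.099] real [ 0.    -0.02   0.112]
2 dz sim [0.013 0.064 0.003] real [0.02  0.109 0.008] dp [-0.106  0.     0.049] real [-0.112 -0.011  0.081]
3 dz sim [ 0.092 -0.006  0.012] real [0.052 0.004 0.012] dp [ 0.233 -0.052 -0.058] real [ 0.208 -0.047 -0.056]
4 dz sim [-0.108  0.028  0.01 ] real [-0.066  0.081  0.065] dp [ 0.043 -0.015 -0.158] real [-0.026 -0.08  -0.023]
5 dz sim [-0.078  0.034  0.031] real [0.015 0.04  0.047] dp [ 0.034  0.017 -0.129] real [ 0.016 -0.029 -0.034]
6 dz sim [ 0.017 -0.057 -0.058] real [ 0.007 -0.012 -0.013] dp [-0.034 -0.031  0.094] real [-0.039  0.001  0.092]
7 dz sim [ 0.087 -0.265 -0.194] real [ 0.021 -0.032 -0.031] dp [ 0.04  -0.111  0.045] real [0.023 0.025 0.014]
8 dz sim [0.004 0.047 0.016] real [0.016 0.137 0.055] dp [ 0.003 -0.019  0.03 ] real [-0.007 -0.061  0.089]
(0.2, 15, 1, 1.0, 0, 1)
0 dz sim [-0.001  0.007  0.   ] real [-0.063 -0
[... 4297 characters left out ...]
0.064 0.003] real [0.02  0.109 0.008] dp [-0.106  0.     0.049] real [-0.112 -0.011  0.081]
3 dz sim [ 0.049 -0.002  0.006] real [0.052 0.004 0.012] dp [ 0.209 -0.053 -0.061] real [ 0.208 -0.047 -0.056]
4 dz sim [0.006 0.003 0.003] real [-0.066  0.081  0.065] dp [ 0.037 -0.008 -0.035] real [-0.026 -0.08  -0.023]
5 dz sim [0. 0. 0.] real [0.015 0.04  0.047] dp [0. 0. 0.] real [ 0.016 -0.029 -0.034]
6 dz sim [ 0. -0. -0.] real [ 0.007 -0.012 -0.013] dp [-0.028 -0.003  0.081] real [-0.039  0.001  0.092]
7 dz sim [0. 0. 0.] real [ 0.021 -0.032 -0.031] dp [0. 0. 0.] real [0.023 0.025 0.014]
8 dz sim [0.004 0.047 0.016] real [0.016 0.137 0.055] dp [ 0.003 -0.019  0.03 ] real [-0.007 -0.061  0.089]
```

```bash
python3 - <<'E'
from plan import *
s=read_state();R=s['eef_rot']
for d in ([-16,-16,37],[-40,-26,0],[-46,-3,-8],[0,0,48],[-20,-10,42]): print(d,(R.T@np.array(d)).round(1))
from sim2 import ikgood
for p in ([.42,-.15,.25],[.26,-.255,.25],[.1,-.36,.25],[-.04,-.37,.225],[-.18,-.38,.2]): print(p,[np.round(x,3) for x in ikgood(s['joint_positions'] if p[0]>.2 else np.array([-100,35,5,108,2,2.]),np.array(p),R)])
E
```

```text
[-16, -16, 37] [ 13.5 -12.8 -39.2]
[-40, -26, 0] [-23.1 -34.4 -23.7]
[-46, -3, -8] [-14.  -44.6  -2.7]
[0, 0, 48] [ 34.5  -0.2 -33.4]
[-20, -10, 42] [ 20.7 -17.9 -38.9]
[0.42, -0.15, 0.25] [array([-53.3,  24.9,   0.9, 100.9,  31.9,  37.4]), np.float64(0.0), np.float64(0.0)]
[0.26, -0.255, 0.25] [array([-74.3,  26.1,   1. , 107.7,  18.6,  19.3]), np.float64(0.0), np.float64(0.0)]
[0.1, -0.36, 0.25] [array([-92.3,  32.7,  12.1, 115. ,   6. ,   6.2]), np.float64(0.0), np.float64(0.0)]
[-0.04, -0.37, 0.225] [array([-105.7,   34.7,   11.8,  112.9,   -3.6,   -3.2]), np.float64(0.0), np.float64(0.0)]
[-0.18, -0.38, 0.2] [array([-117.5,   39.7,   18. ,  113. ,  -12. ,  -11.6]), np.float64(0.0), np.float64(0.0)]
```

Request:
apply_moves:
  targets:
    - {"claw": 0.15,"xyz": [13,-13,-39],"spin": 0}
    - {"claw": 0.15,"xyz": [13,-13,-39],"spin": 0}
    - {"claw": 0.15,"xyz": [13,-13,-39],"spin": 0}
    - {"claw": 0.15,"xyz": [13,-13,-39],"spin": 0}
    - {"claw": 0.15,"xyz": [-23,-34,-24],"spin": 0}
  grip_force: 75

```text
clock: 19.7
position: [0.3795, -0.177, 0.2533]
eef_rot: [[0.13, 0.983, 0.132], [0.685, -0.185, 0.705], [0.717, -0.001, -0.697]]
ft_force: [0.1, -1.1, -3.2]
grip_width: 0.292
```

Request:
apply_moves:
  targets:
    - {"claw": 0.15,"xyz": [-23,-34,-24],"spin": 0}
    - {"claw": 0.15,"xyz": [-23,-34,-24],"spin": 0}
    - {"claw": 0.15,"xyz": [-23,-34,-24],"spin": 0}
    - {"claw": 0.15,"xyz": [-23,-34,-24],"spin": 0}
    - {"claw": 0.15,"xyz": [-23,-34,-24],"spin": 0}

```text
clock: 20.2
position: [0.1793, -0.309, 0.2519]
eef_rot: [[0.134, 0.982, 0.131], [0.682, -0.187, 0.707], [0.719, -0.005, -0.695]]
ft_force: [1.1, -1.2, -2.0]
grip_width: 0.3
```

```bash
python3 st.py
```

```text
20.2 [-83.9241  28.8792   5.5826 111.4585  11.8349  12.1053] [ 0.1793 -0.309   0.2519] [ 1.087  -1.2041 -1.9905]
[[ 0.1338  0.9823  0.131 ]
 [ 0.682  -0.1872  0.7069]
 [ 0.719  -0.0052 -0.695 ]]
tilt 45.970567359101295 az 79.50190850305361 y az -10.788827041422152 y elev -0.3007520801113795
```

Next, on to the far right-hand side.

Request:
apply_moves:
  targets:
    - {"claw": 0.15,"xyz": [-18,-42,-10],"spin": 0}
    - {"claw": 0.15,"xyz": [-18,-42,-10],"spin": 0}
    - {"claw": 0.15,"xyz": [-14,-45,-3],"spin": 0}
    - {"claw": 0.15,"xyz": [-14,-45,-3],"spin": 0}
    - {"claw": 0.15,"xyz": [-14,-45,-3],"spin": 0}

```text
clock: 20.7
position: [-0.0501, -0.3411, 0.2167]
eef_rot: [[0.134, 0.982, 0.131], [0.682, -0.187, 0.707], [0.719, -0.005, -0.695]]
ft_force: [1.5, -0.6, -2.1]
grip_width: 0.297
```

Request:
apply_moves:
  targets:
    - {"claw": 0.15,"xyz": [-14,-45,-3],"spin": 0}
    - {"claw": 0.15,"xyz": [-14,-45,-3],"spin": 0}
    - {"claw": 0.15,"xyz": [-10,-45,-3],"spin": 0}

```text
clock: 21.0
position: [-0.189, -0.3483, 0.1961]
eef_rot: [[0.134, 0.982, 0.131], [0.682, -0.188, 0.707], [0.719, -0.005, -0.695]]
ft_force: [-0.2, -0.1, -1.5]
grip_width: 0.295
```

```bash
python3 st.py
```

```text
21.0 [-119.5647   37.0163   12.0916  109.4236  -13.5737  -13.0729] [-0.189  -0.3483  0.1961] [-0.1974 -0.0966 -1.5017]
[[ 0.1341  0.9822  0.1311]
 [ 0.6821 -0.1875  0.7068]
 [ 0.7189 -0.0054 -0.6951]]
tilt 45.96242696789486 az 79.49007971384684 y az -10.8074497930827 y elev -0.30769242239319744
```

Request:
apply_moves:
  targets:
    - {"claw": 0.15,"xyz": [22,-5,-42],"spin": 0}
    - {"claw": 0.15,"xyz": [22,-5,-42],"spin": 0}
    - {"claw": 0.15,"xyz": [22,-5,-42],"spin": 0}
    - {"claw": 0.15,"xyz": [22,-5,-42],"spin": 0}
    - {"claw": 0.15,"xyz": [22,-5,-42],"spin": 0}

```text
clock: 21.5
position: [-0.2069, -0.342, 0.313]
eef_rot: [[0.144, 0.986, 0.085], [0.747, -0.165, 0.644], [0.649, -0.03, -0.761]]
ft_force: [-0.2, 0.3, -1.3]
grip_width: 0.299
```

```bash
python3 st.py
```

```text
21.5 [-121.1072   30.9469   23.6511  120.7328  -15.0767  -15.7722] [-0.2069 -0.342   0.313 ] [-0.2487  0.2946 -1.2596]
[[ 0.1444  0.9859  0.0846]
 [ 0.7473 -0.1647  0.6437]
 [ 0.6486 -0.0297 -0.7606]]
tilt 40.483755067752114 az 82.5113918222886 y az -9.485140860657275 y elev -1.7033743577656209
```

Request:
apply_moves:
  targets:
    - {"claw": 0.15,"xyz": [18,-7,-44],"spin": 0}
    - {"claw": 0.15,"xyz": [18,-7,-44],"spin": 0}
    - {"claw": 0.15,"xyz": [17,-7,-44],"spin": 0}
    - {"claw": 0.15,"xyz": [16,-7,-44],"spin": 0}
    - {"claw": 0.15,"xyz": [15,-7,-44],"spin": 0}

```text
clock: 22.0
position: [-0.2317, -0.3185, 0.3716]
eef_rot: [[0.151, 0.989, 0.005], [0.828, -0.129, 0.545], [0.54, -0.078, -0.838]]
ft_force: [-0.2, -1.0, -1.5]
grip_width: 0.299
```

```bash
python3 st.py
```

```text
22.0 [-124.0807   23.8669   26.2326  120.8289  -17.5422  -20.8526] [-0.2317 -0.3185  0.3716] [-0.215  -0.9647 -1.5431]
[[ 0.1506  0.9886  0.005 ]
 [ 0.8283 -0.1289  0.5453]
 [ 0.5397 -0.078  -0.8382]]
tilt 33.04523363067829 az 89.47429051808281 y az -7.430489933367261 y elev -4.471804417611457
```

Request:
apply_moves:
  targets:
    - {"claw": 0.15,"xyz": [11,-18,-42],"spin": 0}
    - {"claw": 0.15,"xyz": [11,-18,-42],"spin": 0}
    - {"claw": 0.15,"xyz": [10,-18,-42],"spin": 0}
    - {"claw": 0.15,"xyz": [9,-18,-42],"spin": 0}
    - {"claw": 0.15,"xyz": [8,-18,-42],"spin": 0}

```text
clock: 22.5
position: [-0.3047, -0.3014, 0.4257]
eef_rot: [[0.146, 0.985, -0.091], [0.89, -0.09, 0.447], [0.432, -0.146, -0.89]]
ft_force: [-0.3, -1.2, -2.0]
grip_width: 0.294
```

```bash
python3 st.py
```

```text
22.5 [-130.9905   20.9951   34.5021  120.8361  -21.1979  -30.5483] [-0.3047 -0.3014  0.4257] [-0.2649 -1.1852 -2.0009]
[[ 0.1457  0.9852 -0.0908]
 [ 0.8901 -0.0904  0.4468]
 [ 0.432  -0.1459 -0.89  ]]
tilt 27.12447392532382 az 101.48484640102077 y az -5.244108226349528 y elev -8.387972790188469
```

```bash
cat > car.py <<'E'
from plan import *
tc=np.radians(13.3);RC=np.array([[np.cos(tc),-np.sin(tc),0],[np.sin(tc),np.cos(tc),0],[0,0,1]]);c0=np.array([.5035,-.2098,0])
def ck(x,y,z): return c0+RC@np.array([x,y,z])/1000
def tocar(p): return (RC.T@(np.array(p)-c0))*1000
E
python3 - <<'E'
from car import *
from sim2 import ikgood,Rz
s=read_state();R=s['eef_rot'];t=RC[:,0]
ps=np.arctan2(-(t@R[:,0]),t@R[:,1]);print('spin',ps)
R2=R@Rz(np.degrees(ps));print(R2,'y.elev',np.degrees(np.arcsin(R2[2,1])))
n=np.array([-23,-.5,-24.1])/1000;a=np.radians(48.6);d=R2@[np.cos(a),0,np.sin(a)];print('bar dir in car',RC.T@d)
sl=np.radians(21.5)
nose=ck(0,44-134*np.cos(sl),30+134*np.sin(sl));T=nose-R2@n;print('TCP contact',T*1000,'high',(T+[0,0,.08])*1000)
q=s['joint_positions']
for p in ([-.15,-.40,.42],[.0,-.42,.42],[.15,-.42,.40],[.35,-.36,.35],T+[0,0,.12],T):
    q,e,f=ikgood(q,np.array(p),R2);print(np.round(p,3),q.round(0),round(e,4),round(f,4))
E
```

```text
spin -0.35387971900221277
[[-0.2  1.  -0.1]
 [ 0.9  0.2  0.4]
 [ 0.5  0.  -0.9]] y.elev 0.7365298693870556
bar dir in car [ 0.   0.9 -0.4]
TCP contact [ 515.6 -257.5   68.2] high [ 515.6 -257.5  148.2]
[-0.1 -0.4  0.4] [-111.   27.   44.  121.  -14.  -31.] 0.0733 0.1653
[ 0.  -0.4  0.4] [-95.  31.  52. 121.  -8. -17.] 0.1334 0.2962
[ 0.1 -0.4  0.4] [-80.  35.  57. 121.  -1.  -3.] 0.1484 0.3276
[ 0.3 -0.4  0.3] [-60.  35.  45. 121.   8.  15.] 0.0455 0.1012
[ 0.5 -0.3  0.2] [-43.  37.  25. 101.  15.  31.] 0.0 0.0
[ 0.5 -0.3  0.1] [-43.  40.  12.  85.  15.  31.] 0.0001 0.0
```

```bash
python3 - <<'E'
from car import *
from sim2 import ikgood,Rz
s=read_state();R=s['eef_rot'];R2=R@Rz(np.degrees(-.354))
np.set_printoptions(precision=3,suppress=True)
q=s['joint_positions']
P=[[-.28,-.31,.34],[-.2,-.36,.27],[-.05,-.40,.25],[.1,-.42,.24],[.3,-.38,.24],[.5156,-.2575,.19]]
for p in P:
    q,e,f=ikgood(q,np.array(p),R2);print(p,q.round(0),round(e,4),round(f,4))
prev=s['position']
for p in P: 
    d=(np.array(p)-prev)*1000;print(p,(R2.T@d).round(1),np.linalg.norm(d)/47);prev=np.array(p)
E
```

```text
[-0.28, -0.31, 0.34] [-128.   18.   17.  107.  -20.  -48.] 0.0 0.0
[-0.2, -0.36, 0.27] [-118.   20.    8.  100.  -17.  -38.] 0.0 0.0
[-0.05, -0.4, 0.25] [-101.   23.    8.  101.  -10.  -22.] 0.0 0.0
[0.1, -0.42, 0.24] [-85.  27.  13. 104.  -3.  -8.] 0.0 0.0
[0.3, -0.38, 0.24] [-65.  31.  21. 107.   6.  10.] 0.0001 0.0
[0.5156, -0.2575, 0.19] [-43.  37.  25. 101.  15.  31.] 0.0 0.0
[-0.28, -0.31, 0.34] [-51.6  21.1  70.2] 1.906403864429251
[-0.2, -0.36, 0.27] [-91.6  65.9  32.7] 2.499434069036326
[-0.05, -0.4, 0.25] [-74.5 137.  -13.7] 3.3303140090422407
[0.1, -0.42, 0.24] [-52.6 141.6 -13.7] 3.226755508107044
[0.3, -0.38, 0.24] [ -6.3 203.9  -0.3] 4.339591075398114
[0.5156, -0.2575, 0.19] [ 39.2 236.9  79.7] 5.382163339136449
```

Request:
apply_moves:
  targets:
    - {"claw": 0.15,"xyz": [0,0,20],"spin": -0.118}
    - {"claw": 0.15,"xyz": [0,0,20],"spin": -0.118}
    - {"claw": 0.15,"xyz": [0,0,20],"spin": -0.118}
    - {"claw": 0.15,"xyz": [-40,20,10],"spin": 0}
    - {"claw": 0.15,"xyz": [-40,22,14],"spin": 0}

```text
clock: 23.0
position: [-0.2541, -0.324, 0.314]
eef_rot: [[-0.203, 0.975, -0.09], [0.867, 0.221, 0.447], [0.455, 0.013, -0.89]]
ft_force: [-0.1, -0.8, -2.8]
grip_width: 0.3
```

```bash
python3 st.py; python3 - <<'E'
from car import *
s=read_state();R=s['eef_rot'];print(s['position'].round(3),s['grip_width'])
prev=s['position']
for p in [[-.2,-.36,.27],[-.05,-.40,.25],[.1,-.42,.24],[.3,-.38,.24]]:
    d=(np.array(p)-prev)*1000;print(p,(R.T@d).round(1),np.linalg.norm(d)/47);prev=np.array(p)
E
```

```text
23.0 [-125.0055   18.3762   12.6256  103.7088  -19.2417  -44.6248] [-0.2541 -0.324   0.314 ] [-0.1317 -0.7671 -2.8263]
[[-0.2025  0.9752 -0.0895]
 [ 0.867   0.221   0.4467]
 [ 0.4554  0.0129 -0.8902]]
tilt 27.100863345826486 az 101.33087810932881 y az 12.771443301603659 y elev 0.7370835115284364
[-0.3 -0.3  0.3] 0.29963064162089326
[-0.2, -0.36, 0.27] [-62.2  44.3  18.2] 1.669531567707471
[-0.05, -0.4, 0.25] [-74.2 137.2 -13.5] 3.3303140090422407
[0.1, -0.42, 0.24] [-52.3 141.7 -13.5] 3.226755508107044
[0.3, -0.38, 0.24] [ -5.8 203.9  -0. ] 4.339591075398114
```

Request:
apply_moves:
  targets:
    - {"claw": 0.15,"xyz": [-31,22,9],"spin": 0}
    - {"claw": 0.15,"xyz": [-31,22,9],"spin": 0}
    - {"claw": 0.15,"xyz": [-19,43,-4],"spin": 0}
    - {"claw": 0.15,"xyz": [-19,43,-4],"spin": 0}
    - {"claw": 0.15,"xyz": [-19,43,-4],"spin": 0}

```text
clock: 23.5
position: [-0.0602, -0.3858, 0.2571]
eef_rot: [[-0.205, 0.975, -0.089], [0.866, 0.223, 0.448], [0.456, 0.014, -0.89]]
ft_force: [0.0, -1.5, -1.8]
grip_width: 0.294
```

Request:
apply_moves:
  targets:
    - {"claw": 0.15,"xyz": [-17,44,-4],"spin": 0}
    - {"claw": 0.15,"xyz": [-16,45,-4],"spin": 0}
    - {"claw": 0.15,"xyz": [-16,45,-4],"spin": 0}
    - {"claw": 0.15,"xyz": [-5,48,0],"spin": 0}
    - {"claw": 0.15,"xyz": [-2,48,0],"spin": 0}

```text
clock: 24.0
position: [0.1767, -0.3882, 0.2454]
eef_rot: [[-0.205, 0.975, -0.089], [0.866, 0.223, 0.448], [0.456, 0.014, -0.89]]
ft_force: [-0.5, -1.3, -1.8]
grip_width: 0.294
```

```bash
python3 st.py; python3 - <<'E'
from car import *
s=read_state();R=s['eef_rot']
prev=s['position']
for p in [[.3,-.38,.24],[.47,-.30,.22]]:
    d=(np.array(p)-prev)*1000;print(p,(R.T@d).round(1),np.linalg.norm(d)/47);prev=np.array(p)
E
```

```text
24.0 [-77.0608  25.7945  12.6945 104.0427   0.7487  -0.3564] [ 0.1767 -0.3882  0.2454] [-0.4954 -1.3109 -1.8077]
[[-0.2053  0.9746 -0.0894]
 [ 0.8659  0.2235  0.4475]
 [ 0.4561  0.0145 -0.8898]]
tilt 27.152220427104876 az 101.29835390932087 y az 12.914793990600757 y elev 0.8288662955028588
[0.3, -0.38, 0.24] [-20.6 121.9  -2.6] 2.631214852589147
[0.47, -0.3, 0.22] [ 25.2 183.3  38.4] 4.020094388870464
```

Request:
apply_moves:
  targets:
    - {"claw": 0.15,"xyz": [0,44,5],"spin": 0}
    - {"claw": 0.15,"xyz": [0,44,5],"spin": 0}
    - {"claw": 0.15,"xyz": [0,44,5],"spin": 0}
    - {"claw": 0.15,"xyz": [0,44,5],"spin": 0}
    - {"claw": 0.15,"xyz": [0,44,5],"spin": 0}

```text
clock: 24.5
position: [0.3887, -0.3275, 0.2266]
eef_rot: [[-0.206, 0.975, -0.089], [0.866, 0.224, 0.447], [0.456, 0.015, -0.89]]
ft_force: [0.1, -1.0, -1.9]
grip_width: 0.299
```

Request:
apply_moves:
  targets:
    - {"claw": 0.15,"xyz": [0,44,5],"spin": 0}
    - {"claw": 0.15,"xyz": [0,30,5],"spin": 0}
    - {"claw": 0.15,"xyz": [0,0,0],"spin": 0}

```text
clock: 24.8
position: [0.4609, -0.3056, 0.2178]
eef_rot: [[-0.209, 0.974, -0.091], [0.865, 0.227, 0.448], [0.457, 0.015, -0.889]]
ft_force: [-0.2, -0.5, -1.1]
grip_width: 0.298
```

```bash
python3 st.py; python3 - <<'E'
from car import *
m,im=snap('wrist','w20');crop(im,285,10,355,110,6,'w20t');crop(im,280,240,360,300,7,'w20n')
E
```

```text
24.8 [-49.4014  35.9179  27.1357 105.3828  12.861   24.5086] [ 0.4609 -0.3056  0.2178] [-0.1982 -0.5298 -1.1001]
[[-0.2086  0.9738 -0.0907]
 [ 0.8648  0.2269  0.4479]
 [ 0.4567  0.015  -0.8895]]
tilt 27.191789877492596 az 101.4489962746172 y az 13.118567903033009 y elev 0.8575554388370659
```

```bash
python3 - <<'E'
from car import *
im=cv2.imread('pics/w20.png');crop(im,335,120,425,240,5,'w20k')
E
python3 - <<'E'
from car import *
m=np.load('pics/w20.npy',allow_pickle=True).item()
c=lambda l:[(335+(x+.5)/5-.5,120+(y+.5)/5-.5) for x,y in l]
for l,z in [([(360,68),(390,557)],.008),([(105,174),(240,174),(113,470),(258,470),(108,396),(252,396)],.030)]:
    P=onz(m,c(l),z);print(np.array([tocar(p) for p in P]))
P=onz(m,c([(360,68),(390,557)]),.008);d=P[0]-P[1];print('yaw',np.degrees(np.arctan2(-d[0],d[1])),np.linalg.norm(d)*1000)
E
```

```text
[[ 54.   62.6   8. ]
 [ 54.  -64.9   8. ]]
[[-16.6  25.7  30. ]
 [ 16.2  25.9  30. ]
 [-16.6 -46.4  30. ]
 [ 17.3 -46.5  30. ]
 [-17.4 -28.9  30. ]
 [ 16.6 -28.9  30. ]]
yaw 13.289871605084501 127.45497796390245
```

```bash
python3 - <<'E'
from barpose import *
from car import *
m=np.load('pics/w20.npy',allow_pickle=True).item();s=read_state();R=s['eef_rot'];tcp=s['position']
c=lambda o,k,x,y:(o[0]+(x+.5)/k-.5,o[1]+(y+.5)/k-.5)
t=((285,10),6);n_=((280,240),7)
v,dw,n,r=solve(m,R,tcp,c(*t,91,260),c(*t,313,260),c(*n_,78,273),c(*n_,480,273),c(*n_,280,352))
print(v[:3]*1000,np.degrees(v[3:]),'slope',np.degrees(np.arcsin(-dw[2])),'az-90',np.degrees(np.arctan2(dw[1],dw[0]))-90,r)
c0=ck(0,-1.2,0)
a=v[3];n=v[:3];sl=np.arcsin(-dw[2])
def tcpfor(yc,zc,x=0): # contact point of underside, 46 from tail
    nose=ck(x,yc-1.2-134*np.cos(sl),zc+134*np.sin(sl));return nose-R@n
for dz in (60,15,0): p=tcpfor(43,30+dz);print(dz,p*1000,to(p))
E
```

```text
[-23.3   1.5 -22.4] [48.2 -0.3] slope 21.079160609349607 az-90 13.066998246054027 [ 0.6  0.  -0.6  0.1 -0.6  0.4  0.6  0.5 -0.  -1. ]
60 [ 514.3 -260.9  128.9] [-12.7  62.4  94.8]
15 [ 514.3 -260.9   83.9] [-33.3  61.8 134.9]
0 [ 514.3 -260.9   68.9] [-40.1  61.6 148.2]
```

Request:
apply_moves:
  targets:
    - {"claw": 0.15,"xyz": [-4,21,31],"spin": 0}
    - {"claw": 0.15,"xyz": [-4,21,32],"spin": 0}
    - {"claw": 0.15,"xyz": [-4.7,20.4,32],"spin": 0}
    - {"claw": 0.15,"xyz": [-9,0,18],"spin": 0}
    - {"claw": 0.15,"xyz": [0,0,0],"spin": 0}

```text
clock: 25.35
position: [0.5122, -0.2609, 0.1075]
eef_rot: [[-0.204, 0.975, -0.092], [0.865, 0.223, 0.45], [0.459, 0.012, -0.888]]
ft_force: [-0.2, -0.0, -1.2]
grip_width: 0.294
```

```bash
python3 st.py; python3 - <<'E'
from car import *
print(to([.5143,-.2609,.0839]),to([.5143,-.2609,.0689]))
m,im=snap('wrist','w21');m2,im2=snap('side','s21');crop(im2,290,220,420,310,6,'s21c')
E
```

```text
25.35 [-43.5369  38.692   15.5457  89.8047  15.2332  30.2679] [ 0.5122 -0.2609  0.1075] [-0.1763 -0.     -1.228 ]
[[-0.2041  0.9746 -0.0918]
 [ 0.8648  0.2234  0.4496]
 [ 0.4587  0.0124 -0.8885]]
tilt 27.316646896544395 az 101.53467379249761 y az 12.912386745628782 y elev 0.7114925312632204
[-11.2   1.7  20.8] [-18.1   1.5  34.1]
```

```bash
python3 - <<'E'
from car import *
m=np.load('pics/w21.npy',allow_pickle=True).item();t=camera_model('top')
for z in (0,.015,.03): print(z,[tocar(p).round(0) for p in onz(m,[(322,50),(318,66),(300,63)],z)])
print([tocar(p).round(0) for p in onz(t,[(325,192),(325,226),(329,226),(321,194),(329,194)],.015)])
im=cv2.imread('pics/w21.png');crop(im,200,10,400,150,4,'w21d')
E
```

```text
0 [array([  2., 143.,   0.]), array([ -2., 124.,   0.]), array([-20., 128.,   0.])]
0.015 [array([  2., 132.,  15.]), array([ -2., 114.,  15.]), array([-20., 117.,  15.])]
0.03 [array([  1., 121.,  30.]), array([ -3., 104.,  30.]), array([-19., 107.,  30.])]
[array([ -4., 125.,  15.]), array([-94., 145.,  15.]), array([-96., 135.,  15.]), array([ -7., 137.,  15.]), array([-12., 116.,  15.])]
```

Request:
apply_moves:
  targets:
    - {"claw": 0.15,"xyz": [-5,0.7,9.5],"spin": 0}
    - {"claw": 0.15,"xyz": [-5,0.7,9.5],"spin": 0}
    - {"claw": 0.15,"xyz": [-4,0,7.5],"spin": 0}
    - {"claw": 0.15,"xyz": [0,0,0],"spin": 0}

```text
clock: 25.85
position: [0.515, -0.2609, 0.0779]
eef_rot: [[-0.204, 0.975, -0.09], [0.865, 0.223, 0.449], [0.458, 0.014, -0.889]]
ft_force: [0.2, -0.2, -1.9]
grip_width: 0.294
```

```bash
python3 st.py; python3 - <<'E'
from car import *
print(to([.5143,-.2609,.0689]))
m,im=snap('wrist','w22');crop(im,230,60,410,300,2.5,'w22c')
E
```

```text
25.85 [-43.3879  39.771   13.0218  86.0883  15.3255  30.4227] [ 0.515  -0.2609  0.0779] [ 0.1984 -0.1699 -1.9461]
[[-0.2043  0.9747 -0.0905]
 [ 0.8651  0.223   0.4492]
 [ 0.458   0.0135 -0.8888]]
tilt 27.272540050720508 az 101.38643213390051 y az 12.8884566320285 y elev 0.7742054222809022
[-4.  -0.8  8.1]
```

Request:
apply_moves:
  targets:
    - {"claw": 0.15,"xyz": [-1.4,0,2.7],"spin": 0}
    - {"claw": 0.15,"xyz": [-1.4,0,2.7],"spin": 0}
    - {"claw": 0.15,"xyz": [0,0,0],"spin": 0}

```text
clock: 26.2
position: [0.5155, -0.261, 0.0728]
eef_rot: [[-0.205, 0.975, -0.09], [0.866, 0.223, 0.448], [0.457, 0.014, -0.889]]
ft_force: [0.2, -0.3, -2.2]
grip_width: 0.3
```

Request:
apply_moves:
  targets:
    - {"claw": 0.15,"xyz": [-0.9,0,1.8],"spin": 0}
    - {"claw": 0.15,"xyz": [0,0,0],"spin": 0}

```text
clock: 26.4
position: [0.5156, -0.261, 0.0709]
eef_rot: [[-0.205, 0.975, -0.09], [0.866, 0.223, 0.448], [0.457, 0.014, -0.889]]
ft_force: [0.2, 0.7, -3.0]
grip_width: 0.3
```

Request:
apply_moves:
  targets:
    - {"claw": 0.15,"xyz": [-0.9,0,1.8],"spin": 0}
    - {"claw": 0.15,"xyz": [0,0,0],"spin": 0}

```text
clock: 26.6
position: [0.5156, -0.261, 0.0688]
eef_rot: [[-0.205, 0.975, -0.09], [0.866, 0.223, 0.448], [0.457, 0.014, -0.889]]
ft_force: [-0.7, 0.7, -2.2]
grip_width: 0.297
```

```bash
python3 st.py; python3 -c "
from h import *
print(read_state()['wrist_torque'])"
```

```text
26.6 [-43.3609  40.0762  12.1987  84.8716  15.3366  30.4377] [ 0.5156 -0.261   0.0688] [-0.6531  0.6766 -2.1664]
[[-0.205   0.9747 -0.0895]
 [ 0.8655  0.2232  0.4483]
 [ 0.457   0.0144 -0.8894]]
tilt 27.20634221169777 az 101.29394754091688 y az 12.898788213785474 y elev 0.8248357934774231
[-0.67871042 -0.09758247 -0.04052628]
```

Request:
apply_moves:
  targets:
    - {"claw": 0.15,"xyz": [-0.9,0,1.8],"spin": 0}
    - {"claw": 0.15,"xyz": [-0.9,0,1.8],"spin": 0}
    - {"claw": 0.15,"xyz": [0,0,0],"spin": 0}
  grip_force: 30

```text
clock: 26.9
position: [0.5156, -0.2609, 0.0646]
eef_rot: [[-0.205, 0.975, -0.09], [0.865, 0.223, 0.448], [0.457, 0.014, -0.889]]
ft_force: [-0.6, 0.2, -1.4]
grip_width: 0.295
```

Request:
apply_moves:
  targets:
    - {"claw": 0.15,"xyz": [-0.9,0,1.8],"spin": 0}
    - {"claw": 0.15,"xyz": [-0.9,0,1.8],"spin": 0}
    - {"claw": 0.15,"xyz": [0,0,0],"spin": 0}

```text
clock: 27.2
position: [0.5157, -0.2608, 0.0607]
eef_rot: [[-0.205, 0.975, -0.089], [0.865, 0.223, 0.449], [0.457, 0.014, -0.889]]
ft_force: [1.1, 0.3, 0.0]
grip_width: 0.294
```

```bash
python3 st.py; python3 - <<'E'
from car import *
print(read_state()['wrist_torque'])
m,im=snap('wrist','w23');crop(im,285,10,355,110,6,'w23t');crop(im,230,60,410,300,2.5,'w23c')
m2,im2=snap('side','s23');crop(im2,290,220,420,310,6,'s23c')
E
```

```text
27.2 [-43.3484  40.3704  11.4885  83.8697  15.3503  30.45  ] [ 0.5157 -0.2608  0.0607] [1.0832 0.2731 0.012 ]
[[-0.2049  0.9747 -0.0895]
 [ 0.8655  0.2231  0.4485]
 [ 0.4571  0.0145 -0.8893]]
tilt 27.215653550696018 az 101.28377378070279 y az 12.89487866270632 y elev 0.8283850320728565
[-0.3 -0.1 -0.1]
```

Contact on the +y seat: the force went from −1.4 to 0 N. Next I'll swing the nose down about that seat on an arc.

Request:
apply_moves:
  targets:
    - {"claw": 0.15,"xyz": [-4.1,0,4.3],"spin": 0}
    - {"claw": 0.15,"xyz": [-3.8,0,4.4],"spin": 0}
    - {"claw": 0.15,"xyz": [0,0,0],"spin": 0}
  grip_force: 25

```text
clock: 27.6
position: [0.5163, -0.2639, 0.0489]
eef_rot: [[-0.205, 0.975, -0.09], [0.865, 0.223, 0.449], [0.457, 0.014, -0.889]]
ft_force: [-0.6, -0.3, 4.0]
grip_width: 0.294
```

```bash
python3 st.py; python3 - <<'E'
from car import *
print(read_state()['wrist_torque'])
m,im=snap('wrist','w24');crop(im,230,10,410,300,2,'w24c')
E
```

```text
27.6 [-43.5028  41.0919  11.0235  82.7512  15.2833  30.314 ] [ 0.5163 -0.2639  0.0489] [-0.6244 -0.3387  3.9623]
[[-0.2046  0.9747 -0.0899]
 [ 0.8654  0.223   0.4487]
 [ 0.4574  0.014  -0.8891]]
tilt 27.235554476136034 az 101.32974028036922 y az 12.887048865425843 y elev 0.801418948706923
[0.3 0.3 0.2]
```

Request:
apply_moves:
  targets:
    - {"claw": 0.15,"xyz": [-3.6,0,4.6],"spin": 0}
    - {"claw": 0.15,"xyz": [-3.3,0,4.7],"spin": 0}
  grip_force: 25

```text
clock: 27.85
position: [0.5171, -0.2658, 0.0382]
eef_rot: [[-0.205, 0.975, -0.089], [0.866, 0.223, 0.448], [0.456, 0.015, -0.89]]
ft_force: [-1.0, -2.9, 5.7]
grip_width: 0.297
```

Request:
apply_moves:
  targets:
    - {"claw": 0.15,"xyz": [-3.0,0,4.8],"spin": 0}

```text
clock: 27.95
position: [0.5174, -0.2663, 0.0324]
eef_rot: [[-0.205, 0.975, -0.089], [0.866, 0.223, 0.448], [0.457, 0.015, -0.89]]
ft_force: [2.5, 0.2, 4.8]
grip_width: 0.301
```

```bash
python3 - <<'E'
from h import *
snap('wrist','w25'); snap('side','s25')
E
cat car.py h.py barpose.py | head -120
```

```text
from plan import *
tc=np.radians(13.3);RC=np.array([[np.cos(tc),-np.sin(tc),0],[np.sin(tc),np.cos(tc),0],[0,0,1]]);c0=np.array([.5035,-.2098,0])
def ck(x,y,z): return c0+RC@np.array([x,y,z])/1000
def tocar(p): return (RC.T@(np.array(p)-c0))*1000
import numpy as np, cv2
from station import *
def K(m): return np.array([[m['fx'],0,m['cx']],[0,m['fy'],m['cy']],[0,0,1]])
def ray(m,uv):
    p=cv2.undistortPoints(np.array(uv,float).reshape(-1,1,2),K(m),np.array(m['distortion'])).reshape(-1,2)
    d=np.c_[p[:,0],-p[:,1],-np.ones(len(p))]@np.array(m['orientation']).T
    return np.array(m['origin']),d
def onz(m,uv,z):
    o,d=ray(m,uv); return o+d*((z-o[2])/d[:,2])[:,None]
def proj(m,P):
    P=np.atleast_2d(P); q=(P-m['origin'])@np.array(m['orientation']); q=q*[1,-1,-1]
    return cv2.projectPoints(q,np.zeros(3),np.zeros(3),K(m),np.array(m['distortion']))[0].reshape(-1,2)
def tri(ms,uvs):
    A=np.zeros((3,3));b=np.zeros(3)
    for m,uv in zip(ms,uvs):
        o,d=ray(m,uv);d=d[0]/np.linalg.norm(d[0]);M=np.eye(3)-np.outer(d,d);A+=M;b+=M@o
    return np.linalg.solve(A,b)
def snap(n,f):
    m=c
[... 775 characters left out ...]
s a * xt - sin... ) , y offset, yaw small
    obs=np.array([tailL,tailR,noseL,noseR,noseB],float)
    def pts(v):
        x,y,z,a,b=v
        d=np.array([np.cos(a)*np.cos(b),np.sin(b),np.sin(a)*np.cos(b)])   # nose->tail in tool axes
        u=np.array([np.sin(a),0,-np.cos(a)])  # bar up
        w=np.cross(d,u)*-1
        n=np.array([x,y,z]);e=np.array([0,1,0.])
        P=np.array([n+.18*d+.016*u-.014*e,n+.18*d+.016*u+.014*e,n+.016*u-.014*e,n+.016*u+.014*e,n])
        return P,d
    def f(v): return (proj(m,tcp+pts(v)[0]@R.T)-obs).ravel()*np.array([1,1]*4+[.2,1])
    s=least_squares(f,[-.0,0,-.01,.7,0],x_scale=[.01,.01,.01,.1,.1])
    P,d=pts(s.x);dw=R@d
    return s.x,dw,tcp+R@s.x[:3],s.fun
```

View pics/w25.png

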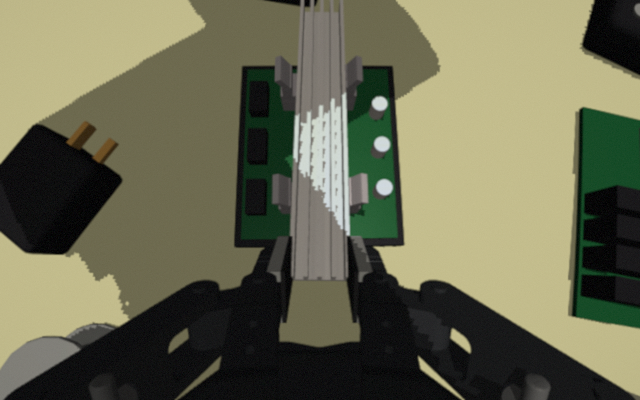

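View pics/s25.png

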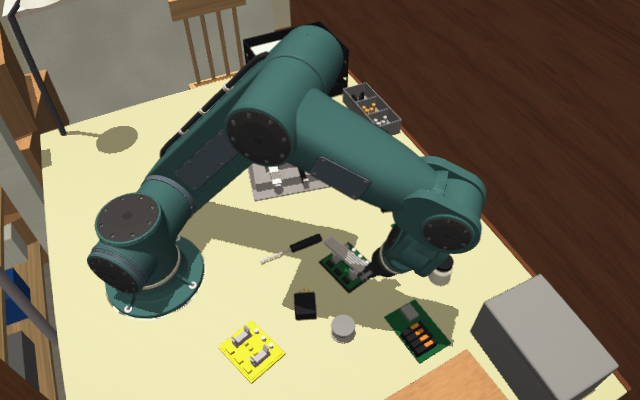

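```bash
python3 - <<'E'
from car import *
from barpose import solve
im=cv2.imread('pics/w25.png');crop(im,220,0,420,300,2.6,'w25c')
E
```

```text
(no output)
```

View pics/w25c.png

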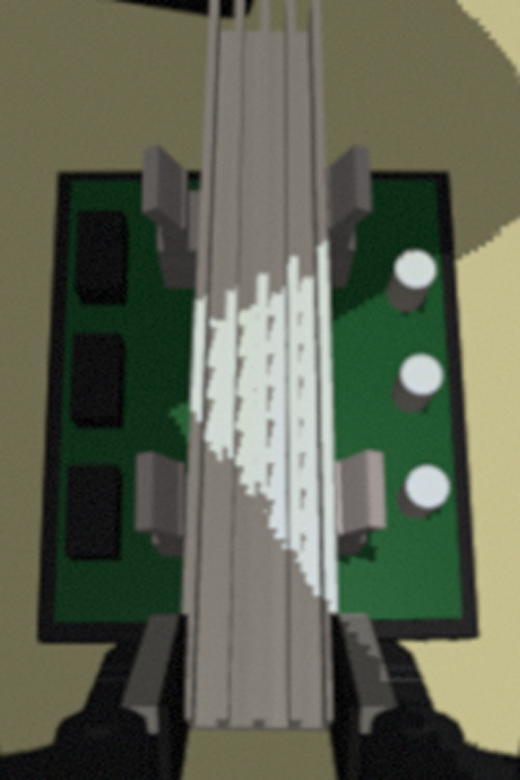

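Request:
apply_moves:
  targets:
    - {"claw": 0.15,"xyz": [-2.8,0,4.9],"spin": 0}

```text
clock: 28.15
position: [0.5177, -0.2665, 0.0274]
eef_rot: [[-0.205, 0.975, -0.089], [0.866, 0.223, 0.448], [0.456, 0.015, -0.89]]
ft_force: [3.1, -0.9, 4.9]
grip_width: 0.295
```

Request:
apply_moves:
  targets:
    - {"claw": 0.15,"xyz": [-1.2,0,2.3],"spin": 0}

```text
clock: 28.25
position: [0.5174, -0.2665, 0.0242]
eef_rot: [[-0.205, 0.975, -0.09], [0.866, 0.223, 0.448], [0.456, 0.014, -0.89]]
ft_force: [-0.9, -4.6, 6.5]
grip_width: 0.298
```

```bash
python3 - <<'E'
from car import *
m,im=snap('wrist','w26');crop(im,220,0,420,300,2.6,'w26c')
print(read_state()['ft_force'],read_state()['position'])
# predicted pixels flat bar seated centred
for y in (-90,90):
  for z in (30,36,46):
    print(y,z,proj(m,[ck(-14,y,z),ck(14,y,z)]).round(0).tolist())
for y in (-44,-28,28,44): print('cheek',y,proj(m,[ck(-24,y,49),ck(24,y,49)]).round(0).tolist())
E
```

```text
[ 0.6 -3.4  5.1] [ 0.5 -0.3  0. ]
-90 30 [[293.0, 289.0], [346.0, 288.0]]
-90 36 [[292.0, 290.0], [347.0, 289.0]]
-90 46 [[291.0, 292.0], [349.0, 291.0]]
90 30 [[296.0, 1.0], [339.0, 1.0]]
90 36 [[295.0, -7.0], [340.0, -6.0]]
90 46 [[294.0, -20.0], [341.0, -19.0]]
cheek -44 [[271.0, 197.0], [367.0, 197.0]]
cheek -28 [[272.0, 166.0], [366.0, 166.0]]
cheek 28 [[274.0, 68.0], [362.0, 68.0]]
cheek 44 [[275.0, 43.0], [361.0, 43.0]]
```

View pics/w26c.png

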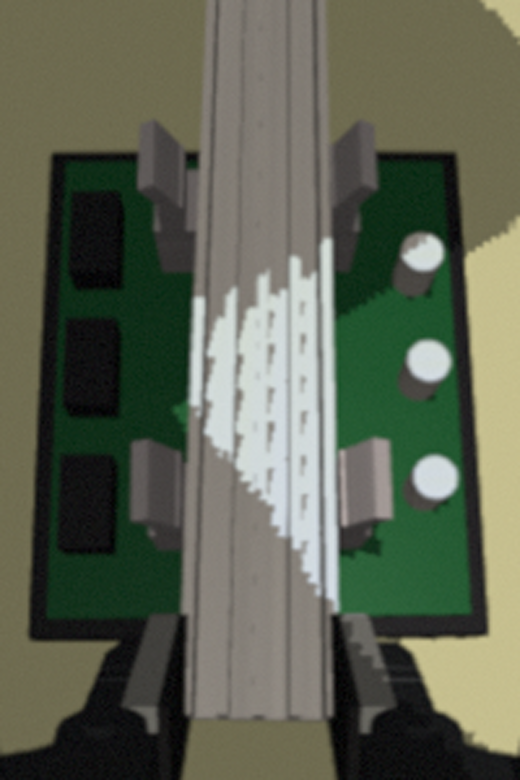

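```bash
python3 - <<'E'
from car import *
m=np.load('pics/w26.npy',allow_pickle=True).item()
for z in (40,46,52): print(z,[tocar(p).round(1).tolist() for p in onz(m,[(292,276),(347,276)],z/1000)])
print('cheek', [tocar(p).round(1).tolist() for p in onz(m,[(271,169.5),(271,201),(369,169.5),(370,201)],.049)],[tocar(p).round(1).tolist() for p in onz(m,[(274,47),(274.5,77),(362,47),(362,76)],.049)])
print([tocar(p).round(1).tolist() for p in onz(m,[(233,245),(406,244),(240,60),(395,60)],.008)])
s=read_state();print(tocar(s['position']))
E
```

```text
40 [[-13.9, -82.9, 40.0], [13.9, -83.2, 40.0]]
46 [[-13.5, -82.7, 46.0], [13.3, -82.9, 46.0]]
52 [[-13.1, -82.4, 52.0], [12.7, -82.6, 52.0]]
cheek [[-24.4, -29.8, 49.0], [-24.1, -46.1, 49.0], [25.5, -29.9, 49.0], [25.4, -46.3, 49.0]] [[-24.6, 41.2, 49.0], [-23.9, 22.5, 49.0], [24.5, 41.3, 49.0], [23.8, 23.2, 49.0]]
[[-52.3, -65.7, 8.0], [53.9, -65.7, 8.0], [-53.7, 61.3, 8.0], [54.3, 61.5, 8.0]]
[  0.5 -58.4  23.9]
```

```bash
python3 - <<'E'
from car import *
m,im=snap('side','s26');crop(im,270,210,470,310,4,'s26c')
def ckk(x,y,z): return ck(x,y-2,z)
for y in (-90,-81,90,99): print(y,proj(m,[ckk(-14,y,30),ckk(-14,y,46),ckk(14,y,46)]).round(1).tolist())
E
```

```text
-90 [[367.1, 286.3], [367.5, 283.0], [375.4, 277.4]]
-81 [[364.9, 284.1], [365.2, 280.8], [373.1, 275.1]]
90 [[324.5, 244.1], [324.4, 240.6], [332.2, 235.7]]
99 [[322.5, 242.1], [322.4, 238.6], [330.2, 233.7]]
```

View pics/s26c.png

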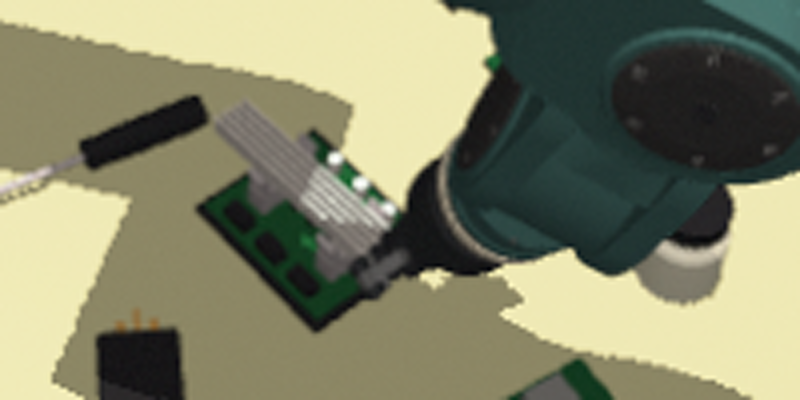

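Request:
apply_moves:
  targets:
    - {"claw": 0.15,"xyz": [-0.9,0,1.8],"spin": 0}

```text
clock: 28.45
position: [0.5177, -0.2665, 0.0227]
eef_rot: [[-0.205, 0.975, -0.089], [0.866, 0.223, 0.448], [0.456, 0.015, -0.89]]
ft_force: [2.4, -0.9, 5.7]
grip_width: 0.297
```

Request:
apply_moves:
  targets:
    - {"claw": 0.15,"xyz": [-0.9,0,1.8],"spin": 0}

```text
clock: 28.55
position: [0.5178, -0.2665, 0.0206]
eef_rot: [[-0.205, 0.975, -0.089], [0.866, 0.223, 0.448], [0.456, 0.015, -0.89]]
ft_force: [-0.8, -3.6, 4.7]
grip_width: 0.298
```

```bash
python3 - <<'E'
from car import *
m,im=snap('wrist','w27');crop(im,220,0,420,300,2.6,'w27c')
E
```

```text
(no output)
```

View pics/w27c.png

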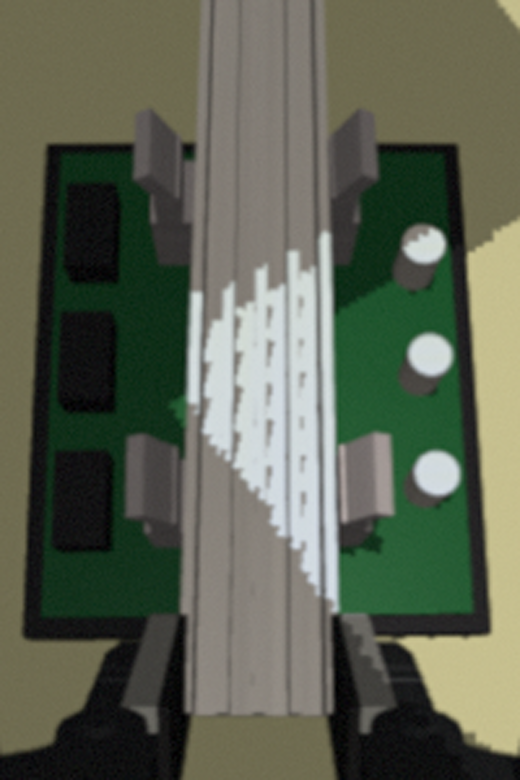

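Request:
apply_moves:
  targets:
    - {"claw": 0.15,"xyz": [-0.9,0,1.8],"spin": 0}

```text
clock: 28.7
position: [0.5177, -0.2665, 0.0186]
eef_rot: [[-0.205, 0.975, -0.089], [0.866, 0.223, 0.448], [0.456, 0.015, -0.89]]
ft_force: [-0.0, -4.6, 7.0]
grip_width: 0.299
```

Request:
apply_moves:
  targets:
    - {"claw": 0.15,"xyz": [0,0,0],"spin": 0}

```text
clock: 28.8
position: [0.5179, -0.2663, 0.0184]
eef_rot: [[-0.205, 0.975, -0.089], [0.866, 0.223, 0.448], [0.457, 0.015, -0.889]]
ft_force: [3.0, -2.2, 5.3]
grip_width: 0.295
```

```bash
python3 - <<'E'
from car import *
m,im=snap('wrist','w28')
print(m['fx'],m['distortion'])
im=cv2.imread('pics/w28.png');big=cv2.resize(im[0:290,270:370],None,fx=6,fy=6,interpolation=cv2.INTER_CUBIC)
cv2.imwrite('pics/w28t.png',big[0:600]);cv2.imwrite('pics/w28b.png',big[1140:1740])
g=cv2.cvtColor(im,cv2.COLOR_BGR2GRAY)
for v in (5,15,25,100,110,225,240,255,265,270): print(v,g[v,280:310].tolist(),g[v,335:357].tolist())
E
```

```text
322.7943527050435 [-0.  0.  0.  0.  0.]
5 [105, 105, 105, 103, 104, 105, 102, 103, 105, 105, 103, 105, 104, 103, 105, 109, 123, 124, 122, 103, 82, 108, 126, 125, 126, 127, 127, 125, 125, 123] [125, 125, 125, 122, 96, 99, 117, 124, 124, 113, 105, 104, 103, 104, 106, 105, 103, 105, 105, 104, 104, 103]
15 [101, 104, 106, 105, 104, 105, 104, 103, 104, 103, 102, 104, 106, 103, 106, 112, 124, 127, 122, 93, 84, 119, 129, 126, 126, 127, 124, 128, 124, 124] [126, 126, 126, 120, 95, 89, 113, 125, 125, 118, 108, 105, 105, 106, 105, 104, 104, 105, 104, 105, 102, 106]
25 [105, 106, 105, 104, 105, 106, 105, 104, 105, 105, 105, 106, 105, 104, 107, 118, 125, 126, 116, 87, 89, 122, 128, 126, 125, 125, 124, 125, 127, 124] [124, 126, 127, 122, 99, 86, 109, 123, 124, 120, 112, 105, 106, 105, 105, 105, 104, 105, 103, 104, 103, 106]
100 [40, 42, 44, 43, 46, 42, 44, 44, 44, 41, 42, 48, 75, 110, 124, 128, 117, 92, 95, 120, 128, 128, 127, 128, 127, 127, 128, 128, 126, 111] [140, 127, 127, 130, 125, 112, 99, 144, 196, 214, 213, 180, 114, 58, 41, 46, 45, 44, 43, 41, 36, 31]
110 [34, 32, 33, 32, 36, 33, 32, 30,
[... 705 characters left out ...]
65, 61, 54, 33, 15, 10, 9, 11, 3, 35, 85, 125, 116, 84, 104, 132, 137, 137, 136, 137, 136, 137, 136, 137, 138, 136, 121, 111, 130] [137, 136, 136, 136, 137, 138, 138, 134, 115, 85, 101, 123, 101, 50, 10, 10, 12, 9, 19, 31, 49, 62]
265 [64, 51, 27, 16, 8, 8, 16, 13, 1, 13, 38, 85, 122, 104, 85, 111, 133, 139, 138, 139, 138, 139, 139, 138, 136, 137, 135, 121, 111, 129] [136, 138, 133, 136, 136, 136, 139, 137, 114, 82, 96, 122, 106, 52, 6, 7, 8, 11, 9, 15, 13, 23]
270 [46, 24, 9, 13, 9, 11, 12, 8, 11, 8, 41, 91, 123, 106, 87, 111, 134, 139, 139, 139, 138, 138, 139, 137, 136, 138, 135, 121, 112, 130] [135, 137, 135, 137, 136, 138, 139, 136, 120, 92, 97, 121, 107, 57, 17, 9, 3, 7, 12, 14, 11, 14]
```

View pics/w28t.png

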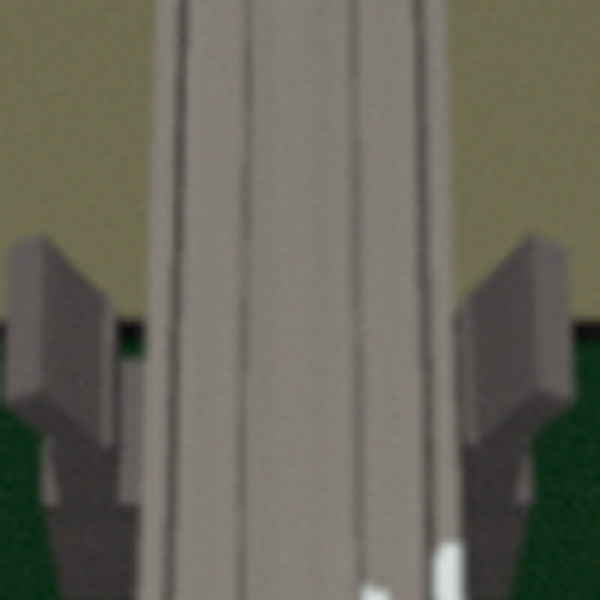

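View pics/w28b.png

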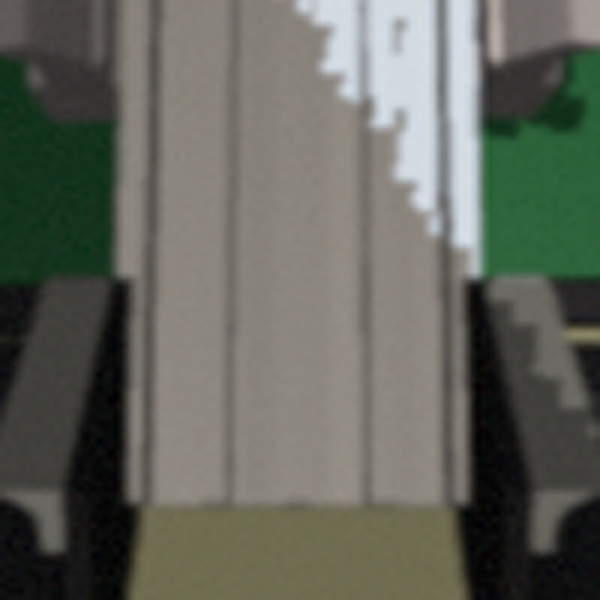

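```bash
python3 - <<'E'
from car import *
m=np.load('pics/w28.npy',allow_pickle=True).item()
for v,l,r in [(5,295.3,344.2),(15,295.2,344.3),(100,292.2,346.8),(110,291.6,346.9),(225,288.9,349.6)]:
    d=m['fx']*28/(r-l)/1000
    o,q=ray(m,[((l+r)/2+.0,v)])
    print(v,(r-l),tocar(o+q[0]*d).round(1))
# cheek heights check: lower bracket near top width 48
for v,l,r in [(196,None,None)]: pass
print(tocar(m['origin']))
E
```

```text
5 48.89999999999998 [ 1.7 70.2 42.3]
15 49.10000000000002 [ 1.7 63.8 41.8]
100 54.60000000000002 [ 1.   5.7 49. ]
110 55.299999999999955 [ 0.8 -0.3 49.9]
225 60.700000000000045 [  0.3 -59.2  52.9]
[ -2.1 -75.7 201.5]
```

```bash
python3 - <<'E'
from car import *
m=np.load('pics/w28.npy',allow_pickle=True).item()
for z in (50,55,58): print(z,tocar(onz(m,[(320,274)],z/1000)[0]).round(1))
for v,l,r in [(0,0,0)]: pass
# carrier features: base top edges z 8 and cheek tops
im=cv2.imread('pics/w28.png')
print(proj(m,[ck(0,-67,8),ck(0,63,8)]).round(1), [x for x in dir() if 'pinch' in x.lower()])
import station; print([x for x in dir(station) if 'pin' in x.lower()])
g=cv2.cvtColor(im,cv2.COLOR_BGR2GRAY)
print(g[44:64,250].tolist(), g[232:250,255].tolist(), g[40:100,273].tolist(), g[160:206,274].tolist(), g[160:206,364].tolist())
E
```

```text
50 [  0.5 -81.4  50. ]
55 [  0.4 -81.2  55. ]
58 [  0.3 -81.1  58. ]
[[317.8 246.6]
 [316.4  52.6]] ['pinch_z']
['pinch_z']
[104, 105, 106, 106, 105, 105, 106, 106, 99, 64, 28, 16, 16, 27, 31, 34, 30, 36, 27, 34] [39, 42, 37, 38, 39, 24, 19, 22, 18, 21, 17, 16, 17, 30, 64, 100, 107, 107] [97, 91, 89, 90, 90, 93, 91, 91, 91, 92, 91, 91, 91, 90, 93, 93, 92, 92, 91, 91, 91, 92, 91, 92, 90, 83, 66, 57, 52, 47, 38, 34, 31, 33, 33, 34, 33, 34, 34, 36, 32, 31, 32, 33, 31, 35, 31, 27, 31, 33, 31, 31, 34, 31, 31, 33, 33, 34, 35, 34] [35, 35, 33, 35, 39, 54, 74, 84, 83, 81, 81, 80, 81, 83, 80, 82, 82, 80, 82, 82, 81, 82, 82, 83, 79, 80, 78, 78, 78, 77, 79, 79, 79, 78, 79, 79, 78, 70, 58, 52, 54, 58, 62, 61, 50, 42] [69, 70, 70, 71, 83, 119, 137, 139, 137, 139, 136, 138, 136, 137, 134, 133, 132, 135, 134, 131, 132, 130, 130, 131, 129, 127, 126, 123, 125, 125, 125, 126, 124, 122, 120, 123, 110, 79, 54, 48, 51, 47, 47, 49, 55, 53]
```

Request:
apply_moves:
  targets:
    - {"claw": 0.15,"xyz": [-4.2,0,-2.3],"spin": 0}
    - {"claw": 0.15,"xyz": [-4.3,0,-2.2],"spin": 0}
    - {"claw": 0.15,"xyz": [0,0,0],"spin": 0}

```text
clock: 29.15
position: [0.5196, -0.276, 0.0182]
eef_rot: [[-0.205, 0.975, -0.09], [0.865, 0.223, 0.449], [0.457, 0.014, -0.889]]
ft_force: [-0.6, -0.0, 3.8]
grip_width: 0.296
```

Now lower on, 2 mm per row.

Request:
apply_moves:
  targets:
    - {"claw": 0.15,"xyz": [-0.9,0,1.8],"spin": 0}

```text
clock: 29.25
position: [0.5198, -0.2762, 0.0163]
eef_rot: [[-0.205, 0.975, -0.089], [0.866, 0.223, 0.447], [0.456, 0.014, -0.89]]
ft_force: [-1.6, -3.6, 5.3]
grip_width: 0.297
```

Request:
apply_moves:
  targets:
    - {"claw": 0.15,"xyz": [-0.9,0,1.8],"spin": 0}

```text
clock: 29.35
position: [0.5198, -0.2762, 0.0142]
eef_rot: [[-0.205, 0.975, -0.089], [0.866, 0.223, 0.447], [0.456, 0.015, -0.89]]
ft_force: [3.3, -3.6, 4.2]
grip_width: 0.297
```

```bash
python3 - <<'E'
from car import *
m,im=snap('wrist','w29')
g=cv2.cvtColor(im,cv2.COLOR_BGR2GRAY)
def edge(v,lo,hi,sgn):
    r=cv2.GaussianBlur(g,(1,5),0)[v].astype(float); return r
for v in (5,15,25,70,110,120,215,225,230): print(v,g[v,280:302].tolist(),g[v,338:357].tolist())
print(g[262:290,320].tolist())
s=read_state();print(s['position'],s['ft_force'])
crop(im,220,0,420,300,2.6,'w29c')
E
```

```text
5 [104, 103, 101, 103, 101, 104, 104, 105, 104, 104, 103, 104, 103, 109, 122, 125, 126, 114, 85, 102, 124, 126] [104, 84, 104, 121, 126, 124, 112, 103, 102, 103, 103, 104, 103, 103, 102, 105, 104, 105, 102]
15 [102, 105, 104, 103, 105, 104, 104, 104, 103, 103, 104, 102, 104, 110, 120, 125, 125, 112, 84, 106, 125, 126] [112, 89, 92, 115, 126, 123, 115, 108, 104, 104, 103, 103, 103, 105, 105, 103, 105, 105, 104]
25 [68, 67, 67, 68, 82, 95, 101, 104, 105, 105, 103, 103, 104, 113, 124, 126, 122, 101, 84, 112, 128, 127] [120, 92, 89, 114, 123, 126, 119, 110, 105, 104, 104, 104, 102, 100, 86, 77, 68, 67, 68]
70 [53, 52, 53, 54, 55, 54, 54, 54, 53, 54, 54, 62, 91, 121, 129, 126, 109, 87, 103, 124, 127, 127] [127, 118, 95, 89, 112, 126, 126, 111, 83, 59, 53, 50, 54, 56, 53, 53, 53, 52, 53]
110 [32, 34, 32, 32, 30, 32, 33, 31, 29, 32, 46, 91, 132, 140, 145, 144, 114, 102, 122, 128, 127, 126] [217, 210, 183, 133, 143, 190, 213, 212, 184, 120, 59, 32, 33, 32, 31, 33, 35, 34, 30]
120 [32, 33, 28, 33, 30, 32, 32, 35, 32, 35, 75, 148, 206, 216, 214, 181, 118, 135, 188, 214, 215, 215] [216, 213, 193, 147, 130, 178, 209, 214, 200, 152, 90, 61, 64, 65, 64, 63, 64, 65, 64]
215 [35, 38, 36, 39, 38, 40, 39, 36, 54, 95, 127, 134, 136, 124, 104, 95, 121, 133, 135, 134, 137, 136] [200, 207, 213, 214, 186, 137, 138, 188, 214, 217, 212, 178, 110, 76, 78, 80, 77, 80, 78]
225 [18, 21, 20, 16, 19, 18, 20, 19, 47, 95, 130, 138, 135, 120, 94, 93, 119, 134, 135, 137, 135, 137] [134, 135, 137, 135, 120, 91, 83, 121, 169, 206, 213, 178, 103, 43, 32, 37, 36, 36, 37]
230 [104, 106, 106, 106, 105, 104, 105, 104, 110, 123, 134, 135, 134, 119, 95, 102, 129, 138, 137, 137, 137, 136] [136, 137, 138, 138, 126, 102, 87, 113, 135, 137, 138, 157, 177, 185, 188, 188, 187, 187, 187]
[139, 140, 137, 138, 140, 138, 138, 138, 140, 139, 136, 118, 107, 104, 106, 104, 103, 105, 107, 105, 106, 104, 107, 104, 103, 105, 104, 104]
[ 0.5 -0.3  0. ] [ 2.2 -2.2  3.9]
```

View pics/w29c.png

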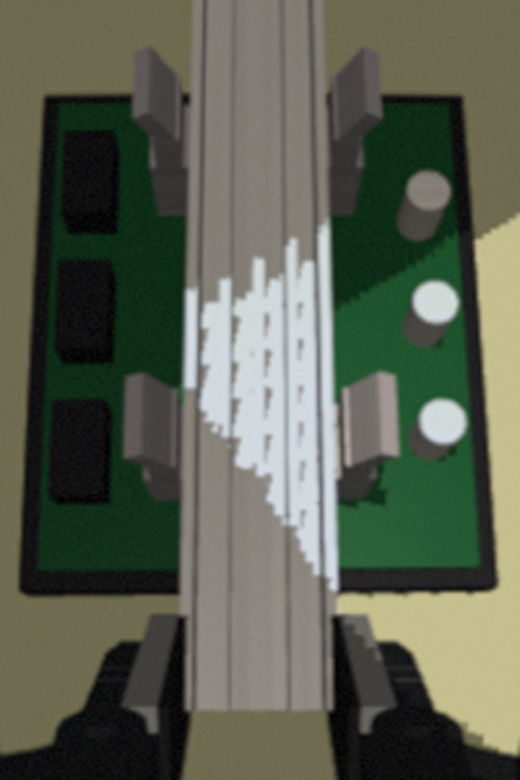

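```bash
cat > lvl.py <<'E'
from car import *
def lvl(f,rows):
    m=np.load(f'pics/{f}.npy',allow_pickle=True).item();P=[]
    for v,l,r in rows:
        d=m['fx']*28/(r-l)/1000;o,q=ray(m,[((l+r)/2,v)]);p=tocar(o+q[0]*d)+[0,2,0];P.append(p);print(v,p.round(1))
    P=np.array(P);k=np.polyfit(P[:,1],P[:,2],1);print('slope',k[0],'z at -90,-36,36,90',np.polyval(k,[-90,-36,36,90]).round(1))
    return m
E
python3 - <<'E'
from lvl import *
m=lvl('w29',[(15,293.4,344.),(70,292,345.75),(110,290.9,347),(225,288.6,349.7)])
print(tocar(onz(m,[(320,273)],.050)[0])+[0,2,0])
E
```

```text
15 [ 0.5 51.6 42.2]
70 [ 0.3 14.5 45.4]
110 [ 0.2 -9.5 47.8]
225 [ -0.2 -67.3  49.7]
slope -0.06271036491567822 z at -90,-36,36,90 [51.7 48.4 43.8 40.5]
[  0.  -88.8  50. ]
```

Request:
apply_moves:
  targets:
    - {"claw": 0.15,"xyz": [-0.9,0,1.8],"spin": 0}

```text
clock: 29.5
position: [0.5199, -0.2759, 0.0123]
eef_rot: [[-0.205, 0.975, -0.089], [0.866, 0.223, 0.447], [0.456, 0.015, -0.89]]
ft_force: [-2.0, -4.3, 3.7]
grip_width: 0.296
```

Request:
apply_moves:
  targets:
    - {"claw": 0.15,"xyz": [-0.9,0,1.8],"spin": 0}

```text
clock: 29.6
position: [0.5199, -0.276, 0.0105]
eef_rot: [[-0.205, 0.975, -0.089], [0.866, 0.223, 0.447], [0.456, 0.015, -0.89]]
ft_force: [-2.5, -7.5, 20.0]
grip_width: 0.297
```

Request:
apply_moves:
  targets:
    - {"claw": 0.15,"xyz": [-0.5,0,0.9],"spin": 0}

```text
clock: 29.7
position: [0.5203, -0.276, 0.01]
eef_rot: [[-0.205, 0.975, -0.088], [0.866, 0.223, 0.447], [0.456, 0.016, -0.89]]
ft_force: [0.4, -5.9, 13.2]
grip_width: 0.296
```

```bash
python3 - <<'E'
from car import *
m,im=snap('wrist','w30');snap('side','s30')
g=cv2.cvtColor(im,cv2.COLOR_BGR2GRAY)
for v in (15,70,110,215,225): print(v,g[v,284:302].tolist(),g[v,338:357].tolist())
print(g[262:290,320].tolist())
s=read_state();print(s['position'],s['ft_force'],pinch_z)
crop(im,220,0,420,300,2.6,'w30c');crop(cv2.imread('pics/s30.png'),270,210,470,310,4,'s30c')
E
```

```text
15 [103, 102, 104, 105, 104, 105, 111, 123, 126, 128, 117, 82, 93, 123, 127, 125, 127, 126] [84, 95, 119, 126, 125, 118, 108, 103, 104, 105, 105, 105, 105, 103, 104, 106, 104, 99, 90]
70 [50, 52, 52, 52, 55, 72, 107, 127, 128, 124, 105, 88, 112, 125, 129, 126, 127, 126] [123, 102, 88, 109, 127, 131, 123, 99, 62, 51, 50, 52, 53, 50, 51, 49, 54, 52, 52]
110 [33, 32, 31, 26, 44, 85, 123, 133, 152, 159, 128, 100, 124, 131, 128, 129, 127, 133] [213, 195, 146, 126, 174, 210, 217, 210, 166, 87, 31, 32, 35, 33, 36, 36, 32, 31, 31]
215 [38, 35, 35, 49, 82, 118, 136, 137, 135, 115, 86, 107, 135, 139, 139, 138, 138, 137] [204, 212, 217, 211, 181, 122, 149, 202, 215, 216, 206, 166, 104, 80, 79, 78, 80, 77, 80]
225 [17, 12, 10, 32, 74, 116, 134, 139, 134, 115, 86, 105, 134, 139, 138, 138, 139, 137] [138, 140, 140, 139, 123, 94, 87, 126, 178, 211, 213, 177, 95, 36, 28, 26, 29, 29, 29]
[140, 142, 139, 144, 142, 142, 140, 141, 142, 139, 124, 107, 105, 104, 104, 106, 106, 105, 105, 103, 105, 105, 105, 106, 106, 106, 104, 105]
[ 0.5 -0.3  0. ] [-0.6 -5.9 14. ] -0.0187
```

View pics/w30c.png

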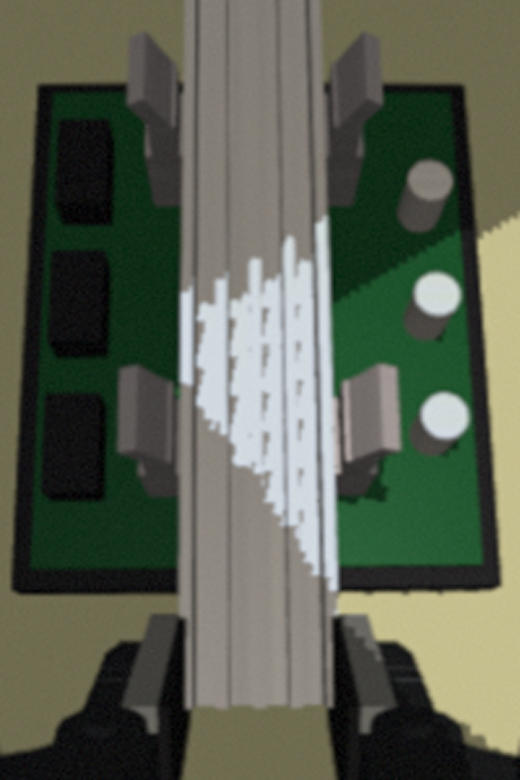

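View pics/s30c.png

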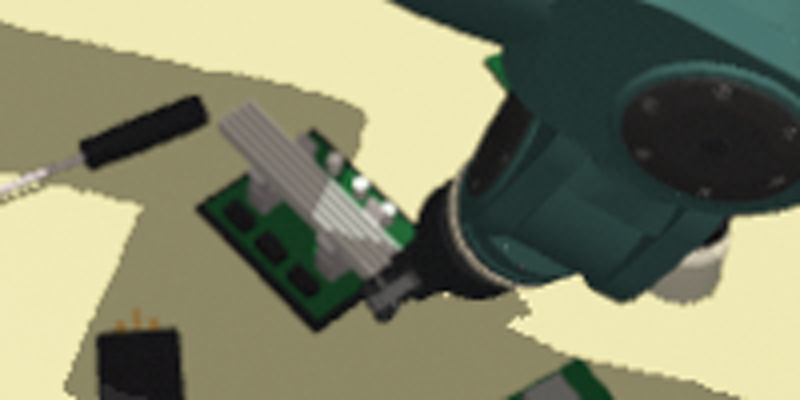

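```bash
python3 - <<'E'
from lvl import *
m=lvl('w30',[(15,290.3,343.3),(70,289.5,345.25),(110,288.9,346.55),(225,288.,349.7)])
print(tocar(onz(m,[(320,272)],.046)[0])+[0,2,0])
m=np.load('pics/s30.npy',allow_pickle=True).item()
for y in (-90,90): print(y,proj(m,[ck(-14,y-2,46),ck(14,y-2,46)]).round(1).tolist())
E
```

```text
15 [-0.1 45.5 44.9]
70 [-0.1 11.1 46.6]
110 [ -0.  -11.4  47.6]
225 [  0.1 -67.4  46.9]
slope -0.01589693455293869 z at -90,-36,36,90 [47.9 47.  45.8 45. ]
[  0.5 -88.3  46. ]
-90 [[367.5, 283.0], [375.4, 277.4]]
90 [[324.4, 240.6], [332.2, 235.7]]
```

Request:
apply_moves:
  targets:
    - {"claw": 0.15,"xyz": [0.6,0,-1.2],"spin": 0}
    - {"claw": 0.22,"xyz": [0,0,0],"spin": 0}
    - {"claw": 0.3,"xyz": [0,0,0],"spin": 0}
  grip_force: 20

```text
clock: 30.1
position: [0.5199, -0.2758, 0.0106]
eef_rot: [[-0.205, 0.975, -0.089], [0.866, 0.223, 0.448], [0.456, 0.015, -0.89]]
ft_force: [0.4, -3.8, 6.6]
grip_width: 0.3
```

Request:
apply_moves:
  targets:
    - {"claw": 0.38,"xyz": [0,0,0],"spin": 0}
    - {"claw": 0.45,"xyz": [0,0,0],"spin": 0}
    - {"claw": 0.5,"xyz": [0,0,0],"spin": 0}

```text
clock: 30.4
position: [0.5197, -0.2753, 0.0104]
eef_rot: [[-0.205, 0.975, -0.09], [0.865, 0.223, 0.449], [0.457, 0.014, -0.889]]
ft_force: [-0.4, -0.7, 0.3]
grip_width: 0.503
```

```bash
python3 - <<'E'
from car import *
m,im=snap('wrist','w31')
crop(im,220,0,420,300,2.6,'w31c')
E
```

```text
(no output)
```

View pics/w31c.png

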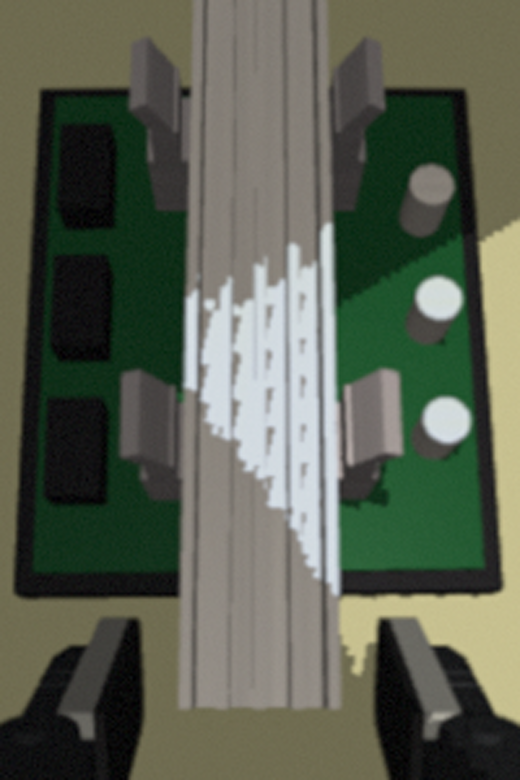

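Request:
apply_moves:
  targets:
    - {"claw": 0.5,"xyz": [0,0,-8],"spin": 0}
    - {"claw": 0.5,"xyz": [0,0,-15],"spin": 0}
    - {"claw": 0.5,"xyz": [0,0,-20],"spin": 0}

```text
clock: 30.75
position: [0.5235, -0.2948, 0.0495]
eef_rot: [[-0.205, 0.975, -0.09], [0.865, 0.223, 0.449], [0.458, 0.014, -0.889]]
ft_force: [0.2, 0.1, 1.1]
grip_width: 0.499
```

Request:
apply_moves:
  targets:
    - {"claw": 0.5,"xyz": [0,0,-25],"spin": 0}
    - {"claw": 0.5,"xyz": [0,0,-25],"spin": 0}
    - {"claw": 0.5,"xyz": [0,0,-25],"spin": 0}
    - {"claw": 0.5,"xyz": [0,0,0],"spin": 0}

```text
clock: 31.15
position: [0.5311, -0.3304, 0.1181]
eef_rot: [[-0.206, 0.975, -0.086], [0.867, 0.222, 0.446], [0.454, 0.017, -0.891]]
ft_force: [0.2, 0.2, -0.7]
grip_width: 0.5
```

```bash
python3 - <<'E'
from car import *
s=read_state();print(s['clock'],tocar(s['position']).round(0),s['ft_force'])
m,im=snap('wrist','w32');snap('side','s32');m2,im2=snap('top','t32')
crop(cv2.imread('pics/s32.png'),270,210,470,310,4,'s32c')
uv=proj(m2,[c0])[0].astype(int);print(uv)
x,y=uv;crop(im2,max(x-80,0),max(y-70,0),x+80,y+70,4,'t32c')
E
```

```text
31.15 [  -1. -124.  118.] [ 0.2  0.2 -0.7]
[368 181]
```

View pics/w32.png

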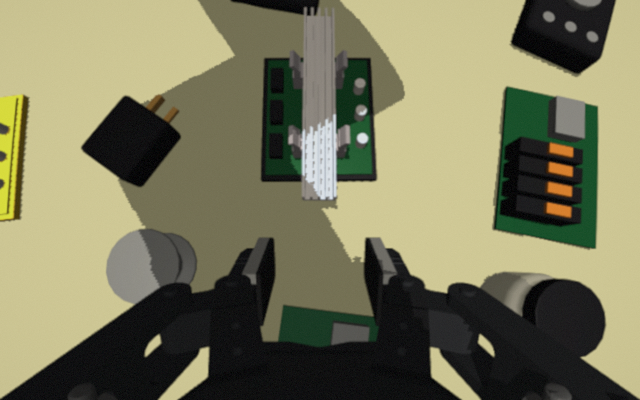

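View pics/s32c.png

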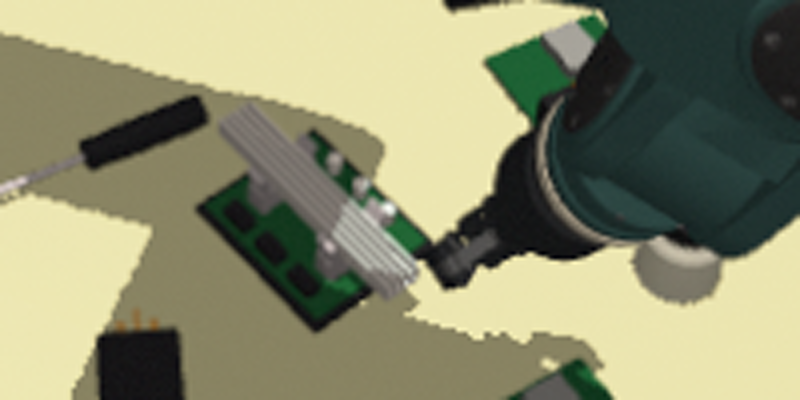

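View pics/t32c.png

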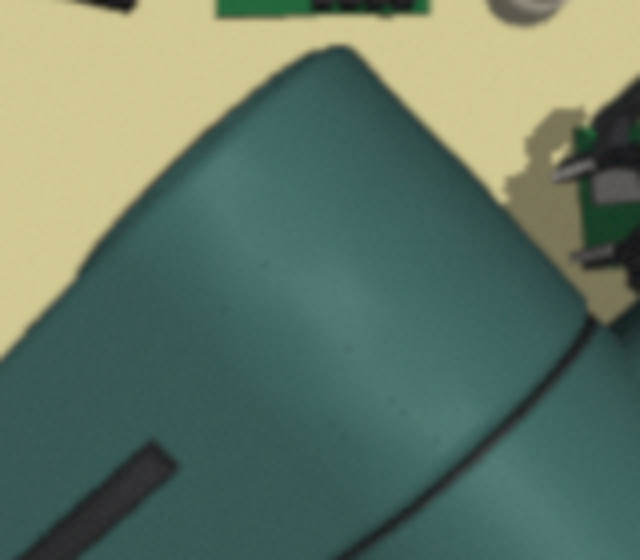

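```bash
python3 - <<'E'
from car import *
im=cv2.imread('pics/w32.png');crop(im,250,0,390,210,2.8,'w32c')
m=np.load('pics/w32.npy',allow_pickle=True).item();s=np.load('pics/s32.npy',allow_pickle=True).item()
for y in (-90,90): print(y,proj(m,[ck(-14,y-2,46),ck(14,y-2,46),ck(0,y-2,36)]).round(1).tolist(),proj(s,[ck(-14,y-2,46),ck(14,y-2,46),ck(-14,y-2,30)]).round(1).tolist())
print(proj(m,[ck(0,-67,8),ck(0,63,8)]).round(1).tolist())
E
```

```text
-90 [[301.5, 199.1], [336.2, 198.9], [318.7, 201.3]] [[367.5, 283.0], [375.4, 277.4], [367.1, 286.3]]
90 [[302.2, 8.5], [332.4, 8.6], [317.2, 16.4]] [[324.4, 240.6], [332.2, 235.7], [324.5, 244.1]]
[[318.0, 180.4], [317.1, 57.1]]
```

View pics/w32c.png

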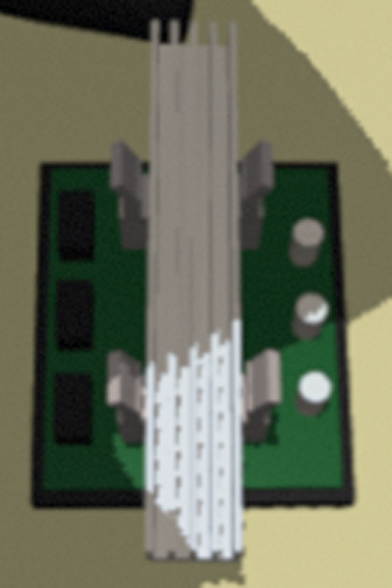

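```bash
python3 - <<'E'
from station import *
print(job_done())
E
```

```text
the job is handed in; nothing more can be done
None
```

The finned bar lies fins up in the carrier's two brackets, down on both seats, and the job is handed in. I lifted its nose over the lip with the tail still under the strap and drew it out endwise. I then set the tail on the +y seat, pivoted the nose down onto the −y seat, slid the bar about 9 mm to centre it, released at near-zero force and backed off. The clock stood at about 31.3 s.

**Last checks:**
- **Centring:** In the final wrist picture both ends, nose at v≈198.6 and tail at v≈7.9, are within 1 px (about 1 mm) of where a centred, seated bar should appear. The side picture agrees to about 1 px.
- **Seating:** Before release, the bar's top measured about 47 mm at the −y bracket and 46 mm at the +y bracket, against 46 expected. The force rose to about 20 N on reaching the −y seat.
- **Robot:** The gripper is well clear, with the force reading near zero.

**What disagreed or was not clean:**
- **First grip:** The first grip at the rack slipped. The bar dropped back on its rib, slightly turned, and I gripped it again.
- **Lean:** I got the gripper's lean by commanding poses past the arm's reach.
- **Carrier position:** The wrist view put the carrier 2 mm further along its −y than my first estimate. I used the wrist value.
- **Not checked:** The arm blocked the top camera, so that view gave no final check. I did not photograph the rack and plain bar again at the end; the plain bar was untouched when last seen.

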